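Check the tilting carving stand and dry-stack a laminated blank on it

TASK

Before laying up a carving blank, test the stand's pivot for play: by its blue handle rock the work board over to its left stop, then over to its right stop, and then set it level. Next stack every pale limewood board from the bench flat on the red outline on the work board, one squarely on another with their edges flush, and last lay the dark walnut board from the offcuts crate on top of the pile in the same way. Leave the work board level, the other offcuts in the crate and everything else where it is.

Things in the scene. Friction and masses are not known exactly. Their poses are not given: they have to be found in the camera images.
- stand: Fixed foot of a small tilting carving stand: grey steel base plate 270 x 120 mm with two end uprights 84 mm high, carrying an axle along the stand's own x axis (roughly away from the robot). Origin: centre of its underside, on the bench.
- axle (a point): Point on the stand's axle, straight below the blue handle when the work board is level; 75 mm above the bench. Its axes are the stand's; it does not move as the board rocks.
- rocker (a joint): Angle of the stand's white-topped work board (240 mm along the axle, 160 mm across, 22 mm thick, top 20 mm above the axle centre) about the axle. 0 is level; positive leans the upright handle to the robot's left (+y) and lowers the left edge; stops at +0.30 and -0.30 rad. Stiff (0.8 N m of friction, about 8 N at the handle): it stays where it is left.
- handle_grip (a point): Centre of the blue round handle bar of the work board, 22 mm in diameter and 60 mm long, lying parallel to the axle, 105 mm above the axle when level (180 mm above the bench), on a 12 mm wide (20 mm along the axle) steel mast at the end of the board nearest the robot. Moves with the board on an arc of 105 mm about the axle. Pinch it across from above; it can turn between the fingers.
- pile_mark (a point): Centre of the thin red rectangle drawn on the work board's top (the outline of one board plus 1.5 mm all round), on the board's top surface, 95 mm above the bench when level and straight above the axle, 140 mm beyond the handle. x along the rectangle's length (parallel to the axle), y across, z up from the board.
- cap: The dark-brown walnut board, 100 x 64 x 22 mm, lying flat in the offcuts crate. Origin at its centre; x along its length, y across its width, z through its thickness.
- crate: Blue open crate of offcuts, fixed to the bench: 310 x 190 mm outside, walls 45 mm high and 6 mm thick, floor 6 mm thick. Origin: centre of its underside; x along its length.
- offcut_green: Green painted offcut, 95 x 40 x 22 mm, flat in the crate; origin at its centre.
- offcut_grey: Grey painted offcut, 105 x 38 x 22 mm, flat in the crate; origin at its centre.
- batten: Plywood batten, 250 x 22 x 20 mm, lying along one long wall of the crate; origin at its centre.
- glue: White glue bottle with red cap, 56 mm across, 125 mm tall, standing on the bench among the boards; origin at the centre of its underside.
- tin: Green-labelled tin, 68 mm across, 75 mm tall, standing on the bench among the boards; origin at the centre of its underside.
- board1: One of the three to five alike pale limewood boards lying flat on the bench, 100 x 64 x 22 mm. Origin at its centre; x along its length, y across its width, z through its thickness. May be absent.
- board2: One of the three to five alike pale limewood boards lying flat on the bench, 100 x 64 x 22 mm. Origin at its centre; x along its length, y across its width, z through its thickness. May be absent.
- board3: One of the three to five alike pale limewood boards lying flat on the bench, 100 x 64 x 22 mm. Origin at its centre; x along its length, y across its width, z through its thickness. May be absent.
- board4: One of the three to five alike pale limewood boards lying flat on the bench, 100 x 64 x 22 mm. Origin at its centre; x along its length, y across its width, z through its thickness. May be absent.
- board5: One of the three to five alike pale limewood boards lying flat on the bench, 100 x 64 x 22 mm. Origin at its centre; x along its length, y across its width, z through its thickness. May be absent.
Mind the look-alikes: they are no part of the job. What is shaped like the board3 but green, orange or pink is not meant.

How it is judged:
By the outcome, as a careful person would: the job done as asked, in the order asked, and still so for the second after the job is handed in, with the robot touching nothing.
Of board1, board2, board3, board4, board5 only 3 to 5 are there at a start; the rules pass over those that are not, and their reading is None.
At some moment in a run one of board1, board2, board3, board4, board5 may be knocked a few centimetres aside while the robot is not near it.
Once in a run the grip may slacken for a moment while it holds something.
It also fails if it takes over 210 s, if anything falls off the work surface, if the arm or the gripper's body presses on something with over 40 N, if the wrist force passes 120 N, or if a joint passes its speed limit or range.

ROBOT

A 6-joint arm with a two-finger parallel gripper is mounted at the origin on the work surface. World frame = base frame: x ahead of the robot, y to its left, z up, the work surface at z = 0. Lengths are in m, angles in rad, forces in N, time in s.
With the tool pointing down it reaches from about 0.425 to 0.95 m from the base axis. Payload 3.5 kg.
Tool frame: the origin (TCP) lies midway between the tips of the shut fingers; the grasp point (between the pads) lies 19 mm behind it; x points along the fingers, z is the direction in which the jaws open and shut, and the axes are right-handed (so a half turn about x gives the same grasp; the last joint's range is limited). The gripper opens to 85 mm and grips with 20 to 120 N. Pads are 22 mm wide; open, the fingers measure 114 mm over their backs; the gripper's body (76 mm by 85 mm) begins 54 mm behind the grasp point. The pads swing forward as they close: fully open they stand 13 mm farther back than shut.
Start: joints at [0.97, 0.286, 1.577, -0, 1.279, -0.15], TCP at [0.294, 0.608, 0.231] pointing down, gripper open.
Joint ranges: [-2.77, 2.77], [-0.9, 2.22], [0.21, 2.48], [-1.53, 4.67], [0.24, 2.81], [-2.84, 2.84]. Speed limits (rad/s): [2.79, 2.79, 3.14, 3.14, 3.14, 3.14].

INTERFACE

Orientations are given as a rotation vector (axis times angle).
In Python, from plant import robot gives the robot as it stands.
- The arm moves only by the tool servo_tool, never from a script. Its argument "series" is a list of rows, each an object with "slide": the shift along the tool's x, y, z in mm, a list of three; "twist": the turn about the tool's x in rad; "grip": the closure in counts, from 0 (fully open) to 255 (shut). In form: [{"slide": [tx, ty, tz], "twist": twist, "grip": grip}, ...]. A call has 1 to 5 rows; each row is the pose to reach, as a shift and turn from the pose measured when the call began, along the tool's axes at that moment; what a row does not reach only later rows make up. A row lasts 1/10 s, in which the tool goes at most 50 mm and 8.59 degrees, less where a joint would pass 70% of its speed; a pose out of reach is approached as far as the arm can. A call with a gripper value outside its range is refused whole. The fingers move at their own pace and stop on an object; the grip force is fixed at half the most. Time passes only in rows, so rows that repeat a pose let the fingers close. It gives the time, the measured TCP pose, the force and the opening at its end, in the units of the state.
- robot.sense(): the state, without advancing time (a new reading comes with each control period).
- robot.get_image(name): name is "scene" or "side" or "wrist"; returns a dict with "pixels" (384x512x3 uint8, red, green, blue), "fovy" (degrees; the focal length in pixels is half the picture's height over the tangent of half this angle, whatever the lens; pixels are square), "cx", "cy" (the principal point, pixels), "D" ([k1, k2, p1, p2, k3] as OpenCV has them; the pictures are not rectified), "R" (3x3) and "t" (3): a world point X has camera coordinates R X + t; the wrist camera has in their place "tool_from_camera" (4x4, takes a point from camera to tool coordinates, whose origin is the TCP and whose axes are the tool frame's). Camera axes: x right, y down, z forward; pixel columns grow to the right and rows downward; lengths in m; the calibration is good to about 2 mm. A picture is of the moment at which its call begins: read the wrist's pose just before it. There is no depth.
- robot.hand_in(): hands the job in, once; it reports no verdict.
The state is a dict: "time_s": time; "qpos": joint angles; "joint_velocities": joint speeds; "effort": joint torques, N m; "position": TCP position; "orientation": TCP orientation; "ft_force": force on the tool from outside, world axes, zero at the start; "ft_torque": the same for the moment, N m; "grip_width": finger opening in m.
Only numpy, scipy, OpenCV 4.12 (cv2) and the standard library are available. Lean on these libraries where they do the work, as an engineer would, in place of code of your own. Each camera call takes 0.05 s, during which the arm holds its last target.

## Working session

There is one attempt and no reset: what is moved stays moved. The work goes in short steps, Python scripts to look and compute and a tool call to move; the robot and the scene stay as the last step left them, time stands still between calls to the robot, and variables do not carry over. Pictures are saved under pics/ and viewed, and the job is handed in when it is done.

Besides the shell and the picture viewer there is one more tool, called after "Emit:" as name(argument=value, ...), one argument or row to a line, values as JSON. servo_tool: Moves the arm, as the interface text tells. Its arguments: {"type":"object","properties":{"series":{"type":"array","items":{"type":"object","properties":{"slide":{"type":"array","items":{"type":"number"}},"twist":{"type":"number"},"grip":{"type":"number"}}}}},"required":["series"]}

```bash
ls; mkdir -p pics; python3 - <<'E'
from plant import robot
import cv2
s=robot.sense();print(s)
for n in ["scene","side","wrist"]:
    im=robot.get_image(n)
    print(n,{k:v for k,v in im.items() if k!="pixels"})
    cv2.imwrite(f"pics/{n}0.png",im["pixels"][:,:,::-1])
E
```

```text
pics
{'time_s': 0.0, 'qpos': array([ 9.70008573e-01,  2.87146748e-01,  1.57820793e+00,  3.81091092e-06,
        1.27861069e+00, -1.50026238e-01]), 'joint_velocities': array([ 0.00051022, -0.00051237,  0.00054865,  0.00011629,  0.00037261,
        0.00032225]), 'effort': array([ 2.25697750e-04, -4.05977261e+01, -2.92625087e+01, -1.07677627e-04,
        5.81807893e-03, -9.76171293e-06]), 'position': array([0.29366848, 0.60702254, 0.22994306]), 'orientation': array([-0.87213828,  1.39158314,  0.87059235]), 'ft_force': array([-0.11146275,  0.41919437,  0.4738836 ]), 'ft_torque': array([ 0.00409273, -0.00542201,  0.01868728]), 'grip_width': 0.08483468080010954}
scene {'fovy': 54.770805143479556, 'cx': 254.45691444233688, 'cy': 188.07042346697364, 'D': array([-0.00679301,  0.        ,  0.        ,  0.        ,  0.        ]), 'R': array([[ 0.88088763,  0.47332319, -0.00146465],
       [ 0.37146423, -0.6932321 , -0.61761119],
       [-0.29334505,  0.54350199, -0.78648221]]), 't': array([-0.4067909 , -0.07889598,  1.42754311])}
side {'fovy': 52.950622339414146, 'cx': 264.94878499513834, 'cy': 192.646420971328, 'D': array([-0.12943251,  0.        ,  0.        ,  0.        ,  0.        ]), 'R': array([[ 0.68625701, -0.72734475,  0.00457517],
       [-0.39694343, -0.37977611, -0.83558723],
       [ 0.60949753,  0.57161151, -0.54933874]]), 't': array([-0.32234242,  0.28788911,  1.12652694])}
wrist {'fovy': 62.79290163319744, 'cx': 260.3851076588185, 'cy': 192.2088255944826, 'D': array([0.02287526, 0.        , 0.        , 0.        , 0.        ]), 'tool_from_camera': array([[-9.73866626e-05, -3.25983301e-01,  9.45375522e-01,
        -1.42971571e-01],
       [-7.13518492e-04, -9.45375263e-01, -3.25983285e-01,
         8.38728315e-02],
       [ 9.99999741e-01, -7.06289341e-04, -1.40528172e-04,
         1.56030294e-03],
       [ 0.00000000e+00,  0.00000000e+00,  0.00000000e+00,
         1.00000000e+00]])}
```

View pics/scene0.png

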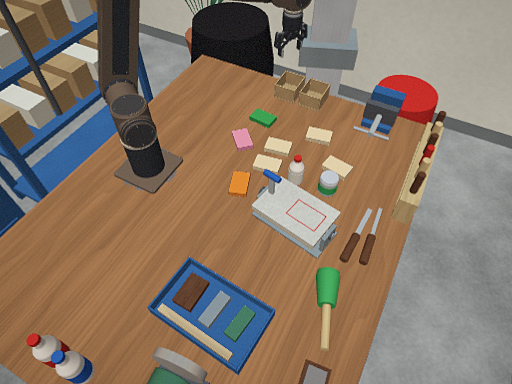

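View pics/side0.png

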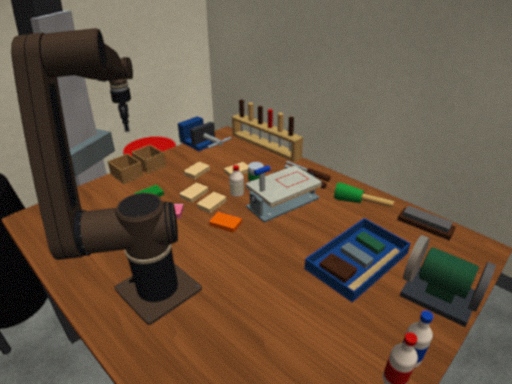

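View pics/wrist0.png

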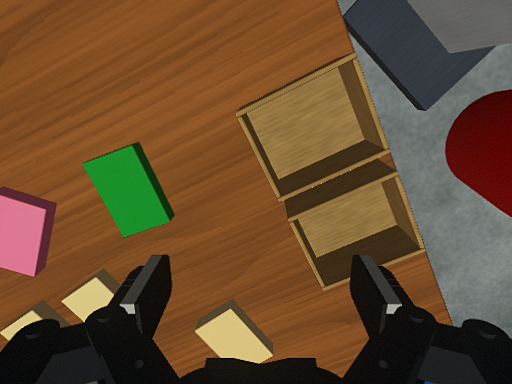

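The scene shows four pale boards: at scene pixels (278,146), (267,162), (319,136) and (338,167). The green, pink and orange ones are decoys. The walnut board is in the crate at (191,292), and the handle is at (272,176).

```bash
cat > h.py <<'E'
from plant import robot
import numpy as np, cv2
from scipy.spatial.transform import Rotation as Ro
def tf(s): return Ro.from_rotvec(s["orientation"]).as_matrix(), np.array(s["position"])
def grab(n,save=None):
    s=robot.sense(); im=robot.get_image(n)
    p=im["pixels"]; f=p.shape[0]/2/np.tan(np.radians(im["fovy"])/2)
    K=np.array([[f,0,im["cx"]],[0,f,im["cy"]],[0,0,1]])
    if n=="wrist":
        T=np.array(im["tool_from_camera"]);R,t=tf(s)
        Rw=R@T[:3,:3]; c=R@T[:3,3]+t
    else:
        Rw=np.array(im["R"]).T; c=-Rw@np.array(im["t"])
    if save: cv2.imwrite("pics/"+save,p[:,:,::-1])
    return dict(p=p,K=K,D=np.array(im["D"]),Rw=Rw,c=c,s=s)
def rays(g,uv):
    uv=np.asarray(uv,float).reshape(-1,1,2)
    n=cv2.undistortPoints(uv,g["K"],g["D"]).reshape(-1,2)
    return np.c_[n,np.ones(len(n))]@g["Rw"].T
def plane(g,uv,z):
    d=rays(g,uv); return g["c"]+d*((z-g["c"][2])/d[:,2])[:,None]
def proj(g,X):
    X=np.asarray(X,float).reshape(-1,3)
    rv=cv2.Rodrigues(g["Rw"].T)[0]; t=-g["Rw"].T@g["c"]
    return cv2.projectPoints(X,rv,t,g["K"],g["D"])[0].reshape(-1,2)
def tri(g1,u1,g2,u2):
    A=np.zeros((3,3));b=np.zeros(3)
    for g,u in((g1,u1),(g2,u2)):
        d=rays(g,[u])[0];d/=np.linalg.norm(d);P=np.eye(3)-np.outer(d,d);A+=P;b+=P@g["c"]
    return np.linalg.solve(A,b)
def hsv(g): return cv2.cvtColor(g["p"],cv2.COLOR_RGB2HSV)
def comps(g,lo,hi,amin=60):
    m=cv2.inRange(hsv(g),np.array(lo),np.array(hi))
    m=cv2.morphologyEx(m,cv2.MORPH_OPEN,np.ones((2,2)))
    cs,_=cv2.findContours(m,cv2.RETR_EXTERNAL,cv2.CHAIN_APPROX_NONE)
    return sorted([c for c in cs if cv2.contourArea(c)>=amin],key=cv2.contourArea,reverse=True)
def rect(g,c,z):
    "min area rect of contour on plane z: centre mm, long, short, yaw(rad) of long side"
    P=plane(g,c.reshape(-1,2),z)[:,:2]*1000
    (x,y),(w,h),a=cv2.minAreaRect(P.astype(np.float32))
    if w<h: w,h,a=h,w,a+90
    a=(a+90)%180-90
    return np.round([x,y,w,h,a],1)
E
python3 - <<'E'
from h import *
for n in ["scene","side"]:
    g=grab(n); H=hsv(g)
    for u in ([(278,146),(267,162),(319,136),(191,292),(272,176),(306,214),(180,240)] if n=="scene" else [(193,193),(211,203),(197,170),(338,267),(262,171)]): print(n,u,H[u[1],u[0]])
    for c in comps(g,(15,40,170),(32,140,255)): print("pale",cv2.boundingRect(c),cv2.contourArea(c),rect(g,c,.022))
    for c in comps(g,(4,60,20),(15,200,110)): print("brown",cv2.boundingRect(c),cv2.contourArea(c),rect(g,c,.028))
    for c in comps(g,(105,150,60),(118,255,255),20): print("blue",cv2.boundingRect(c),cv2.contourArea(c))
    for c in comps(g,(0,0,170),(180,30,255),20): print("white",cv2.boundingRect(c),cv2.contourArea(c),rect(g,c,.095))
E
```

```text
scene (278, 146) [ 21  63 226]
scene (267, 162) [ 21  62 227]
scene (319, 136) [ 21  62 225]
scene (191, 292) [ 10 137  93]
scene (272, 176) [108 187 184]
scene (306, 214) [ 43   9 203]
scene (180, 240) [ 14 132 158]
pale (159, 305, 74, 55) 647.5 [ 505.3 -434.5  249.4   22.6   -4.8]
pale (401, 124, 32, 83) 610.0 [920.6 511.  455.6  70.8 -89.3]
pale (323, 156, 30, 22) 317.5 [642.6 329.1 101.4  68.7  -9.3]
pale (254, 155, 29, 18) 313.5 [403.4 218.1 100.1  69.1  10.5]
pale (322, 305, 10, 45) 292.5 [ 823.1 -247.8  122.5   21.3  -72. ]
pale (265, 138, 28, 17) 276.5 [398.1 323.5 100.1  69.5  10. ]
pale (307, 127, 27, 16) 258.0 [518.3 457.6  99.6  70.4  10.3]
pale (47, 54, 32, 17) 257.5 [-7.953e+02  3.388e+02  1.305e+02  9.850e+01 -7.000e-01]
pale (24, 73, 16, 14) 91.0 [-810.6  158.7  123.5   48.8  -24.2]
pale (424, 149, 14, 27) 80.5 [939.8 522.9 154.8  33.8  89.6]
pale (85, 31, 13, 12) 62.5 [-837.8  578.5  117.1   61.8  -46.9]
brown (174, 275, 35, 37) 643.0 [ 438.3 -345.7  100.7   67.3   88.2]
brown (360, 235, 17, 31) 247.0 [851.3  36.5 118.3  27.3 -87.3]
brown (341, 234, 20, 30) 236.5 [80
[... 3365 characters left out ...]
5.9  136.3   42.3   63.4]
brown (42, 282, 33, 46) 81.0 [-251.8  132.7  228.9    7.6  -89.9]
brown (52, 188, 14, 15) 76.0 [-17.  689.  109.2  50.1  53.7]
brown (138, 243, 15, 17) 65.0 [ 55.9 142.8  77.8  44.7  56.8]
brown (94, 244, 31, 11) 61.0 [-33.  233.6 106.6  44.2 -60.6]
blue (308, 222, 102, 77) 2596.0
blue (181, 119, 22, 26) 192.0
blue (423, 312, 11, 12) 79.0
blue (197, 141, 15, 10) 59.5
blue (256, 167, 14, 9) 48.5
blue (419, 351, 8, 10) 39.0
white (262, 168, 58, 35) 619.0 [595.6  17.  230.2 150.1 -10. ]
white (282, 175, 23, 11) 119.0 [637.4  13.   87.4  46.9 -10.6]
white (250, 182, 10, 11) 47.5 [499.6  81.6  70.1  31.5  49.2]
white (250, 164, 13, 6) 42.5 [613.5 185.9  48.5  41.  -46.2]
```

```bash
cat >> h.py <<'E'
def jaw():
    s=robot.sense(); R,t=tf(s); return np.degrees(np.arctan2(R[1,2],R[0,2])),R,t*1000
def plan(xyz,jawdeg=None):
    """slide (mm) and twist to put TCP at xyz (mm), jaw axis (tool z) along world angle jawdeg mod 180"""
    a,R,t=jaw()
    d=R.T@(np.asarray(xyz,float)-t)
    tw=0
    if jawdeg is not None:
        e=(jawdeg-a+90)%180-90
        tw=np.radians(e)*(-1 if R[2,0]<0 else 1)
    print("slide",np.round(d,1),"twist %.3f"%tw,"from",np.round(t,1),"jaw %.1f"%a, "alt twist %.3f"%(tw-np.sign(tw)*np.pi),"q6 %.2f"%robot.sense()["qpos"][5])
E
python3 - <<'E'
from h import *
a,R,t=jaw();print(np.round(R,4),a,t)
g1=grab("scene");g2=grab("side")
def cen(g,lo,hi,box):
    for c in comps(g,lo,hi,15):
        x,y,w,h=cv2.boundingRect(c)
        if box[0]<x<box[1] and box[2]<y<box[3]:
            m=cv2.moments(c);return (m["m10"]/m["m00"],m["m01"]/m["m00"])
b1=cen(g1,(105,150,60),(118,255,255),(255,275,165,180));b2=cen(g2,(105,150,60),(118,255,255),(250,260,160,172))
H=tri(g1,b1,g2,b2)*1000;print(b1,b2,"handle",H)
plan([H[0],H[1],H[2]+120],79.5)
# crate
for g in(g1,g2):
  for c in comps(g,(105,150,60),(118,255,255),2000): print(rect(g,c,.045))
for c in comps(g1,(0,0,170),(180,30,255),20):
    x,y,w,h=cv2.boundingRect(c)
    if x in(322,291): print(x, np.round(plane(g1,[(x+w/2,y+h/2)],.075 if x==322 else .11)*1000))
E
```

```text
[[-7.000e-04 -9.001e-01  4.357e-01]
 [-1.000e-03  4.357e-01  9.001e-01]
 [-1.000e+00  2.000e-04 -1.200e-03]] 64.1727318027487 [293.88116836 607.31606679 230.63270105]
(272.8489871086556, 176.76427255985266) (262.9042904290429, 170.77887788778875) handle [503.28864255  44.53874768 179.30967043]
slide [ -68.1 -433.6 -415.5] twist -0.268 from [294.  607.5 231. ] jaw 64.2 alt twist 2.874 q6 -0.15
[ 524.1 -368.2  311.9  192.6   -4.3]
[-348.1  -75.2  497.3  473.5   66.4]
[ 507.2 -379.2  313.9  200.7   -4.6]
322 [[650. 216.  75.]]
291 [[541. 170. 110.]]
```

Emit:
servo_tool(
  series=[
    {"slide": [-70, -50, -48], "twist": 0, "grip": 0},
    {"slide": [-70, -85, -81], "twist": -0.1, "grip": 0},
    {"slide": [-70, -120, -115], "twist": -0.2, "grip": 0},
    {"slide": [-70, -155, -150], "twist": -0.268, "grip": 0},
    {"slide": [-70, -190, -180], "twist": -0.268, "grip": 0},
  ],
)

```text
time_s: 0.85
position: [0.3753, 0.3902, 0.3012]
orientation: [-1.075, 1.288, 1.074]
ft_force: [-0.1, -0.5, 0.2]
grip_width: 0.0853
```

```bash
python3 - <<'E'
from h import *
plan([503,44.5,300],79.5)
E
```

```text
slide [   1.1 -187.8 -317.2] twist 0.003 from [375.3 390.2 301.2] jaw 79.6 alt twist -3.139 q6 -0.77
```

Emit:
servo_tool(
  series=[
    {"slide": [0, -24, -40], "twist": 0, "grip": 0},
    {"slide": [0, -48, -80], "twist": 0, "grip": 0},
    {"slide": [0, -72, -121], "twist": 0, "grip": 0},
    {"slide": [0, -96, -162], "twist": 0, "grip": 0},
    {"slide": [0, -120, -203], "twist": 0, "grip": 0},
  ],
)

```text
time_s: 1.35
position: [0.4571, 0.1671, 0.3015]
orientation: [-1.076, 1.287, 1.074]
ft_force: [1.2, 0.5, -0.1]
grip_width: 0.0853
```

Emit:
servo_tool(
  series=[
    {"slide": [0, -24, -40], "twist": 0, "grip": 0},
    {"slide": [0, -48, -80], "twist": 0, "grip": 0},
    {"slide": [0, -68, -114], "twist": 0, "grip": 0},
    {"slide": [0, -68, -114], "twist": 0, "grip": 0},
  ],
)

```text
time_s: 1.75
position: [0.5046, 0.0389, 0.3015]
orientation: [-1.072, 1.29, 1.069]
ft_force: [1.2, 0.7, -0.8]
grip_width: 0.0855
```

```bash
python3 - <<'E'
from h import *
g=grab("wrist","w1.png");H=hsv(g)
print(g["s"]["position"])
cs=comps(g,(105,120,40),(118,255,255),200)
for c in cs: print("blue",cv2.boundingRect(c),rect(g,c,.180))
for c in comps(g,(0,0,150),(180,30,255),1000): print("white",cv2.boundingRect(c),rect(g,c,.095))
m=cv2.inRange(H,(0,90,80),(8,255,255))|cv2.inRange(H,(172,90,80),(180,255,255))
c,_=cv2.findContours(m,cv2.RETR_EXTERNAL,cv2.CHAIN_APPROX_NONE)
for k in c:
  if len(k)>60: print("red",cv2.boundingRect(k),rect(g,k,.095))
E
```

```text
[0.50456239 0.03886012 0.30148473]
blue (0, 104, 74, 207) [ 508.2 -165.6  206.6   68.9  -25.2]
blue (258, 141, 25, 72) [501.3  49.4  64.7  20.8 -10.9]
white (196, 139, 142, 176) [598.1  29.1 237.  158.1 -10.8]
red (235, 224, 61, 76) [636.8  20.8 109.6  73.4 -11. ]
red (408, 139, 32, 26) [530.3 221.8  33.1  28.4 -78.3]
```

View pics/w1.png

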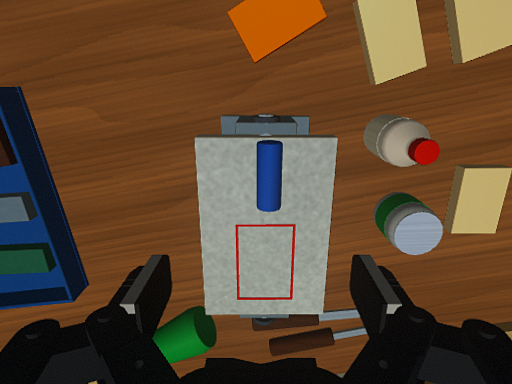

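```bash
cat >> h.py <<'E'
def measure(tag=None):
    g=grab("wrist",tag);H=hsv(g)
    print(np.round(g["s"]["position"],4),"vel",np.abs(g["s"]["joint_velocities"]).max())
    for c in comps(g,(105,120,40),(118,255,255),200): print("blue",cv2.boundingRect(c),rect(g,c,.180))
    for c in comps(g,(0,0,150),(180,30,255),1000): print("white",cv2.boundingRect(c),rect(g,c,.095))
    m=cv2.inRange(H,(0,90,80),(8,255,255))|cv2.inRange(H,(172,90,80),(180,255,255))
    c,_=cv2.findContours(m,cv2.RETR_EXTERNAL,cv2.CHAIN_APPROX_NONE)
    for k in c:
      if len(k)>60: print("red",cv2.boundingRect(k),rect(g,k,.095))
    return g
E
python3 - <<'E'
from h import *
measure();measure();g=measure()
np.set_printoptions(suppress=True)
print(g["Rw"],g["c"])
E
```

```text
[0.5039 0.0408 0.3014] vel 0.05398072160583358
blue (0, 110, 73, 201) [ 509.6 -164.5  201.3   67.8  -25.1]
blue (256, 143, 25, 71) [501.5  49.5  64.   20.6 -10.9]
white (194, 140, 141, 176) [598.2  29.2 237.4 158.  -10.8]
red (234, 225, 60, 76) [637.   20.9 109.6  73.6 -10.8]
red (406, 141, 32, 26) [530.6 221.6  33.   28.8 -79.8]
[0.5035 0.0422 0.3015] vel 0.04064881723289831
blue (0, 112, 71, 199) [ 509.9 -164.3  199.6   66.   -24.9]
blue (254, 143, 25, 72) [501.3  49.3  64.9  21.1 -10.9]
white (193, 141, 141, 176) [598.8  29.  238.3 158.  -10.8]
red (232, 226, 61, 75) [637.   20.8 108.6  73.5 -11. ]
red (404, 142, 32, 25) [528.9 220.9  34.6  27.3  79.4]
[0.5033 0.043  0.3015] vel 0.02831592306861442
blue (0, 114, 71, 197) [ 510.8 -163.8  198.    65.9  -24.8]
blue (253, 145, 26, 70) [501.7  49.2  63.3  21.2 -10.9]
white (193, 141, 141, 176) [598.6  29.  238.1 158.  -10.8]
red (232, 226, 60, 75) [636.6  21.  108.2  73.8 -10.6]
red (404, 143, 31, 25) [530.  221.1  32.9  28.2  89.9]
[[ 0.18071611  0.92908619  0.32270815]
 [ 0.9835341  -0.17122355 -0.0578201 ]
 [ 0.00153538  0.32784349 -0.9447308 ]] [0.42115562 0.0593764  0.44426036]
```

```bash
python3 - <<'E'
from h import *
plan([500.5,48.3,168],79.2)
E
```

```text
slide [133.5   3.8   3.9] twist 0.009 from [503.2  43.6 301.5] jaw 79.7 alt twist -3.133 q6 -1.51
```

Emit:
servo_tool(
  series=[
    {"slide": [40, 4, 4], "twist": 0.009, "grip": 0},
    {"slide": [80, 4, 4], "twist": 0.009, "grip": 0},
    {"slide": [115, 4, 4], "twist": 0.009, "grip": 0},
    {"slide": [133, 4, 4], "twist": 0.009, "grip": 0},
    {"slide": [133, 4, 4], "twist": 0.009, "grip": 0},
  ],
)

```text
time_s: 2.45
position: [0.4975, 0.0502, 0.165]
orientation: [-1.067, 1.294, 1.075]
ft_force: [0.1, 0.5, -0.4]
grip_width: 0.0852
```

Emit:
servo_tool(
  series=[
    {"slide": [0, 0, 0], "twist": 0, "grip": 255},
    {"slide": [0, 0, 0], "twist": 0, "grip": 255},
    {"slide": [0, 0, 0], "twist": 0, "grip": 255},
    {"slide": [0, 0, 0], "twist": 0, "grip": 255},
    {"slide": [0, 0, 0], "twist": 0, "grip": 255},
  ],
)

```text
time_s: 2.95
position: [0.4981, 0.0492, 0.1668]
orientation: [-1.07, 1.294, 1.073]
ft_force: [-2.5, -3.6, 4.5]
grip_width: 0.0196
```

Emit:
servo_tool(
  series=[
    {"slide": [0, 0, 0], "twist": 0, "grip": 255},
    {"slide": [0, 0, 0], "twist": 0, "grip": 255},
    {"slide": [0, 0, 0], "twist": 0, "grip": 255},
    {"slide": [0, 0, 0], "twist": 0, "grip": 255},
    {"slide": [0, 0, 0], "twist": 0, "grip": 255},
  ],
)

```text
time_s: 3.45
position: [0.4981, 0.0492, 0.1668]
orientation: [-1.07, 1.295, 1.073]
ft_force: [-1.0, -0.7, 0.9]
grip_width: 0.0201
```

```bash
python3 - <<'E'
from h import *
s=robot.sense();print(s["position"],s["ft_force"],s["grip_width"],jaw()[0]); grab("scene","s2.png")
E
```

```text
[0.49806963 0.04915565 0.1667871 ] [-0.95805777 -0.70603043  0.93725712] 0.02007089018125048 79.34416604776942
```

View pics/s2.png

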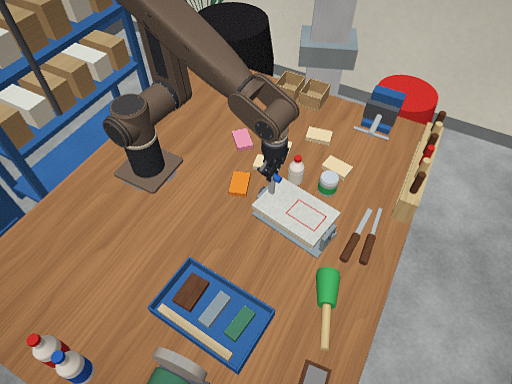

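Emit:
servo_tool(
  series=[
    {"slide": [0.2, 0, 6], "twist": 0, "grip": 255},
    {"slide": [0.7, 0, 12], "twist": 0, "grip": 255},
    {"slide": [1.5, 0, 18], "twist": 0, "grip": 255},
    {"slide": [2.6, 0, 23], "twist": 0, "grip": 255},
    {"slide": [3, 0, 25], "twist": 0, "grip": 255},
  ],
)

```text
time_s: 4.0
position: [0.5022, 0.0703, 0.1656]
orientation: [-1.078, 1.303, 1.072]
ft_force: [-8.3, -11.8, 10.8]
grip_width: 0.0202
```

Emit:
servo_tool(
  series=[
    {"slide": [0.6, 0, 2], "twist": 0, "grip": 255},
    {"slide": [1, 0, 4], "twist": 0, "grip": 255},
    {"slide": [1.3, 0, 5], "twist": 0, "grip": 255},
    {"slide": [1.3, 0, 5], "twist": 0, "grip": 255},
    {"slide": [1.3, 0, 5], "twist": 0, "grip": 255},
  ],
)

```text
time_s: 4.5
position: [0.5024, 0.0713, 0.1654]
orientation: [-1.086, 1.312, 1.07]
ft_force: [-6.2, -11.5, 7.3]
grip_width: 0.0199
```

```bash
cat >> h.py <<'E'
P0=np.array([498.07,49.16,166.79]); n=np.array([-np.sin(np.radians(-10.8)),np.cos(np.radians(10.8)),0])
def hs():
    s=robot.sense();p=np.array(s["position"])*1000
    print("lat %.1f along %.1f dz %.1f"%((p-P0)@n,(p-P0)@np.array([n[1],-n[0],0]),p[2]-P0[2]),"F lat %.1f"%(s["ft_force"]@n),np.round(s["ft_force"],1),"w",s["grip_width"])
E
python3 -c "
from h import *
hs();grab('scene','s3.png');grab('side','d3.png')"
```

```text
lat 22.6 along 0.1 dz -1.4 F lat -12.5 [ -6.2 -11.5   7.3] w 0.019885594268345665
```

View pics/d3.png

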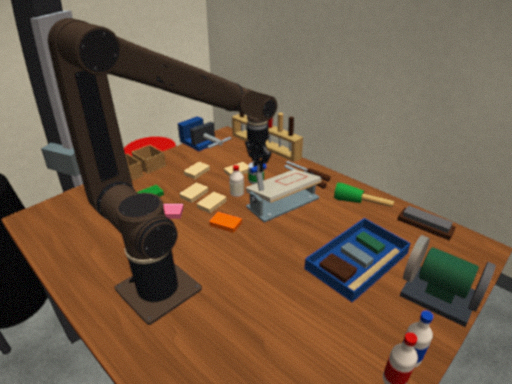

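Emit:
servo_tool(
  series=[
    {"slide": [1, 0, 4], "twist": 0, "grip": 255},
    {"slide": [1.8, 0, 7], "twist": 0, "grip": 255},
    {"slide": [2.5, 0, 10], "twist": 0, "grip": 255},
    {"slide": [2.5, 0, 10], "twist": 0, "grip": 255},
    {"slide": [2.5, 0, 10], "twist": 0, "grip": 255},
  ],
)

```text
time_s: 5.1
position: [0.5033, 0.0764, 0.1645]
orientation: [-1.095, 1.323, 1.067]
ft_force: [-8.5, -15.3, 10.4]
grip_width: 0.0197
```

```bash
python3 -c "
from h import *
hs()"
```

```text
lat 27.7 along 0.0 dz -2.3 F lat -16.6 [ -8.5 -15.3  10.4] w 0.01970790694830087
```

Emit:
servo_tool(
  series=[
    {"slide": [1, 0, 4], "twist": 0, "grip": 255},
    {"slide": [1.8, 0, 7], "twist": 0, "grip": 255},
    {"slide": [2, 0, 10], "twist": 0, "grip": 255},
    {"slide": [2, 0, 10], "twist": 0, "grip": 255},
    {"slide": [2, 0, 10], "twist": 0, "grip": 255},
  ],
)

```text
time_s: 5.6
position: [0.5033, 0.0764, 0.1645]
orientation: [-1.112, 1.345, 1.062]
ft_force: [-12.9, -31.0, 15.1]
grip_width: 0.0198
```

```bash
python3 -c "
from h import *
hs();print(jaw()[1].round(3))"
```

```text
lat 27.7 along 0.0 dz -2.3 F lat -32.8 [-12.9 -31.   15.1] w 0.019768035351798094
[[-0.024 -0.984  0.175]
 [-0.058  0.176  0.983]
 [-0.998  0.013 -0.062]]
```

Emit:
servo_tool(
  series=[
    {"slide": [-1.7, 0, -14], "twist": 0, "grip": 255},
    {"slide": [-2.8, 0, -28], "twist": 0, "grip": 255},
    {"slide": [-2, 0, -42], "twist": 0, "grip": 255},
    {"slide": [0.5, 0, -54], "twist": 0, "grip": 255},
    {"slide": [2.5, 0, -60], "twist": 0, "grip": 255},
  ],
)

```text
time_s: 6.1
position: [0.4926, 0.0215, 0.1678]
orientation: [-1.1, 1.339, 1.066]
ft_force: [-6.6, 13.6, 14.4]
grip_width: 0.0198
```

```bash
python3 -c "
from h import *
hs();print(jaw()[1].round(3))"
```

```text
lat -28.2 along -0.2 dz 1.0 F lat 12.1 [-6.6 13.6 14.4] w 0.01976341783367617
[[-0.024 -0.984  0.179]
 [-0.046  0.18   0.983]
 [-0.999  0.015 -0.05 ]]
```

Emit:
servo_tool(
  series=[
    {"slide": [0.5, 0, -4], "twist": 0, "grip": 255},
    {"slide": [1, 0, -8], "twist": 0, "grip": 255},
    {"slide": [2, 0, -12], "twist": 0, "grip": 255},
    {"slide": [2.5, 0, -14], "twist": 0, "grip": 255},
    {"slide": [2.5, 0, -14], "twist": 0, "grip": 255},
  ],
)

```text
time_s: 6.6
position: [0.4913, 0.0152, 0.1667]
orientation: [-1.084, 1.323, 1.071]
ft_force: [2.4, 20.9, 3.9]
grip_width: 0.0195
```

```bash
python3 -c "
from h import *
hs();print(jaw()[1].round(3));grab('scene','s4.png');grab('side','d4.png')"
```

```text
lat -34.6 along -0.3 dz -0.1 F lat 21.0 [ 2.4 20.9  3.9] w 0.01953650637865774
[[-0.019 -0.983  0.183]
 [-0.027  0.183  0.983]
 [-0.999  0.014 -0.03 ]]
```

View pics/s4.png

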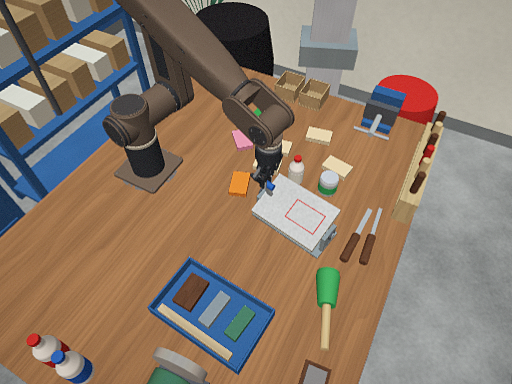

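Emit:
servo_tool(
  series=[
    {"slide": [0.5, 0, -4], "twist": 0, "grip": 255},
    {"slide": [1, 0, -8], "twist": 0, "grip": 255},
    {"slide": [1, 0, -10], "twist": 0, "grip": 255},
    {"slide": [1, 0, -10], "twist": 0, "grip": 255},
  ],
)

```text
time_s: 7.1
position: [0.4913, 0.0152, 0.1667]
orientation: [-1.067, 1.303, 1.077]
ft_force: [5.3, 30.1, 2.9]
grip_width: 0.0199
```

```bash
python3 -c "
from h import *
hs();print(jaw()[1].round(3))"
```

```text
lat -34.6 along -0.3 dz -0.1 F lat 30.5 [ 5.3 30.1  2.9] w 0.019896462443368082
[[-0.012 -0.982  0.186]
 [-0.003  0.186  0.983]
 [-1.     0.012 -0.005]]
```

Emit:
servo_tool(
  series=[
    {"slide": [-2, 0, 10], "twist": 0, "grip": 255},
    {"slide": [-3.7, 0, 18], "twist": 0, "grip": 255},
    {"slide": [-4.5, 0, 26], "twist": 0, "grip": 255},
    {"slide": [-4.7, 0, 33], "twist": 0, "grip": 255},
    {"slide": [-4.7, 0, 33], "twist": 0, "grip": 255},
  ],
)

```text
time_s: 7.6
position: [0.497, 0.044, 0.1741]
orientation: [-1.076, 1.313, 1.075]
ft_force: [-9.4, -11.4, 13.4]
grip_width: 0.0198
```

```bash
python3 -c "
from h import *
hs();print(jaw()[1].round(3))"
```

```text
lat -5.3 along -0.0 dz 7.3 F lat -13.0 [ -9.4 -11.4  13.4] w 0.019782364288291717
[[-0.016 -0.983  0.183]
 [-0.014  0.184  0.983]
 [-1.     0.013 -0.017]]
```

Emit:
servo_tool(
  series=[
    {"slide": [1.5, 0, 3], "twist": 0, "grip": 255},
    {"slide": [3, 0, 5], "twist": 0, "grip": 255},
    {"slide": [4, 0, 5.5], "twist": 0, "grip": 255},
    {"slide": [4, 0, 5.5], "twist": 0, "grip": 255},
  ],
)

```text
time_s: 8.0
position: [0.4973, 0.0452, 0.174]
orientation: [-1.085, 1.324, 1.073]
ft_force: [-12.1, -11.1, 18.4]
grip_width: 0.0197
```

```bash
python3 -c "
from h import *
hs();print(jaw()[1].round(3))"
```

```text
lat -4.1 along -0.1 dz 7.3 F lat -13.2 [-12.1 -11.1  18.4] w 0.01966494610302199
[[-0.021 -0.983  0.181]
 [-0.026  0.182  0.983]
 [-0.999  0.016 -0.029]]
```

Emit:
servo_tool(
  series=[
    {"slide": [0, 0, 3], "twist": 0, "grip": 255},
    {"slide": [0, 0, 5], "twist": 0, "grip": 255},
    {"slide": [0, 0, 5.5], "twist": 0, "grip": 255},
    {"slide": [0, 0, 5.5], "twist": 0, "grip": 255},
  ],
)

```text
time_s: 8.4
position: [0.4974, 0.0463, 0.1742]
orientation: [-1.093, 1.334, 1.07]
ft_force: [-3.8, -12.5, 3.7]
grip_width: 0.0195
```

```bash
python3 -c "
from h import *
hs();print(jaw()[1].round(3))"
```

```text
lat -3.0 along -0.1 dz 7.4 F lat -13.0 [ -3.8 -12.5   3.7] w 0.019492760755149476
[[-0.024 -0.983  0.18 ]
 [-0.038  0.181  0.983]
 [-0.999  0.017 -0.042]]
```

Emit:
servo_tool(
  series=[
    {"slide": [0, 0, -2], "twist": 0, "grip": 255},
    {"slide": [0, 0, -2], "twist": 0, "grip": 255},
  ],
)

```text
time_s: 8.6
position: [0.497, 0.0443, 0.1742]
orientation: [-1.091, 1.334, 1.069]
ft_force: [-0.7, -0.1, -0.4]
grip_width: 0.0198
```

```bash
python3 -c "
from h import *
hs();print(jaw()[1].round(3))"
```

```text
lat -4.9 along -0.1 dz 7.4 F lat -0.3 [-0.7 -0.1 -0.4] w 0.01977580082001988
[[-0.024 -0.983  0.181]
 [-0.037  0.182  0.983]
 [-0.999  0.017 -0.041]]
```

Emit:
servo_tool(
  series=[
    {"slide": [0, 0, 0], "twist": 0, "grip": 0},
    {"slide": [0, 0, 0], "twist": 0, "grip": 0},
    {"slide": [0, 0, 0], "twist": 0, "grip": 0},
    {"slide": [0, 0, 0], "twist": 0, "grip": 0},
    {"slide": [0, 0, 0], "twist": 0, "grip": 0},
  ],
)

```text
time_s: 9.1
position: [0.4971, 0.0444, 0.1743]
orientation: [-1.092, 1.334, 1.069]
ft_force: [-0.5, 0.1, -0.2]
grip_width: 0.0848
```

Emit:
servo_tool(
  series=[
    {"slide": [-30, 0, 0], "twist": 0, "grip": 0},
    {"slide": [-65, 0, 0], "twist": 0, "grip": 0},
    {"slide": [-100, 0, 0], "twist": 0, "grip": 0},
    {"slide": [-126, 0, 0], "twist": 0, "grip": 0},
    {"slide": [-126, 0, 0], "twist": 0, "grip": 0},
  ],
)

```text
time_s: 9.6
position: [0.5023, 0.0491, 0.3054]
orientation: [-1.096, 1.327, 1.063]
ft_force: [-0.2, 0.2, -0.6]
grip_width: 0.0853
```

Emit:
servo_tool(
  series=[
    {"slide": [0, 0, 0], "twist": 0, "grip": 0},
    {"slide": [0, 0, 0], "twist": 0, "grip": 0},
    {"slide": [0, 0, 0], "twist": 0, "grip": 0},
  ],
)

```text
time_s: 9.9
position: [0.5017, 0.0491, 0.3037]
orientation: [-1.095, 1.329, 1.065]
ft_force: [-0.5, 0.2, -0.9]
grip_width: 0.0854
```

```bash
python3 -c "
from h import *
hs();print(jaw()[1].round(3));measure('w5.png')"
```

```text
lat 0.7 along 3.6 dz 136.9 F lat 0.1 [-0.5  0.2 -0.9] w 0.08542422727850721
[[-0.017 -0.983  0.181]
 [-0.038  0.181  0.983]
 [-0.999  0.01  -0.04 ]]
[0.5017 0.0491 0.3037] vel 0.00335066420584279
blue (0, 94, 80, 214) [ 487.8 -195.6  205.7   85.2   -4.5]
blue (249, 148, 25, 70) [500.5  46.2  64.2  21.3 -11.1]
white (197, 144, 140, 179) [598.8  29.1 239.1 157.8 -10.9]
red (234, 229, 60, 77) [637.   20.2 110.   73.5 -11.1]
red (407, 148, 32, 26) [530.2 220.5  32.7  28.8 -85.1]
```

View pics/w5.png

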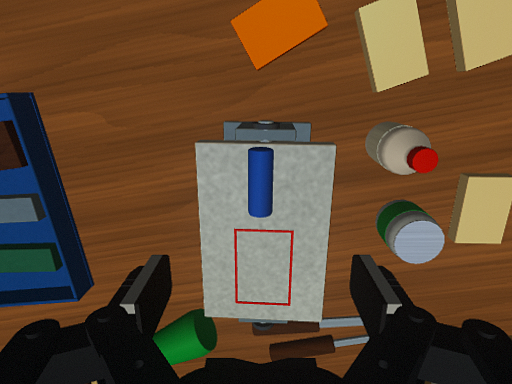

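```bash
python3 -c "
from h import *
plan([401,215,190],100)"
```

```text
slide [109.1 128.  149.4] twist -0.356 from [501.7  49.1 303.7] jaw 79.6 alt twist 2.785 q6 -1.47
```

Emit:
servo_tool(
  series=[
    {"slide": [22, 26, 30], "twist": -0.09, "grip": 0},
    {"slide": [44, 51, 60], "twist": -0.18, "grip": 0},
    {"slide": [66, 77, 90], "twist": -0.27, "grip": 0},
    {"slide": [88, 102, 119], "twist": -0.356, "grip": 0},
    {"slide": [109, 128, 149], "twist": -0.356, "grip": 0},
  ],
)

```text
time_s: 10.45
position: [0.3993, 0.2154, 0.1882]
orientation: [-1.354, 1.165, 1.337]
ft_force: [-0.1, 1.1, -0.3]
grip_width: 0.0853
```

Emit:
servo_tool(
  series=[
    {"slide": [0, 0, 0], "twist": 0, "grip": 0},
    {"slide": [0, 0, 0], "twist": 0, "grip": 0},
    {"slide": [0, 0, 0], "twist": 0, "grip": 0},
  ],
)

```text
time_s: 10.75
position: [0.4, 0.2151, 0.1886]
orientation: [-1.354, 1.165, 1.336]
ft_force: [0.7, -0.3, 0.2]
grip_width: 0.0857
```

```bash
cat >> h.py <<'E'
def boards(tag=None,lo=(15,40,150),hi=(32,150,255),z=.022,amin=800):
    g=grab("wrist",tag)
    print(np.round(g["s"]["position"],4),"vel %.3f"%np.abs(g["s"]["joint_velocities"]).max(), "x",jaw()[1][:,0].round(3))
    for c in comps(g,lo,hi,amin): print(cv2.boundingRect(c),rect(g,c,z))
    return g
E
python3 -c "
from h import *
boards('w6.png')"
```

```text
[0.4    0.2151 0.1886] vel 0.018 x [-0.017 -0.038 -0.999]
(341, 139, 74, 95) [393.8 328.3  99.4  63.5   9.6]
(242, 125, 65, 96) [399.  223.   99.2  63.2   9.2]
(433, 270, 68, 58) [502.  460.2  74.8  63.6  10.6]
(306, 337, 56, 41) [613.4 336.   58.6  46.2  79.3]
```

View pics/w6.png

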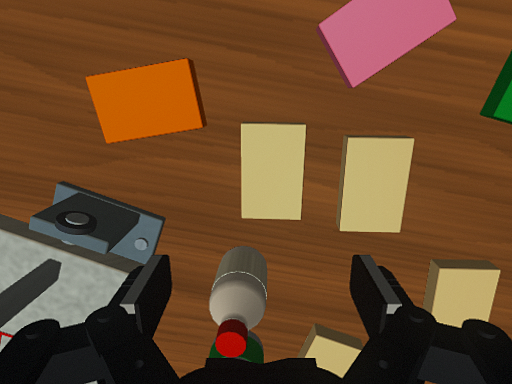

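```bash
python3 -c "
from h import *
plan([398.6,222,60],99.4);plan([398.6,222,1],99.4)"
```

```text
slide [128.7  -2.5  11.7] twist 0.010 from [400.4 214.9 189. ] jaw 100.0 alt twist -3.132 q6 -1.45
slide [187.6  -3.9  13.7] twist 0.010 from [400.4 214.9 189. ] jaw 100.0 alt twist -3.132 q6 -1.45
```

Emit:
servo_tool(
  series=[
    {"slide": [45, -1, 5], "twist": 0.01, "grip": 0},
    {"slide": [90, -2, 10], "twist": 0.01, "grip": 0},
    {"slide": [130, -2.5, 12], "twist": 0.01, "grip": 0},
    {"slide": [160, -3.2, 13], "twist": 0.01, "grip": 0},
    {"slide": [175, -3.7, 13.3], "twist": 0.01, "grip": 0},
  ],
)

```text
time_s: 11.3
position: [0.3982, 0.2206, 0.0114]
orientation: [-1.344, 1.174, 1.328]
ft_force: [-0.1, -0.0, 0.7]
grip_width: 0.0853
```

```bash
python3 -c "
from h import *
plan([398.6,222,1],99.4);print(robot.sense()['ft_force'])"
```

```text
slide [10.3 -0.9  1.7] twist -0.002 from [398.2 220.6  11.4] jaw 99.3 alt twist 3.139 q6 -1.40
[-0.05291765 -0.03450587  0.69983879]
```

Emit:
servo_tool(
  series=[
    {"slide": [10, -1, 1.7], "twist": 0, "grip": 0},
    {"slide": [10, -1, 1.7], "twist": 0, "grip": 0},
    {"slide": [10, -1, 1.7], "twist": 0, "grip": 255},
    {"slide": [10, -1, 1.7], "twist": 0, "grip": 255},
    {"slide": [10, -1, 1.7], "twist": 0, "grip": 255},
  ],
)

```text
time_s: 11.8
position: [0.4006, 0.2225, 0.0031]
orientation: [-1.346, 1.17, 1.325]
ft_force: [1.2, -0.3, -0.1]
grip_width: 0.0625
```

Emit:
servo_tool(
  series=[
    {"slide": [0, 0, 0], "twist": 0, "grip": 255},
    {"slide": [0, 0, 0], "twist": 0, "grip": 255},
    {"slide": [0, 0, 0], "twist": 0, "grip": 255},
  ],
)

```text
time_s: 12.1
position: [0.4006, 0.2226, 0.0033]
orientation: [-1.346, 1.17, 1.325]
ft_force: [-0.8, 0.2, 0.9]
grip_width: 0.0623
```

```bash
python3 -c "
from h import *
a,R,t=jaw();print(a,R.round(3),t.round(1));print(robot.sense()['ft_force'].round(1))"
```

```text
99.27306451917548 [[-0.016 -0.987 -0.161]
 [-0.038 -0.16   0.986]
 [-0.999  0.022 -0.035]] [400.6 222.6   3.3]
[-0.8  0.2  0.9]
```

Emit:
servo_tool(
  series=[
    {"slide": [4, 0, 0], "twist": 0, "grip": 255},
    {"slide": [6, 0, 0], "twist": 0, "grip": 255},
    {"slide": [6, 0, 0], "twist": 0, "grip": 255},
  ],
)

```text
time_s: 12.4
position: [0.4005, 0.2226, 0.0031]
orientation: [-1.345, 1.177, 1.329]
ft_force: [-19.1, -6.8, 46.8]
grip_width: 0.0621
```

```bash
python3 -c "
from h import *
a,R,t=jaw();print(a,R.round(3),t.round(1));print(robot.sense()['ft_force'].round(1));boards('w7.png')"
```

```text
99.3008899994184 [[-0.023 -0.987 -0.162]
 [-0.041 -0.16   0.986]
 [-0.999  0.03  -0.037]] [400.5 222.6   3.1]
[-19.1  -6.8  46.8]
[0.4005 0.2226 0.0031] vel 0.010 x [-0.023 -0.041 -0.999]
(185, 163, 154, 197) [398.2 224.2  99.5  63.2   9.3]
(416, 193, 96, 180) [391.9 314.9  98.2  40.6  21.5]
```

View pics/w7.png

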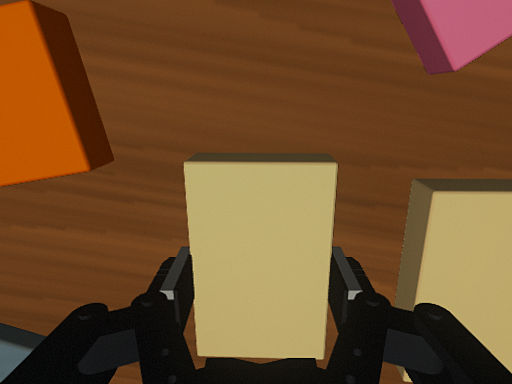

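Emit:
servo_tool(
  series=[
    {"slide": [-20, 0, 0], "twist": 0, "grip": 255},
    {"slide": [-60, 0, 0], "twist": 0, "grip": 255},
    {"slide": [-105, 0, 0], "twist": 0, "grip": 255},
    {"slide": [-150, 0, 0], "twist": 0, "grip": 255},
    {"slide": [-190, 0, 0], "twist": 0, "grip": 255},
  ],
)

```text
time_s: 12.95
position: [0.4047, 0.2304, 0.1949]
orientation: [-1.345, 1.176, 1.328]
ft_force: [0.2, 1.2, -1.1]
grip_width: 0.0622
```

```bash
python3 -c "
from h import *
plan([638.6,18.1,220],79.1);print(robot.sense()['grip_width'],jaw()[1].round(3))"
```

```text
slide [ -21.6 -195.9 -248.1] twist 0.353 from [404.7 230.4 194.9] jaw 99.3 alt twist -2.789 q6 -1.40
0.06215630797322051 [[-0.022 -0.987 -0.162]
 [-0.04  -0.161  0.986]
 [-0.999  0.028 -0.036]]
```

Emit:
servo_tool(
  series=[
    {"slide": [-20, -30, -38], "twist": 0.07, "grip": 255},
    {"slide": [-25, -60, -76], "twist": 0.14, "grip": 255},
    {"slide": [-25, -90, -114], "twist": 0.21, "grip": 255},
    {"slide": [-25, -120, -152], "twist": 0.28, "grip": 255},
    {"slide": [-25, -150, -190], "twist": 0.353, "grip": 255},
  ],
)

```text
time_s: 13.45
position: [0.5848, 0.0667, 0.2221]
orientation: [-1.086, 1.339, 1.058]
ft_force: [0.6, 1.0, 0.1]
grip_width: 0.0623
```

```bash
python3 -c "
from h import *
plan([638.6,18.1,150],79.1);print(robot.sense()['grip_width'],jaw()[1].round(3))"
```

```text
slide [ 72.8 -63.2 -34.2] twist -0.004 from [584.8  66.7 222.1] jaw 78.9 alt twist 3.138 q6 -1.40
0.062329322149502785 [[-0.023 -0.981  0.192]
 [-0.04   0.193  0.98 ]
 [-0.999  0.014 -0.044]]
```

Emit:
servo_tool(
  series=[
    {"slide": [15, -30, -16], "twist": 0, "grip": 255},
    {"slide": [40, -55, -30], "twist": 0, "grip": 255},
    {"slide": [65, -63, -34], "twist": 0, "grip": 255},
    {"slide": [73, -63, -34], "twist": 0, "grip": 255},
    {"slide": [73, -63, -34], "twist": 0, "grip": 255},
  ],
)

```text
time_s: 13.95
position: [0.6366, 0.0187, 0.1472]
orientation: [-1.083, 1.343, 1.062]
ft_force: [-0.6, -0.5, -0.2]
grip_width: 0.062
```

Emit:
servo_tool(
  series=[
    {"slide": [0, 0, 0], "twist": 0, "grip": 255},
    {"slide": [0, 0, 0], "twist": 0, "grip": 255},
  ],
)

```text
time_s: 14.15
position: [0.6368, 0.0194, 0.1486]
orientation: [-1.084, 1.341, 1.061]
ft_force: [0.1, -0.5, -0.7]
grip_width: 0.0621
```

```bash
python3 -c "
from h import *
boards('w8.png',z=.166-.022);plan([638.6,18.1,101],79.1)"
```

```text
[0.6368 0.0194 0.1486] vel 0.006 x [-0.026 -0.039 -0.999]
slide [47.8 -2.7  1.2] twist -0.003 from [636.9  19.3 148.8] jaw 79.0 alt twist 3.139 q6 -1.47
```

View pics/w8.png

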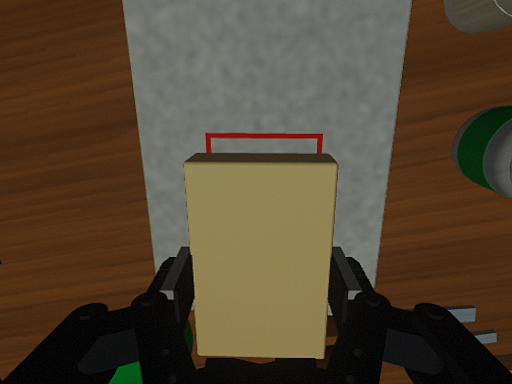

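Emit:
servo_tool(
  series=[
    {"slide": [20, -2.7, 1], "twist": 0, "grip": 255},
    {"slide": [38, -2.7, 1], "twist": 0, "grip": 255},
    {"slide": [44, -2.7, 1], "twist": 0, "grip": 255},
    {"slide": [47, -2.7, 1], "twist": 0, "grip": 255},
    {"slide": [47, -2.7, 1], "twist": 0, "grip": 255},
  ],
)

```text
time_s: 14.7
position: [0.6388, 0.0181, 0.1025]
orientation: [-1.085, 1.34, 1.06]
ft_force: [0.1, 0.3, -0.9]
grip_width: 0.0623
```

```bash
cat >> h.py <<'E'
def redboard(tag,zt,zr=.095):
    g=boards(tag,z=zt); H=hsv(g)
    m=cv2.inRange(H,(0,90,80),(8,255,255))|cv2.inRange(H,(172,90,80),(180,255,255))
    c,_=cv2.findContours(m,cv2.RETR_EXTERNAL,cv2.CHAIN_APPROX_NONE)
    for k in c:
      if len(k)>40: print("red",cv2.boundingRect(k),rect(g,k,zr))
E
python3 -c "
from h import *
redboard('w9.png',.118);plan([638.6,18.1,98],79.1);print(robot.sense()['ft_force'])"
```

```text
[0.6388 0.0181 0.1025] vel 0.013 x [-0.024 -0.04  -0.999]
red (187, 140, 152, 23) [586.9  30.1  73.4  10.2  77.9]
slide [4.9 0.5 0.2] twist -0.002 from [639.2  18.  102.9] jaw 79.0 alt twist 3.139 q6 -1.47
[-0.32558154  0.23736297 -0.63590807]
```

View pics/w9.png

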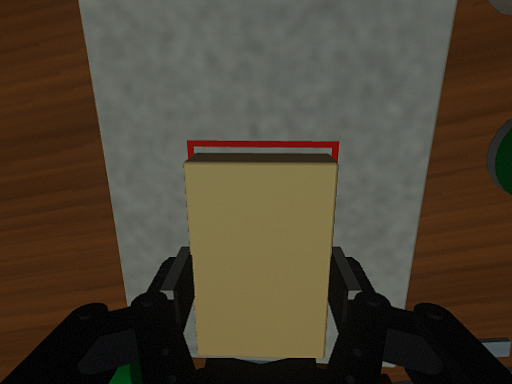

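```bash
python3 - <<'E'
from h import *
g=grab("wrist"); V=hsv(g)
for col in (215,260,310): print(col,[ (r,tuple(int(x) for x in g["p"][r,col])) for r in range(136,168)][::1])
E
```

```text
215 [(136, (99, 103, 96)), (137, (100, 104, 97)), (138, (100, 109, 101)), (139, (95, 90, 83)), (140, (99, 4, 1)), (141, (118, 16, 8)), (142, (113, 13, 8)), (143, (113, 13, 9)), (144, (115, 10, 5)), (145, (112, 27, 22)), (146, (105, 77, 71)), (147, (98, 112, 104)), (148, (99, 105, 99)), (149, (100, 104, 96)), (150, (102, 106, 98)), (151, (103, 108, 101)), (152, (92, 94, 88)), (153, (48, 41, 28)), (154, (42, 34, 21)), (155, (45, 38, 24)), (156, (46, 39, 24)), (157, (46, 38, 24)), (158, (46, 38, 26)), (159, (48, 41, 27)), (160, (44, 38, 25)), (161, (54, 44, 28)), (162, (87, 72, 45)), (163, (106, 91, 56)), (164, (114, 102, 64)), (165, (126, 117, 74)), (166, (125, 116, 72)), (167, (125, 114, 73))]
260 [(136, (95, 98, 92)), (137, (94, 97, 91)), (138, (95, 104, 97)), (139, (99, 93, 86)), (140, (112, 40, 34)), (141, (115, 8, 4)), (142, (114, 15, 9)), (143, (114, 18, 8)), (144, (114, 14, 7)), (145, (114, 13, 7)), (146, (110, 62, 56)), (147, (97, 113, 103)), (148, (94, 101, 93)), (149, (98, 101, 93)), (150, (99, 104, 97)), (151, (101, 105, 97)), (152, (97, 99, 90)), (153, (61, 56, 45)), (154, 
[... 288 characters left out ...]
7, 74))]
310 [(136, (96, 100, 93)), (137, (95, 99, 92)), (138, (97, 103, 96)), (139, (88, 97, 90)), (140, (87, 55, 53)), (141, (118, 6, 2)), (142, (115, 17, 10)), (143, (115, 14, 11)), (144, (114, 14, 7)), (145, (115, 11, 5)), (146, (109, 37, 32)), (147, (98, 90, 82)), (148, (92, 102, 95)), (149, (94, 100, 92)), (150, (98, 101, 95)), (151, (96, 101, 93)), (152, (95, 98, 92)), (153, (72, 70, 62)), (154, (41, 30, 16)), (155, (41, 33, 19)), (156, (43, 36, 23)), (157, (48, 42, 26)), (158, (47, 39, 27)), (159, (44, 39, 24)), (160, (47, 39, 27)), (161, (47, 38, 22)), (162, (69, 56, 33)), (163, (98, 82, 51)), (164, (109, 95, 56)), (165, (121, 110, 70)), (166, (126, 116, 73)), (167, (127, 116, 74))]
```

```bash
python3 - <<'E'
from h import *
g=grab("wrist","w10.png")
u=np.array([np.cos(np.radians(-11)),np.sin(np.radians(-11)),0]);v=np.array([-u[1],u[0],0])
def pr(l,p,z): 
    X=plane(g,[p],z)[0]*1000; print(l,X.round(1),"along %.1f across %.1f"%(X@u,X@v))
pr("red near",(260,143),.095)
for h in(0.003,.0045,.006): pr("board bot",(260,152.7),.095+h)
pr("redL",(190,143),.095);pr("redR",(336,143),.095)
p=g["p"].astype(int)
for r in(157,150):
    print(r,[(c,tuple(p[r,c])) for c in list(range(184,198))+list(range(326,342))])
E
python3 - <<'E'
import cv2
a=cv2.imread('pics/w10.png')[125:200,175:350];cv2.imwrite('pics/w10c.png',cv2.resize(a,None,fx=4.4,fy=4.4,interpolation=0))
E
```

```text
red near [584.1  29.7  95. ] along 567.7 across 140.6
board bot [588.2  29.   98. ] along 571.9 across 140.7
board bot [587.9  29.2  99.5] along 571.6 across 140.8
board bot [587.7  29.3 101. ] along 571.3 across 140.9
redL [577.8  -4.   95. ] along 567.9 across 106.4
redR [590.9  65.5  95. ] along 567.5 across 177.1
157 [(184, (np.int64(106), np.int64(112), np.int64(103))), (185, (np.int64(104), np.int64(109), np.int64(102))), (186, (np.int64(105), np.int64(112), np.int64(104))), (187, (np.int64(111), np.int64(112), np.int64(104))), (188, (np.int64(115), np.int64(47), np.int64(41))), (189, (np.int64(105), np.int64(17), np.int64(9))), (190, (np.int64(67), np.int64(37), np.int64(25))), (191, (np.int64(37), np.int64(41), np.int64(25))), (192, (np.int64(43), np.int64(39), np.int64(27))), (193, (np.int64(45), np.int64(38), np.int64(25))), (194, (np.int64(47), np.int64(40), np.int64(27))), (195, (np.int64(43), np.int64(36), np.int64(20))), (196, (np.int64(45), np.int64(39), np.int64(27))), (197, (np.int64(43), np.int64(37), np.int64(22))), (326, (np.int64(47), np.int64(40), np.int64(27)))
[... 1642 characters left out ...]
int64(103), np.int64(96))), (329, (np.int64(99), np.int64(104), np.int64(96))), (330, (np.int64(102), np.int64(110), np.int64(103))), (331, (np.int64(83), np.int64(80), np.int64(75))), (332, (np.int64(120), np.int64(4), np.int64(1))), (333, (np.int64(113), np.int64(12), np.int64(2))), (334, (np.int64(113), np.int64(13), np.int64(11))), (335, (np.int64(113), np.int64(14), np.int64(10))), (336, (np.int64(112), np.int64(12), np.int64(6))), (337, (np.int64(115), np.int64(4), np.int64(0))), (338, (np.int64(107), np.int64(64), np.int64(59))), (339, (np.int64(98), np.int64(110), np.int64(104))), (340, (np.int64(97), np.int64(103), np.int64(97))), (341, (np.int64(100), np.int64(106), np.int64(99)))]
```

View pics/w10c.png

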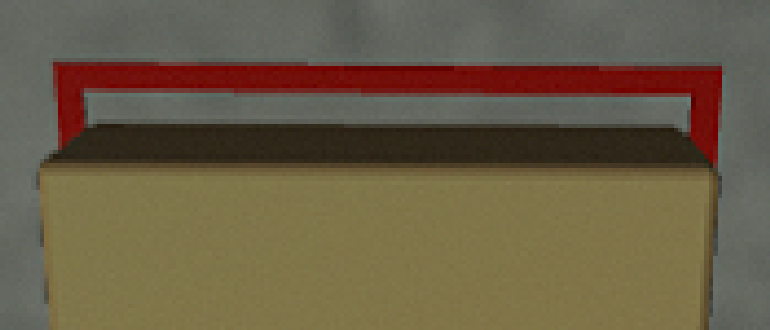

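Emit:
servo_tool(
  series=[
    {"slide": [2, 0.8, 0], "twist": 0.003, "grip": 255},
    {"slide": [4, 0.8, 0], "twist": 0.003, "grip": 255},
    {"slide": [5, 0.8, 0], "twist": 0.003, "grip": 255},
    {"slide": [5.5, 0.8, 0], "twist": 0.003, "grip": 255},
    {"slide": [5.5, 0.8, 0], "twist": 0.003, "grip": 255},
  ],
)

```text
time_s: 15.35
position: [0.6389, 0.0179, 0.099]
orientation: [-1.084, 1.34, 1.056]
ft_force: [-1.2, -0.6, 5.9]
grip_width: 0.062
```

```bash
python3 -c "
from h import *
s=robot.sense();print(s['position'],s['ft_force'],s['ft_torque'],jaw()[1].round(3))"
```

```text
[0.63888772 0.01786898 0.0989662 ] [-1.22279342 -0.60216238  5.91139316] [0.2354772  0.43010985 0.0680109 ] [[-0.023 -0.981  0.194]
 [-0.04   0.195  0.98 ]
 [-0.999  0.015 -0.043]]
```

Emit:
servo_tool(
  series=[
    {"slide": [0, 0, 0], "twist": 0, "grip": 0},
    {"slide": [0, 0, 0], "twist": 0, "grip": 0},
    {"slide": [0, 0, 0], "twist": 0, "grip": 0},
    {"slide": [-10, 0, 0], "twist": 0, "grip": 0},
    {"slide": [-30, 0, 0], "twist": 0, "grip": 0},
  ],
)

```text
time_s: 15.85
position: [0.6381, 0.0192, 0.1273]
orientation: [-1.081, 1.343, 1.06]
ft_force: [-0.2, 0.6, -0.6]
grip_width: 0.0854
```

Emit:
servo_tool(
  series=[
    {"slide": [-30, 0, 0], "twist": 0, "grip": 0},
    {"slide": [-60, 0, 0], "twist": 0, "grip": 0},
    {"slide": [-90, 30, 0], "twist": 0, "grip": 0},
    {"slide": [-90, 30, 0], "twist": 0, "grip": 0},
    {"slide": [-90, 30, 0], "twist": 0, "grip": 0},
  ],
)

```text
time_s: 16.35
position: [0.6115, 0.0287, 0.2193]
orientation: [-1.083, 1.341, 1.058]
ft_force: [0.7, -0.5, -0.4]
grip_width: 0.0853
```

```bash
python3 -c "
from h import *
redboard('w11.png',.117);measure()"
```

```text
[0.6115 0.0287 0.2193] vel 0.044 x [-0.027 -0.039 -0.999]
(222, 167, 78, 108) [637.8  20.4  98.8  62.6 -11. ]
red (219, 153, 85, 114) [636.6  20.3 110.1  73.6 -11. ]
red (492, 0, 20, 39) [520.4 222.   26.5  12.8   3. ]
[0.611  0.0286 0.2175] vel 0.030442334746436317
blue (231, 0, 43, 85) [508.2  44.5  40.1  21.7 -10.9]
blue (0, 220, 22, 56) [ 599.5 -138.2   42.1   13.9  -25.4]
red (219, 155, 86, 114) [636.8  20.3 110.   73.6 -11. ]
red (493, 0, 19, 40) [520.1 221.5  26.7  12.    2.9]
```

View pics/w11.png

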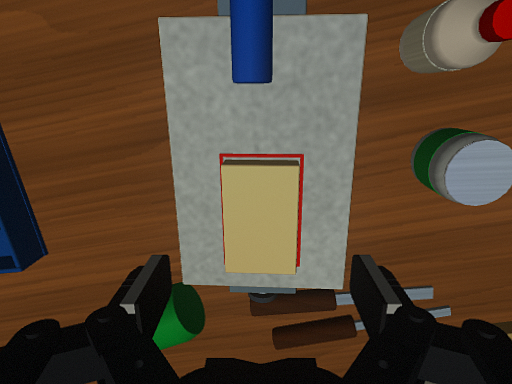

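```bash
python3 -c "
from h import *
plan([395,328,195],99.6)"
```

```text
slide [ 16.1 269.6 252.5] twist -0.363 from [610.7  28.5 216.5] jaw 78.8 alt twist 2.778 q6 -1.46
```

Emit:
servo_tool(
  series=[
    {"slide": [0, 36, 34], "twist": -0.07, "grip": 0},
    {"slide": [0, 72, 68], "twist": -0.14, "grip": 0},
    {"slide": [4, 108, 101], "twist": -0.21, "grip": 0},
    {"slide": [8, 144, 135], "twist": -0.28, "grip": 0},
    {"slide": [10, 180, 168], "twist": -0.363, "grip": 0},
  ],
)

```text
time_s: 16.95
position: [0.4648, 0.2288, 0.2006]
orientation: [-1.344, 1.179, 1.343]
ft_force: [0.8, 0.8, -0.6]
grip_width: 0.0857
```

```bash
python3 -c "
from h import *
plan([395,328,195],99.6)"
```

```text
slide [  3.9  51.9 109.6] twist 0.002 from [464.8 228.8 200.6] jaw 99.7 alt twist -3.139 q6 -1.45
```

Emit:
servo_tool(
  series=[
    {"slide": [1, 18, 38], "twist": 0, "grip": 0},
    {"slide": [3, 36, 76], "twist": 0, "grip": 0},
    {"slide": [4, 52, 110], "twist": 0, "grip": 0},
    {"slide": [4, 52, 110], "twist": 0, "grip": 0},
    {"slide": [4, 52, 110], "twist": 0, "grip": 0},
  ],
)

```text
time_s: 17.45
position: [0.3942, 0.3284, 0.1933]
orientation: [-1.346, 1.181, 1.345]
ft_force: [0.7, -0.4, 0.1]
grip_width: 0.0853
```

```bash
python3 -c "
from h import *
grab('scene','s12.png')
boards('w12.png')"
```

```text
[0.3948 0.3279 0.1937] vel 0.027 x [-0.034 -0.041 -0.999]
(235, 126, 64, 94) [393.8 328.4  99.4  63.4   9.5]
(212, 325, 62, 40) [617.2 337.9  63.5  53.4  79.5]
(333, 256, 34, 76) [516.5 448.5 100.2  38.8  13.2]
```

View pics/s12.png

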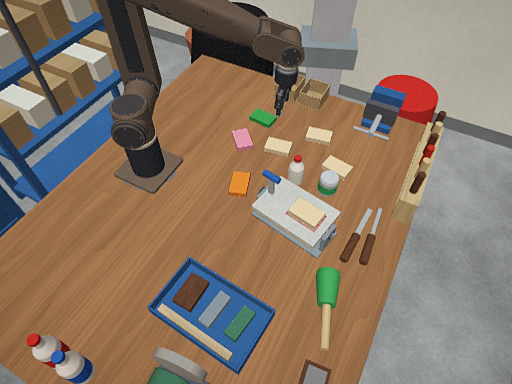

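View pics/w12.png

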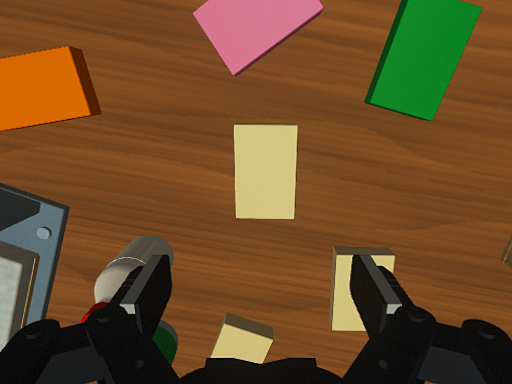

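```bash
python3 -c "
from h import *
plan([395.4,328.0,60],99.5);plan([395.4,328,1.5],99.5)"
```

```text
slide [133.8  -5.6   5. ] twist 0.003 from [395.3 327.6 194. ] jaw 99.7 alt twist -3.138 q6 -1.23
slide [192.2  -8.    7.1] twist 0.003 from [395.3 327.6 194. ] jaw 99.7 alt twist -3.138 q6 -1.23
```

Emit:
servo_tool(
  series=[
    {"slide": [45, -2, 2], "twist": 0.003, "grip": 0},
    {"slide": [90, -4, 3.5], "twist": 0.003, "grip": 0},
    {"slide": [134, -5.6, 5], "twist": 0.003, "grip": 0},
    {"slide": [165, -7, 6], "twist": 0.003, "grip": 0},
    {"slide": [180, -7.5, 6.6], "twist": 0.003, "grip": 0},
  ],
)

```text
time_s: 18.05
position: [0.3942, 0.3256, 0.0102]
orientation: [-1.339, 1.19, 1.342]
ft_force: [0.1, -0.3, 0.3]
grip_width: 0.0852
```

```bash
python3 -c "
from h import *
plan([395.4,328,1.5],99.5)"
```

```text
slide [ 8.5 -2.   2.5] twist -0.002 from [394.2 325.6  10.2] jaw 99.4 alt twist 3.140 q6 -1.22
```

Emit:
servo_tool(
  series=[
    {"slide": [8.5, -2, 2.5], "twist": 0, "grip": 0},
    {"slide": [8.5, -2, 2.5], "twist": 0, "grip": 0},
    {"slide": [8.5, -2, 2.5], "twist": 0, "grip": 255},
    {"slide": [8.5, -2, 2.5], "twist": 0, "grip": 255},
    {"slide": [8.5, -2, 2.5], "twist": 0, "grip": 255},
  ],
)

```text
time_s: 18.55
position: [0.3973, 0.3291, 0.0039]
orientation: [-1.34, 1.185, 1.339]
ft_force: [0.1, 0.5, 5.7]
grip_width: 0.0623
```

Emit:
servo_tool(
  series=[
    {"slide": [0, 0, 0], "twist": 0, "grip": 255},
    {"slide": [0, 0, 0], "twist": 0, "grip": 255},
  ],
)

```text
time_s: 18.75
position: [0.3978, 0.3294, 0.0046]
orientation: [-1.34, 1.183, 1.339]
ft_force: [-0.7, -0.9, -1.0]
grip_width: 0.0623
```

```bash
python3 -c "
from h import *
boards('w13.png',amin=5000);print(robot.sense()['ft_force'],jaw()[1].round(3),jaw()[0])"
```

```text
[0.3978 0.3294 0.0046] vel 0.013 x [-0.034 -0.041 -0.999]
(185, 157, 152, 199) [393.8 330.8 100.2  63.5   9.6]
[-0.3367543   0.29580061 -1.10270704] [[-0.034 -0.986 -0.163]
 [-0.041 -0.162  0.986]
 [-0.999  0.041 -0.035]] 99.39221867042606
```

View pics/w13.png

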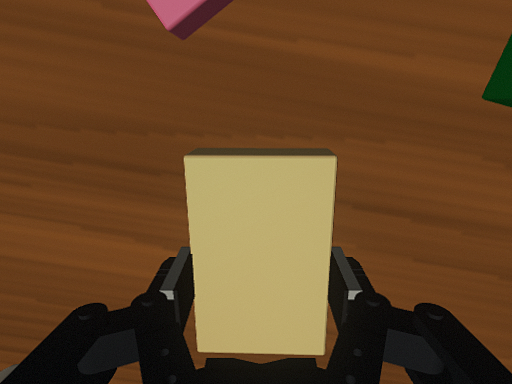

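Emit:
servo_tool(
  series=[
    {"slide": [-20, 0, 0], "twist": 0, "grip": 255},
    {"slide": [-60, 0, 0], "twist": 0, "grip": 255},
    {"slide": [-105, 0, 0], "twist": 0, "grip": 255},
    {"slide": [-150, 0, 0], "twist": 0, "grip": 255},
    {"slide": [-200, 0, 0], "twist": 0, "grip": 255},
  ],
)

```text
time_s: 19.3
position: [0.4032, 0.337, 0.2045]
orientation: [-1.34, 1.187, 1.34]
ft_force: [0.9, 0.1, 0.1]
grip_width: 0.0625
```

```bash
python3 -c "
from h import *
plan([640.6,17.6,220],79.0)"
```

```text
slide [ -10.6 -181.7 -354.2] twist 0.356 from [403.2 337.  204.5] jaw 99.4 alt twist -2.785 q6 -1.21
```

Emit:
servo_tool(
  series=[
    {"slide": [-5, -21, -42], "twist": 0.07, "grip": 255},
    {"slide": [-15, -43, -84], "twist": 0.14, "grip": 255},
    {"slide": [-20, -65, -126], "twist": 0.21, "grip": 255},
    {"slide": [-20, -87, -168], "twist": 0.28, "grip": 255},
    {"slide": [-20, -108, -210], "twist": 0.356, "grip": 255},
  ],
)

```text
time_s: 19.8
position: [0.5453, 0.1467, 0.2274]
orientation: [-1.081, 1.352, 1.065]
ft_force: [0.7, 0.4, -0.7]
grip_width: 0.0622
```

```bash
python3 -c "
from h import *
plan([640.6,17.6,200],79.0)"
```

```text
slide [  29.3 -119.3 -106.8] twist -0.003 from [545.3 146.7 227.4] jaw 78.8 alt twist 3.139 q6 -1.26
```

Emit:
servo_tool(
  series=[
    {"slide": [5, -32, -28], "twist": 0, "grip": 255},
    {"slide": [10, -64, -56], "twist": 0, "grip": 255},
    {"slide": [20, -96, -85], "twist": 0, "grip": 255},
    {"slide": [29, -119, -107], "twist": 0, "grip": 255},
    {"slide": [50, -119, -107], "twist": 0, "grip": 255},
  ],
)

```text
time_s: 20.3
position: [0.6423, 0.0126, 0.1804]
orientation: [-1.08, 1.352, 1.058]
ft_force: [-0.5, 1.3, 0.0]
grip_width: 0.0624
```

```bash
python3 -c "
from h import *
plan([640.6,17.6,127],79.0)"
```

```text
slide [53.2  1.5  7.1] twist -0.007 from [642.3  12.6 180.4] jaw 78.6 alt twist 3.135 q6 -1.47
```

Emit:
servo_tool(
  series=[
    {"slide": [20, 1.5, 7], "twist": -0.007, "grip": 255},
    {"slide": [35, 1.5, 7], "twist": -0.007, "grip": 255},
    {"slide": [47, 1.5, 7], "twist": -0.007, "grip": 255},
    {"slide": [53, 1.5, 7], "twist": -0.007, "grip": 255},
    {"slide": [53, 1.5, 7], "twist": -0.007, "grip": 255},
  ],
)

```text
time_s: 20.8
position: [0.6399, 0.0177, 0.1262]
orientation: [-1.085, 1.35, 1.065]
ft_force: [-0.4, 0.8, 0.9]
grip_width: 0.0626
```

Emit:
servo_tool(
  series=[
    {"slide": [0, 0, 0], "twist": 0, "grip": 255},
    {"slide": [0, 0, 0], "twist": 0, "grip": 255},
  ],
)

```text
time_s: 21.0
position: [0.6405, 0.0178, 0.1274]
orientation: [-1.086, 1.349, 1.063]
ft_force: [-0.2, 0.8, -0.8]
grip_width: 0.0626
```

```bash
cat >> h.py <<'E'
def crop(tag,box=(150,110,360,260),f=3.5):
    g=grab("wrist",tag); x0,y0,x1,y1=box
    a=cv2.resize(g["p"][y0:y1,x0:x1,::-1],None,fx=f,fy=f,interpolation=cv2.INTER_NEAREST)
    a=np.clip(a.astype(float)*1.6,0,255).astype(np.uint8)
    cv2.imwrite("pics/"+tag,a);return g
E
python3 -c "
from h import *
crop('w14.png');plan([640.6,17.6,122],79.0)"
```

```text
slide [ 5.3 -0.3  0.1] twist 0.000 from [640.5  17.8 127.3] jaw 79.0 alt twist -3.141 q6 -1.47
```

View pics/w14.png

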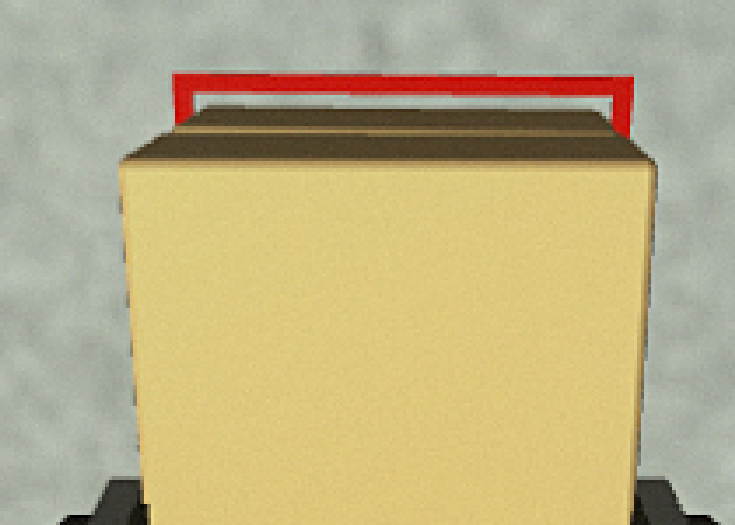

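```bash
cat >> h.py <<'E'
U=np.array([np.cos(np.radians(-11)),np.sin(np.radians(-11)),0]);Vv=np.array([-U[1],U[0],0])
def pr(g,l,p,z):
    X=plane(g,[p],z)[0]*1000; print(l,X.round(1),"along %.1f across %.1f"%(X@U,X@Vv))
E
python3 - <<'E'
from h import *
g=grab("wrist")
for c in(220,260,310): print([int(x) for x in g["p"][138:158,c].sum(1)])
pr(g,"b1 top",(260,146.5),.117)
for z in(.121,.122,.123): pr(g,"b2 bot",(260,148.6),z)
E
```

```text
[338, 310, 197, 99, 115, 120, 112, 122, 198, 252, 145, 113, 119, 122, 115, 122, 117, 188, 267, 294]
[322, 336, 287, 86, 113, 117, 126, 110, 153, 234, 174, 113, 116, 127, 108, 118, 116, 172, 260, 286]
[333, 318, 289, 177, 106, 125, 120, 110, 125, 162, 173, 113, 125, 126, 119, 120, 113, 157, 242, 287]
b1 top [587.2  28.9 117. ] along 571.0 across 140.4
b2 bot [587.6  29.  121. ] along 571.3 across 140.6
b2 bot [587.5  29.1 122. ] along 571.1 across 140.6
b2 bot [587.3  29.2 123. ] along 571.0 across 140.7
```

Emit:
servo_tool(
  series=[
    {"slide": [2, 0, 0], "twist": 0.008, "grip": 255},
    {"slide": [4, 0, 0], "twist": 0.008, "grip": 255},
    {"slide": [5.5, 0, 0], "twist": 0.008, "grip": 255},
    {"slide": [6.5, 0, 0], "twist": 0.008, "grip": 255},
    {"slide": [6.5, 0, 0], "twist": 0.008, "grip": 255},
  ],
)

```text
time_s: 21.6
position: [0.6406, 0.0175, 0.122]
orientation: [-1.08, 1.351, 1.057]
ft_force: [-1.7, 0.9, 4.7]
grip_width: 0.0622
```

```bash
python3 -c "
from h import *
s=robot.sense();print(s['position'],s['ft_force'],jaw()[0]);crop('w15.png')"
```

```text
[0.64059634 0.01748093 0.12199561] [-1.66511775  0.89228455  4.73204206] 78.56212254767455
```

View pics/w15.png

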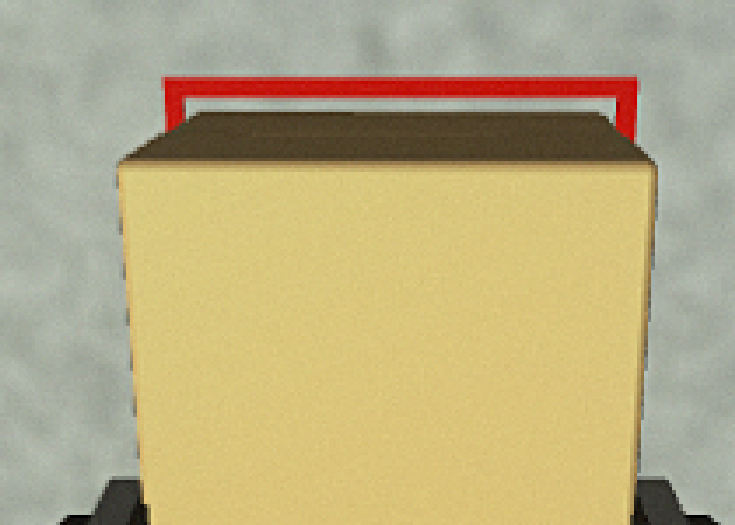

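Emit:
servo_tool(
  series=[
    {"slide": [0, 0, 0], "twist": 0, "grip": 0},
    {"slide": [0, 0, 0], "twist": 0, "grip": 0},
    {"slide": [0, 0, 0], "twist": 0, "grip": 0},
    {"slide": [-10, 0, 0], "twist": 0, "grip": 0},
    {"slide": [-30, 0, 0], "twist": 0, "grip": 0},
  ],
)

```text
time_s: 22.15
position: [0.6401, 0.0189, 0.1502]
orientation: [-1.078, 1.355, 1.06]
ft_force: [0.2, 0.8, -0.7]
grip_width: 0.0853
```

Emit:
servo_tool(
  series=[
    {"slide": [-30, 0, 0], "twist": 0, "grip": 0},
    {"slide": [-60, 0, 0], "twist": 0, "grip": 0},
    {"slide": [-75, 30, 0], "twist": 0, "grip": 0},
    {"slide": [-75, 30, 0], "twist": 0, "grip": 0},
    {"slide": [-75, 30, 0], "twist": 0, "grip": 0},
  ],
)

```text
time_s: 22.65
position: [0.6136, 0.0282, 0.2267]
orientation: [-1.079, 1.353, 1.059]
ft_force: [0.3, -1.1, -1.2]
grip_width: 0.0855
```

```bash
python3 -c "
from h import *
redboard('w16.png',.139);plan([644,331,195],80)"
```

```text
[0.6136 0.0282 0.2267] vel 0.037 x [-0.036 -0.043 -0.998]
(219, 169, 83, 115) [637.4  20.3  99.1  62.7 -11. ]
red (221, 151, 83, 111) [636.5  20.4 109.   73.4 -11. ]
red (485, 0, 27, 38) [519.9 223.8  26.9  17.9   2.4]
slide [ 16.4  29.7 304.1] twist -0.025 from [613.5  28.1 225.7] jaw 78.6 alt twist 3.117 q6 -1.46
```

View pics/w16.png

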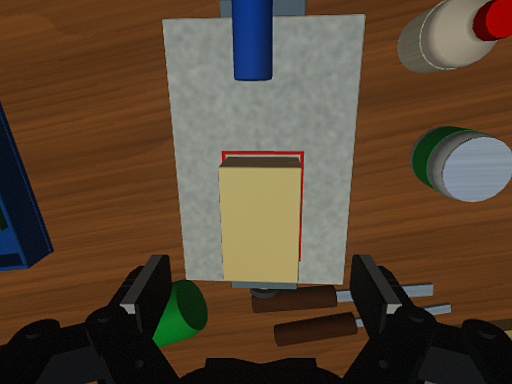

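Board 2 is flush on board 1: (637.4, 20.3) against (637.8, 20.4). Next is the board beyond the tin.

Emit:
servo_tool(
  series=[
    {"slide": [0, 5, 49], "twist": -0.025, "grip": 0},
    {"slide": [0, 10, 98], "twist": -0.025, "grip": 0},
    {"slide": [4, 15, 147], "twist": -0.025, "grip": 0},
    {"slide": [8, 20, 196], "twist": -0.025, "grip": 0},
    {"slide": [12, 25, 245], "twist": -0.025, "grip": 0},
  ],
)

```text
time_s: 23.2
position: [0.6371, 0.274, 0.2001]
orientation: [-1.096, 1.347, 1.08]
ft_force: [0.3, 0.4, -0.2]
grip_width: 0.0854
```

Emit:
servo_tool(
  series=[
    {"slide": [2, 3, 30], "twist": 0, "grip": 0},
    {"slide": [4, 5, 57], "twist": 0, "grip": 0},
    {"slide": [4, 5, 57], "twist": 0, "grip": 0},
    {"slide": [4, 5, 57], "twist": 0, "grip": 0},
  ],
)

```text
time_s: 23.6
position: [0.6416, 0.3307, 0.1912]
orientation: [-1.097, 1.35, 1.082]
ft_force: [0.8, -0.9, -0.5]
grip_width: 0.0853
```

```bash
python3 -c "
from h import *
boards('w17.png')"
```

```text
[0.6416 0.3307 0.1912] vel 0.028 x [-0.04  -0.045 -0.998]
(239, 124, 65, 95) [639.9 333.5  99.3  63.3 -10.3]
(351, 0, 91, 81) [528.7 464.6  69.5  63.5  10.1]
```

View pics/w17.png

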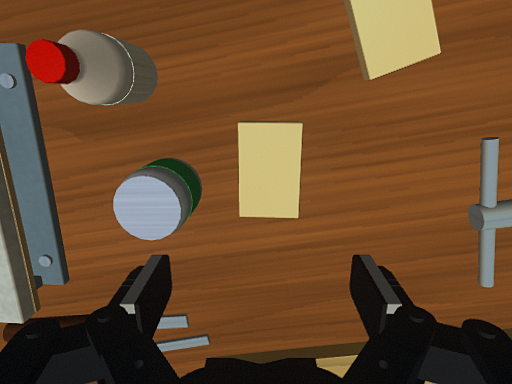

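```bash
python3 -c "
from h import *
plan([640,332.8,60],79.7);plan([640,332.8,12],79.7)"
```

```text
slide [131.7  -1.8   9.2] twist 0.005 from [641.9 330.  192. ] jaw 80.0 alt twist -3.137 q6 -1.04
slide [179.6  -3.3  11.7] twist 0.005 from [641.9 330.  192. ] jaw 80.0 alt twist -3.137 q6 -1.04
```

Emit:
servo_tool(
  series=[
    {"slide": [45, -1, 3], "twist": 0.005, "grip": 0},
    {"slide": [90, -1.5, 6], "twist": 0.005, "grip": 0},
    {"slide": [132, -2, 9], "twist": 0.005, "grip": 0},
    {"slide": [165, -3, 11], "twist": 0.005, "grip": 0},
    {"slide": [180, -3, 11.7], "twist": 0.005, "grip": 0},
  ],
)

```text
time_s: 24.15
position: [0.6375, 0.3301, 0.0069]
orientation: [-1.09, 1.359, 1.078]
ft_force: [-0.8, -0.7, 0.3]
grip_width: 0.0856
```

```bash
python3 -c "
from h import *
plan([640.5,333.2,2],79.7)"
```

```text
slide [ 4.6 -2.6  3.8] twist -0.002 from [637.5 330.1   6.9] jaw 79.6 alt twist 3.140 q6 -1.02
```

Emit:
servo_tool(
  series=[
    {"slide": [3, -1, 2], "twist": 0, "grip": 0},
    {"slide": [4, -1, 2.5], "twist": 0, "grip": 0},
    {"slide": [4, -1, 2.5], "twist": 0, "grip": 0},
    {"slide": [4, -1, 2.5], "twist": 0, "grip": 0},
  ],
)

```text
time_s: 24.55
position: [0.6405, 0.3327, 0.0055]
orientation: [-1.09, 1.355, 1.076]
ft_force: [0.6, 0.2, -0.5]
grip_width: 0.0855
```

```bash
python3 -c "
from h import *
plan([640.5,333.2,2.5],79.7)"
```

```text
slide [ 3.  -0.1  0.6] twist -0.002 from [640.5 332.7   5.5] jaw 79.6 alt twist 3.139 q6 -1.02
```

Emit:
servo_tool(
  series=[
    {"slide": [3, 0, 0.5], "twist": 0, "grip": 0},
    {"slide": [3, 0, 0.5], "twist": 0, "grip": 255},
    {"slide": [3, 0, 0.5], "twist": 0, "grip": 255},
    {"slide": [3, 0, 0.5], "twist": 0, "grip": 255},
    {"slide": [3, 0, 0.5], "twist": 0, "grip": 255},
  ],
)

```text
time_s: 25.05
position: [0.6414, 0.3335, 0.0039]
orientation: [-1.091, 1.353, 1.075]
ft_force: [-0.4, 1.2, 5.2]
grip_width: 0.0622
```

Emit:
servo_tool(
  series=[
    {"slide": [0, 0, 0], "twist": 0, "grip": 255},
    {"slide": [0, 0, 0], "twist": 0, "grip": 255},
  ],
)

```text
time_s: 25.25
position: [0.6414, 0.3335, 0.004]
orientation: [-1.091, 1.353, 1.075]
ft_force: [1.1, 0.4, 2.0]
grip_width: 0.0624
```

```bash
python3 -c "
from h import *
boards('w18.png',amin=5000);print(robot.sense()['grip_width'],jaw()[1].round(3),jaw()[0])"
```

```text
[0.6414 0.3335 0.004 ] vel 0.003 x [-0.041 -0.046 -0.998]
(186, 163, 152, 198) [639.9 336.3  99.6  63.3 -10.5]
0.06262292588715886 [[-0.041 -0.983  0.181]
 [-0.046  0.182  0.982]
 [-0.998  0.032 -0.052]] 79.58192395128096
```

Emit:
servo_tool(
  series=[
    {"slide": [-20, 0, 0], "twist": 0, "grip": 255},
    {"slide": [-60, 0, 0], "twist": 0, "grip": 255},
    {"slide": [-105, 0, 0], "twist": 0, "grip": 255},
    {"slide": [-150, 0, 0], "twist": 0, "grip": 255},
    {"slide": [-200, 0, 0], "twist": 0, "grip": 255},
  ],
)

```text
time_s: 25.8
position: [0.6484, 0.3424, 0.2046]
orientation: [-1.09, 1.355, 1.077]
ft_force: [1.0, 1.1, -1.2]
grip_width: 0.0623
```

```bash
python3 -c "
from h import *
plan([638.9,17.4,190],79)"
```

```text
slide [  30.1  -50.4 -320.2] twist 0.010 from [648.4 342.4 204.6] jaw 79.6 alt twist -3.131 q6 -1.02
```

Emit:
servo_tool(
  series=[
    {"slide": [0, -8, -49], "twist": 0.01, "grip": 255},
    {"slide": [5, -16, -98], "twist": 0.01, "grip": 255},
    {"slide": [10, -24, -147], "twist": 0.01, "grip": 255},
    {"slide": [15, -32, -196], "twist": 0.01, "grip": 255},
    {"slide": [20, -39, -245], "twist": 0.01, "grip": 255},
  ],
)

```text
time_s: 26.3
position: [0.6409, 0.092, 0.1969]
orientation: [-1.083, 1.359, 1.069]
ft_force: [0.7, 0.1, -1.6]
grip_width: 0.0621
```

Emit:
servo_tool(
  series=[
    {"slide": [5, -6, -38], "twist": 0, "grip": 255},
    {"slide": [10, -11, -65], "twist": 0, "grip": 255},
    {"slide": [10, -11, -72], "twist": 0, "grip": 255},
    {"slide": [10, -11, -72], "twist": 0, "grip": 255},
    {"slide": [10, -11, -72], "twist": 0, "grip": 255},
  ],
)

```text
time_s: 26.8
position: [0.6375, 0.0199, 0.1908]
orientation: [-1.083, 1.358, 1.07]
ft_force: [-0.3, -0.4, -0.8]
grip_width: 0.0621
```

```bash
python3 -c "
from h import *
plan([638.9,17.4,149],79)"
```

```text
slide [41.7 -3.2  0.1] twist 0.001 from [637.5  19.9 190.8] jaw 79.1 alt twist -3.141 q6 -1.47
```

Emit:
servo_tool(
  series=[
    {"slide": [20, -3, 0], "twist": 0, "grip": 255},
    {"slide": [34, -3, 0], "twist": 0, "grip": 255},
    {"slide": [41, -3, 0], "twist": 0, "grip": 255},
    {"slide": [41, -3, 0], "twist": 0, "grip": 255},
    {"slide": [41, -3, 0], "twist": 0, "grip": 255},
  ],
)

```text
time_s: 27.3
position: [0.6388, 0.0179, 0.1499]
orientation: [-1.084, 1.358, 1.07]
ft_force: [-0.3, 0.1, -0.6]
grip_width: 0.0626
```

Emit:
servo_tool(
  series=[
    {"slide": [0, 0, 0], "twist": 0, "grip": 255},
    {"slide": [0, 0, 0], "twist": 0, "grip": 255},
  ],
)

```text
time_s: 27.5
position: [0.6393, 0.018, 0.1509]
orientation: [-1.084, 1.357, 1.069]
ft_force: [-0.6, 0.1, -1.3]
grip_width: 0.0626
```

```bash
python3 -c "
from h import *
g=crop('w19.png');plan([638.9,17.4,143.5],79.0)
for c in(215,260,310): print([int(x) for x in g['p'][140:165,c].sum(1)])"
```

```text
slide [ 7.3 -0.  -0.1] twist 0.002 from [639.2  17.8 150.8] jaw 79.1 alt twist -3.140 q6 -1.47
[117, 132, 129, 130, 127, 130, 131, 200, 303, 340, 382, 382, 353, 201, 112, 128, 131, 127, 130, 130, 118, 151, 244, 300, 335]
[134, 127, 126, 134, 134, 133, 121, 150, 244, 315, 356, 382, 386, 340, 89, 117, 125, 132, 131, 132, 124, 133, 206, 288, 318]
[127, 132, 129, 126, 134, 129, 130, 120, 181, 291, 329, 364, 387, 338, 146, 125, 129, 129, 128, 136, 126, 127, 165, 255, 302]
```

View pics/w19.png

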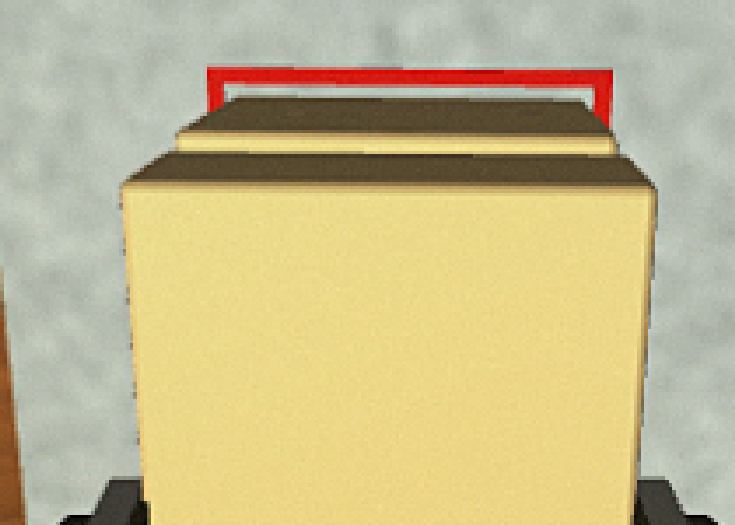

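```bash
python3 - <<'E'
from h import *
g=grab("wrist")
pr(g,"b2 topL",(215,147.2),.139);pr(g,"b2 top",(260,147.7),.139);pr(g,"b2 topR",(310,148.2),.139)
for z in(.146,.147): pr(g,"botL",(215,153),z);pr(g,"b3 bot",(260,153.6),z);pr(g,"botR",(310,153.8),z)
E
```

```text
b2 topL [582.4   6.3 139. ] along 570.5 across 117.3
b2 top [586.8  28.6 139. ] along 570.5 across 140.0
b2 topR [591.5  53.1 139. ] along 570.6 across 164.9
botL [584.3   7.2 146. ] along 572.2 across 118.6
b3 bot [588.5  28.7 146. ] along 572.3 across 140.4
botR [593.   52.2 146. ] along 572.1 across 164.4
botL [584.2   7.4 147. ] along 572.0 across 118.8
b3 bot [588.4  28.7 147. ] along 572.1 across 140.5
botR [592.8  52.1 147. ] along 571.9 across 164.2
```

```bash
python3 - <<'E'
from h import *
g=grab("wrist")
for n,a,b,z in(("b2top",(150+177/3.5,110+133/3.5),(150+616/3.5,110+136/3.5),.139),("b3bot",(150+169/3.5,110+152/3.5),(150+626/3.5,110+156/3.5),.1465),("b3top",(150+123/3.5,110+184/3.5),(150+656/3.5,110+187/3.5),.1685)):
    A,B=plane(g,[a,b],z)*1000; print(n,((A+B)/2).round(1),"across %.1f w %.1f"%((A+B)/2@Vv,(B-A)@Vv))
E
```

```text
b2top [587.2  29.8 139. ] across 141.3 w 62.8
b3bot [588.7  30.  146.5] across 141.8 w 62.6
b3top [588.5  30.  168.5] across 141.7 w 62.9
```

Emit:
servo_tool(
  series=[
    {"slide": [2, 1.2, 0], "twist": 0, "grip": 255},
    {"slide": [4, 1.2, -0.1], "twist": 0, "grip": 255},
    {"slide": [6, 1.2, -0.1], "twist": 0, "grip": 255},
    {"slide": [7.8, 1.2, -0.1], "twist": 0, "grip": 255},
    {"slide": [8, 1.2, -0.1], "twist": 0, "grip": 255},
  ],
)

```text
time_s: 28.15
position: [0.6375, 0.0176, 0.1433]
orientation: [-1.084, 1.358, 1.07]
ft_force: [-2.4, 0.2, 3.5]
grip_width: 0.0625
```

```bash
python3 -c "
from h import *
s=robot.sense();print(s['position'],s['ft_force'],jaw()[0]);crop('w20.png')"
```

```text
[0.63753453 0.01762299 0.14329819] [-2.36069484  0.23833363  3.54580791] 79.09102414656084
```

View pics/w20.png

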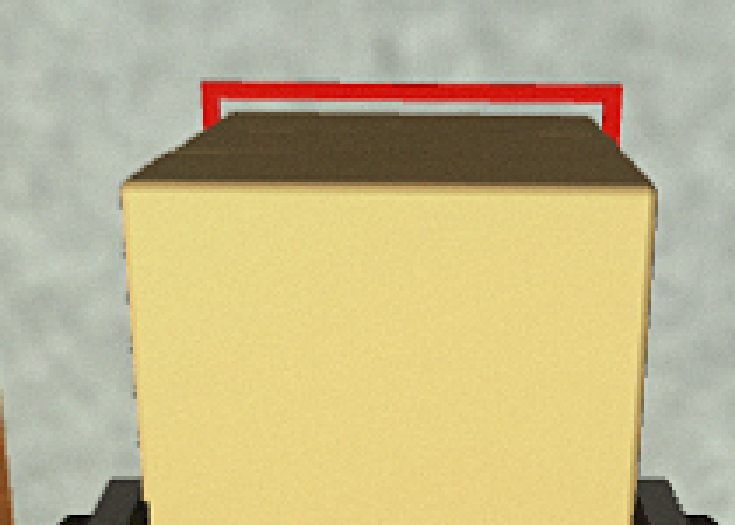

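Emit:
servo_tool(
  series=[
    {"slide": [0, 0, 0], "twist": 0, "grip": 0},
    {"slide": [0, 0, 0], "twist": 0, "grip": 0},
    {"slide": [0, 0, 0], "twist": 0, "grip": 0},
    {"slide": [-10, 0, 0], "twist": 0, "grip": 0},
    {"slide": [-30, 0, 0], "twist": 0, "grip": 0},
  ],
)

```text
time_s: 28.7
position: [0.6376, 0.0191, 0.1717]
orientation: [-1.082, 1.361, 1.073]
ft_force: [0.3, -0.9, -0.0]
grip_width: 0.0853
```

Emit:
servo_tool(
  series=[
    {"slide": [-30, 0, 0], "twist": 0, "grip": 0},
    {"slide": [-55, 15, 0], "twist": 0, "grip": 0},
    {"slide": [-65, 30, 0], "twist": 0, "grip": 0},
    {"slide": [-65, 30, 0], "twist": 0, "grip": 0},
    {"slide": [-65, 30, 0], "twist": 0, "grip": 0},
  ],
)

```text
time_s: 29.2
position: [0.6114, 0.0278, 0.238]
orientation: [-1.082, 1.36, 1.072]
ft_force: [0.7, -0.5, -0.5]
grip_width: 0.0852
```

```bash
python3 -c "
from h import *
redboard('w21.png',.161);plan([508,461,195],100)"
```

```text
[0.6114 0.0278 0.238 ] vel 0.030 x [-0.047 -0.045 -0.998]
(218, 175, 86, 119) [636.6  20.3  99.1  62.7 -10.8]
red (226, 152, 79, 22) [591.2  29.5  72.8  18.8  77.2]
red (476, 7, 36, 41) [519.1 226.5  28.8  25.5   2.4]
slide [ 27.1 182.4 407.7] twist -0.365 from [611.1  27.7 237. ] jaw 79.1 alt twist 2.777 q6 -1.46
```

View pics/w21.png

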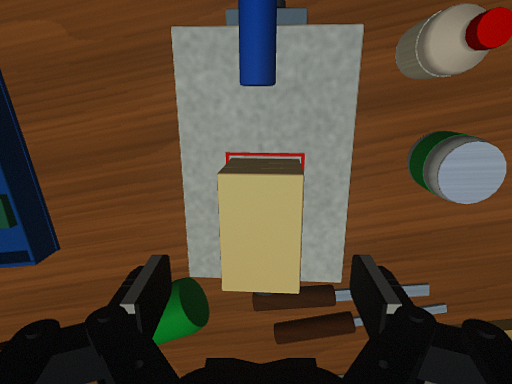

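Emit:
servo_tool(
  series=[
    {"slide": [0, 20, 44], "twist": -0.07, "grip": 0},
    {"slide": [0, 40, 88], "twist": -0.14, "grip": 0},
    {"slide": [5, 60, 132], "twist": -0.21, "grip": 0},
    {"slide": [10, 80, 176], "twist": -0.28, "grip": 0},
    {"slide": [15, 100, 220], "twist": -0.365, "grip": 0},
  ],
)

```text
time_s: 29.75
position: [0.5532, 0.2633, 0.2122]
orientation: [-1.344, 1.191, 1.359]
ft_force: [0.7, 0.1, 0.9]
grip_width: 0.0855
```

```bash
python3 -c "
from h import *
plan([508,461,195],100)"
```

```text
slide [ 10.3   9.1 203.1] twist 0.003 from [553.2 263.3 212.2] jaw 100.2 alt twist -3.139 q6 -1.45
```

Emit:
servo_tool(
  series=[
    {"slide": [2, 2, 48], "twist": 0, "grip": 0},
    {"slide": [5, 4, 96], "twist": 0, "grip": 0},
    {"slide": [8, 6, 144], "twist": 0, "grip": 0},
    {"slide": [10, 9, 190], "twist": 0, "grip": 0},
    {"slide": [10, 9, 203], "twist": 0, "grip": 0},
  ],
)

```text
time_s: 30.25
position: [0.5058, 0.4644, 0.1923]
orientation: [-1.346, 1.192, 1.364]
ft_force: [0.4, -0.5, 0.5]
grip_width: 0.0855
```

Emit:
servo_tool(
  series=[
    {"slide": [0, 0, 0], "twist": 0, "grip": 0},
    {"slide": [0, 0, 0], "twist": 0, "grip": 0},
    {"slide": [0, 0, 0], "twist": 0, "grip": 0},
  ],
)

```text
time_s: 30.55
position: [0.5065, 0.4628, 0.1918]
orientation: [-1.345, 1.194, 1.363]
ft_force: [-0.2, 0.1, 0.8]
grip_width: 0.0858
```

```bash
python3 -c "
from h import *
boards('w22.png')"
```

```text
[0.5065 0.4628 0.1918] vel 0.013 x [-0.053 -0.048 -0.997]
(233, 138, 63, 93) [514.  462.6  99.   63.5  10.5]
```

View pics/w22.png

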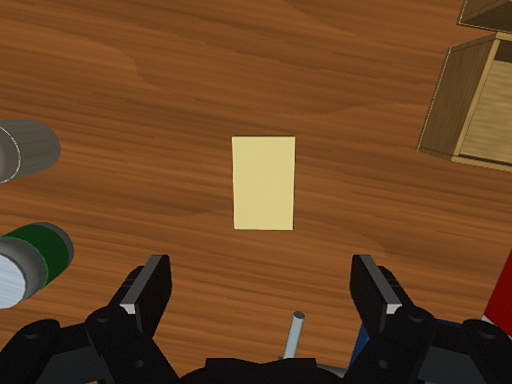

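```bash
python3 -c "
from h import *
plan([513,461,60],100.5);plan([513,461,14],100.5)"
```

```text
slide [131.6 -13.9   2. ] twist -0.004 from [506.6 462.8 192.2] jaw 100.3 alt twist 3.138 q6 -1.15
slide [177.5 -16.7   3.8] twist -0.004 from [506.6 462.8 192.2] jaw 100.3 alt twist 3.138 q6 -1.15
```

Emit:
servo_tool(
  series=[
    {"slide": [45, -5, 1], "twist": -0.004, "grip": 0},
    {"slide": [90, -10, 1.5], "twist": -0.004, "grip": 0},
    {"slide": [132, -14, 2], "twist": -0.004, "grip": 0},
    {"slide": [165, -16, 3], "twist": -0.004, "grip": 0},
    {"slide": [177, -17, 3.8], "twist": -0.004, "grip": 0},
  ],
)

```text
time_s: 31.1
position: [0.5116, 0.4579, 0.01]
orientation: [-1.346, 1.201, 1.368]
ft_force: [-0.4, -0.7, -0.7]
grip_width: 0.0853
```

Emit:
servo_tool(
  series=[
    {"slide": [0, 0, 0], "twist": 0, "grip": 0},
    {"slide": [0, 0, 0], "twist": 0, "grip": 0},
    {"slide": [0, 0, 0], "twist": 0, "grip": 0},
  ],
)

```text
time_s: 31.4
position: [0.5134, 0.4587, 0.0128]
orientation: [-1.346, 1.196, 1.365]
ft_force: [0.3, 0.2, 0.1]
grip_width: 0.0851
```

```bash
python3 -c "
from h import *
plan([515,462.3,2.5],100.5)"
```

```text
slide [10.  -2.9  3.7] twist -0.002 from [513.4 458.7  12.8] jaw 100.4 alt twist 3.139 q6 -1.16
```

Emit:
servo_tool(
  series=[
    {"slide": [5, -3, 3.7], "twist": 0, "grip": 0},
    {"slide": [10, -3, 3.7], "twist": 0, "grip": 0},
    {"slide": [10, -3, 3.7], "twist": 0, "grip": 255},
    {"slide": [10, -3, 3.7], "twist": 0, "grip": 255},
    {"slide": [10, -3, 3.7], "twist": 0, "grip": 255},
  ],
)

```text
time_s: 31.9
position: [0.5155, 0.4627, 0.0031]
orientation: [-1.346, 1.195, 1.365]
ft_force: [0.8, 0.6, -0.9]
grip_width: 0.0625
```

Emit:
servo_tool(
  series=[
    {"slide": [0, 0, 0], "twist": 0, "grip": 255},
    {"slide": [0, 0, 0], "twist": 0, "grip": 255},
    {"slide": [0, 0, 0], "twist": 0, "grip": 255},
  ],
)

```text
time_s: 32.2
position: [0.5153, 0.4626, 0.0029]
orientation: [-1.346, 1.196, 1.365]
ft_force: [-0.4, -0.2, 1.0]
grip_width: 0.0624
```

```bash
python3 -c "
from h import *
boards('w23.png',amin=5000);print(robot.sense()['grip_width'],jaw()[1].round(3),jaw()[0])"
```

```text
[0.5153 0.4626 0.0029] vel 0.002 x [-0.055 -0.049 -0.997]
(186, 161, 151, 201) [512.9 464.2  99.4  63.2  10.4]
0.06263001015390515 [[-0.055 -0.982 -0.18 ]
 [-0.049 -0.177  0.983]
 [-0.997  0.063 -0.038]] 100.37966512365156
```

Emit:
servo_tool(
  series=[
    {"slide": [-20, 0, 0], "twist": 0, "grip": 255},
    {"slide": [-60, 0, 0], "twist": 0, "grip": 255},
    {"slide": [-105, 0, 0], "twist": 0, "grip": 255},
    {"slide": [-150, 0, 0], "twist": 0, "grip": 255},
    {"slide": [-200, 0, 0], "twist": 0, "grip": 255},
  ],
)

```text
time_s: 32.75
position: [0.5255, 0.4719, 0.2025]
orientation: [-1.346, 1.199, 1.366]
ft_force: [0.5, 0.5, -1.4]
grip_width: 0.062
```

```bash
python3 -c "
from h import *
plan([638,18,210],79)"
```

```text
slide [   9.1  -29.5 -466.7] twist 0.373 from [525.5 471.9 202.5] jaw 100.4 alt twist -2.768 q6 -1.16
```

Emit:
servo_tool(
  series=[
    {"slide": [-5, -3, -48], "twist": 0.08, "grip": 255},
    {"slide": [-10, -6, -96], "twist": 0.16, "grip": 255},
    {"slide": [-10, -9, -144], "twist": 0.24, "grip": 255},
    {"slide": [-10, -12, -192], "twist": 0.32, "grip": 255},
    {"slide": [-10, -15, -240], "twist": 0.373, "grip": 255},
  ],
)

```text
time_s: 33.25
position: [0.5838, 0.2374, 0.2207]
orientation: [-1.078, 1.375, 1.074]
ft_force: [0.4, 0.3, 0.1]
grip_width: 0.0624
```

```bash
python3 -c "
from h import *
plan([638,18,205],79)"
```

```text
slide [  23.6  -96.7 -203.5] twist -0.002 from [583.8 237.4 220.7] jaw 78.9 alt twist 3.140 q6 -1.13
```

Emit:
servo_tool(
  series=[
    {"slide": [5, -21, -44], "twist": 0, "grip": 255},
    {"slide": [10, -42, -88], "twist": 0, "grip": 255},
    {"slide": [15, -63, -132], "twist": 0, "grip": 255},
    {"slide": [20, -84, -176], "twist": 0, "grip": 255},
    {"slide": [24, -97, -204], "twist": 0, "grip": 255},
  ],
)

```text
time_s: 33.75
position: [0.6383, 0.014, 0.2041]
orientation: [-1.076, 1.377, 1.072]
ft_force: [0.6, 0.3, -0.7]
grip_width: 0.0624
```

Emit:
servo_tool(
  series=[
    {"slide": [0, 0, 0], "twist": 0, "grip": 255},
    {"slide": [0, 0, 0], "twist": 0, "grip": 255},
    {"slide": [0, 0, 0], "twist": 0, "grip": 255},
  ],
)

```text
time_s: 34.05
position: [0.6379, 0.015, 0.2038]
orientation: [-1.076, 1.377, 1.073]
ft_force: [-0.3, 0.0, -0.2]
grip_width: 0.0625
```

```bash
python3 -c "
from h import *
plan([638,18,171],79)"
```

```text
slide [32.5 -1.1  4.9] twist -0.004 from [637.9  15.  203.8] jaw 78.8 alt twist 3.138 q6 -1.47
```

Emit:
servo_tool(
  series=[
    {"slide": [15, -1, 5], "twist": -0.004, "grip": 255},
    {"slide": [28, -1, 5], "twist": -0.004, "grip": 255},
    {"slide": [32, -1, 5], "twist": -0.004, "grip": 255},
    {"slide": [32, -1, 5], "twist": -0.004, "grip": 255},
    {"slide": [32, -1, 5], "twist": -0.004, "grip": 255},
  ],
)

```text
time_s: 34.55
position: [0.638, 0.0183, 0.1714]
orientation: [-1.079, 1.375, 1.077]
ft_force: [0.0, 0.1, -0.8]
grip_width: 0.0624
```

Emit:
servo_tool(
  series=[
    {"slide": [0, 0, 0], "twist": 0, "grip": 255},
    {"slide": [0, 0, 0], "twist": 0, "grip": 255},
  ],
)

```text
time_s: 34.75
position: [0.6384, 0.0183, 0.1721]
orientation: [-1.08, 1.374, 1.076]
ft_force: [0.7, -0.3, -0.7]
grip_width: 0.0627
```

```bash
python3 -c "
from h import *
g=crop('w24.png');plan([638,18,164.5],79.0)
for c in(215,260,310): print([int(x) for x in g['p'][140:165,c].sum(1)])"
```

```text
slide [ 7.5 -0.1  0.2] twist 0.001 from [638.3  18.2 172. ] jaw 79.0 alt twist -3.141 q6 -1.46
[354, 204, 109, 125, 132, 141, 124, 137, 148, 232, 325, 358, 286, 110, 124, 138, 134, 130, 139, 212, 302, 333, 363, 391, 383]
[139, 134, 138, 143, 144, 130, 137, 133, 123, 188, 309, 345, 280, 108, 128, 129, 135, 140, 132, 179, 279, 322, 364, 390, 381]
[129, 134, 133, 140, 137, 128, 140, 128, 119, 154, 259, 346, 327, 106, 131, 138, 138, 135, 128, 166, 266, 313, 355, 380, 387]
```

View pics/w24.png

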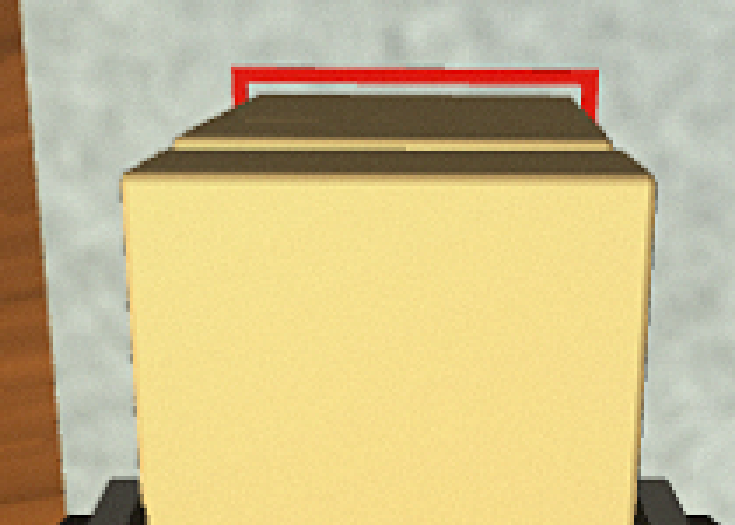

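```bash
python3 - <<'E'
from h import *
g=grab("wrist")
for n,r,z in(("b3top",(149.1,149.4,149.7),.161),("b4bot",(152.6,152.6,152.8),.169)):
    for c,rr in zip((215,260,310),r): pr(g,n,(c,rr),z)
for n,a,b,z in(("b3top",(150+173/3.5,110+141/3.5),(150+612/3.5,110+142/3.5),.161),("b4bot",(150+163/3.5,110+150/3.5),(150+620/3.5,110+150/3.5),.169),("b4top",(150+123/3.5,110+175/3.5),(150+656/3.5,110+177/3.5),.191)):
    A,B=plane(g,[a,b],z)*1000; print(n,((A+B)/2).round(1),"across %.1f w %.1f"%((A+B)/2@Vv,(B-A)@Vv))
E
```

```text
b3top [582.2   6.5 161. ] along 570.3 across 117.4
b3top [586.5  28.9 161. ] along 570.2 across 140.3
b3top [591.2  53.4 161. ] along 570.2 across 165.2
b4bot [583.    7.9 169. ] along 570.8 across 119.0
b4bot [587.   29.3 169. ] along 570.6 across 140.8
b4bot [591.4  52.6 169. ] along 570.4 across 164.5
b3top [587.2  29.5 161. ] across 141.0 w 63.1
b4bot [587.2  29.8 169. ] across 141.3 w 62.5
b4top [586.9  30.8 191. ] across 142.2 w 62.6
```

Emit:
servo_tool(
  series=[
    {"slide": [3, 0.1, 0], "twist": 0.003, "grip": 255},
    {"slide": [5, 0.1, 0], "twist": 0.003, "grip": 255},
    {"slide": [7, 0.1, 0], "twist": 0.003, "grip": 255},
    {"slide": [8.3, 0.1, 0], "twist": 0.003, "grip": 255},
    {"slide": [8.5, 0.1, 0], "twist": 0.003, "grip": 255},
  ],
)

```text
time_s: 35.35
position: [0.638, 0.0179, 0.165]
orientation: [-1.078, 1.375, 1.074]
ft_force: [-1.1, -0.3, 6.1]
grip_width: 0.0624
```

```bash
python3 -c "
from h import *
s=robot.sense();print(s['position'],s['ft_force'],jaw()[0]);crop('w25.png')"
```

```text
[0.6379812  0.01786174 0.16503172] [-1.10930254 -0.30472447  6.13374069] 78.86781187051673
```

View pics/w25.png

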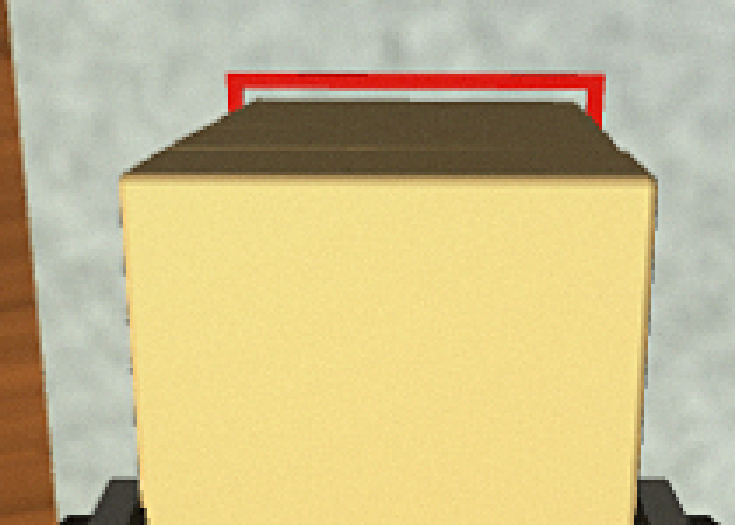

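Emit:
servo_tool(
  series=[
    {"slide": [-3, 0, -0.7], "twist": 0, "grip": 255},
    {"slide": [-3, 0, -0.7], "twist": 0, "grip": 255},
    {"slide": [-1, 0, -0.7], "twist": 0, "grip": 255},
    {"slide": [0.3, 0, -0.7], "twist": 0, "grip": 255},
    {"slide": [0.3, 0, -0.7], "twist": 0, "grip": 255},
  ],
)

```text
time_s: 35.9
position: [0.638, 0.0172, 0.1654]
orientation: [-1.078, 1.375, 1.073]
ft_force: [0.2, 0.4, 2.6]
grip_width: 0.0627
```

```bash
python3 -c "
from h import *
s=robot.sense();print(s['position'],s['ft_force'],jaw()[0]);crop('w26.png')"
```

```text
[0.63804919 0.01715529 0.16535077] [0.19344705 0.39906661 2.5751039 ] 78.86343422838247
```

View pics/w26.png

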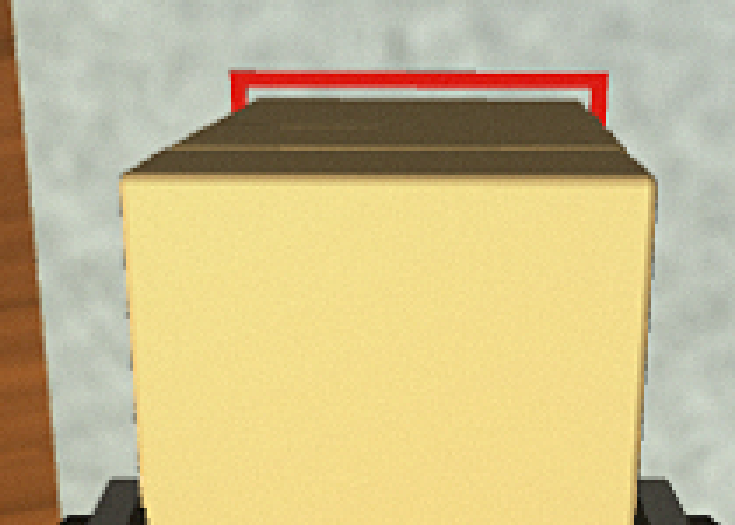

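Flush now, so I'll release and head for the crate.

Emit:
servo_tool(
  series=[
    {"slide": [0, 0, 0], "twist": 0, "grip": 0},
    {"slide": [0, 0, 0], "twist": 0, "grip": 0},
    {"slide": [0, 0, 0], "twist": 0, "grip": 0},
    {"slide": [-10, 0, 0], "twist": 0, "grip": 0},
    {"slide": [-30, 0, 0], "twist": 0, "grip": 0},
  ],
)

```text
time_s: 36.45
position: [0.6385, 0.0188, 0.1936]
orientation: [-1.075, 1.378, 1.077]
ft_force: [0.6, -0.8, 0.2]
grip_width: 0.0859
```

Emit:
servo_tool(
  series=[
    {"slide": [-30, 0, 0], "twist": 0, "grip": 0},
    {"slide": [-55, 0, 0], "twist": 0, "grip": 0},
    {"slide": [-65, 30, 0], "twist": 0, "grip": 0},
    {"slide": [-65, 30, 0], "twist": 0, "grip": 0},
    {"slide": [-65, 30, 0], "twist": 0, "grip": 0},
  ],
)

```text
time_s: 36.95
position: [0.6132, 0.028, 0.2608]
orientation: [-1.077, 1.377, 1.075]
ft_force: [0.4, 0.0, 0.0]
grip_width: 0.0852
```

```bash
python3 -c "
from h import *
redboard('w27.png',.183);plan([435,-348,200],178);plan([435,-348,200],88)
g=grab('scene','s27.png')
for c in comps(g,(4,60,20),(15,200,110),400): print('brown',cv2.boundingRect(c),rect(g,c,.028))"
```

```text
[0.6132 0.028  0.2608] vel 0.033 x [-0.062 -0.05  -0.997]
(218, 174, 85, 120) [636.7  19.9  99.1  62.9 -10.5]
red (230, 149, 74, 21) [591.7  29.2  72.9  20.1  77.5]
red (458, 14, 37, 38) [518.8 226.4  28.3  28.1  39.8]
slide [  89.5   97.9 -398.8] twist 1.412 from [613.2  27.9 259.9] jaw 78.9 alt twist -1.730 q6 -1.46
slide [  89.5   97.9 -398.8] twist -0.159 from [613.2  27.9 259.9] jaw 78.9 alt twist 2.982 q6 -1.46
brown (141, 0, 194, 136) [-172.6  685.8 1493.7  347.3  -22.6]
brown (174, 275, 35, 37) [ 437.7 -346.    99.9   66.7   89.1]
brown (301, 69, 31, 33) [380.5 746.3 220.6 135.6 -84.9]
```

View pics/w27.png

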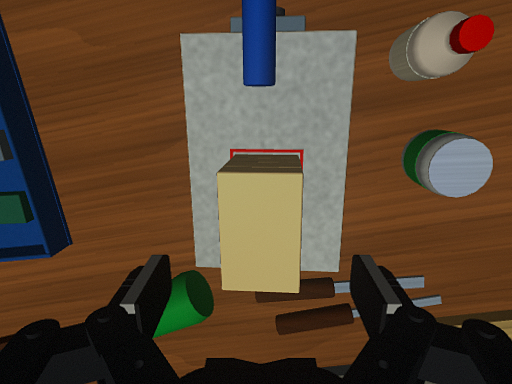

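View pics/s27.png

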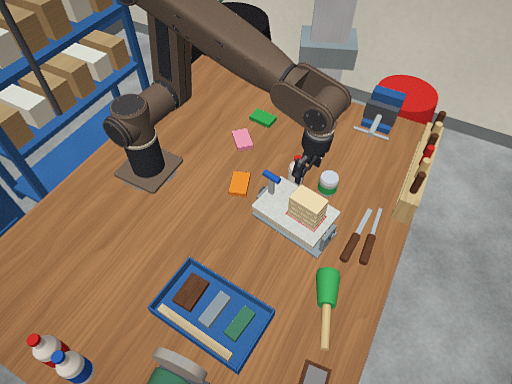

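Emit:
servo_tool(
  series=[
    {"slide": [-50, 0, 0], "twist": 0, "grip": 0},
    {"slide": [-100, 0, 0], "twist": 0, "grip": 0},
  ],
)

```text
time_s: 37.25
position: [0.6186, 0.0326, 0.3558]
orientation: [-1.071, 1.385, 1.083]
ft_force: [1.0, 0.5, 0.9]
grip_width: 0.0854
```

```bash
python3 -c "
from h import *
print(jaw()[1].round(4)[:,0],jaw()[2])"
```

```text
[-0.071  -0.0493 -0.9963] [618.63917934  32.60014487 355.82189759]
```

Emit:
servo_tool(
  series=[
    {"slide": [0, 0, 0], "twist": 0, "grip": 0},
    {"slide": [0, 0, 0], "twist": 0, "grip": 0},
    {"slide": [0, 0, 0], "twist": 0, "grip": 0},
    {"slide": [0, 0, 0], "twist": 0, "grip": 0},
  ],
)

```text
time_s: 37.65
position: [0.6181, 0.0325, 0.3531]
orientation: [-1.069, 1.388, 1.086]
ft_force: [0.0, -0.8, -0.2]
grip_width: 0.0852
```

```bash
python3 -c "
from h import *
print(jaw()[1].round(4)[:,0],jaw()[2])"
```

```text
[-0.0754 -0.0489 -0.996 ] [618.1015678   32.51326795 353.08228763]
```

Emit:
servo_tool(
  series=[
    {"slide": [50, 0, 0], "twist": 0, "grip": 0},
    {"slide": [100, 0, 0], "twist": 0, "grip": 0},
  ],
)

```text
time_s: 37.85
position: [0.6113, 0.0276, 0.2558]
orientation: [-1.07, 1.386, 1.083]
ft_force: [-0.1, 0.3, -1.3]
grip_width: 0.0858
```

```bash
python3 -c "
from h import *
print(jaw()[1].round(4)[:,0],jaw()[2])"
```

```text
[-0.0721 -0.0492 -0.9962] [611.34792031  27.61900725 255.843696  ]
```

Emit:
servo_tool(
  series=[
    {"slide": [0, 0, 0], "twist": 0, "grip": 0},
    {"slide": [0, 0, 0], "twist": 0, "grip": 0},
    {"slide": [0, 0, 0], "twist": 0, "grip": 0},
    {"slide": [0, 0, 0], "twist": 0, "grip": 0},
  ],
)

```text
time_s: 38.25
position: [0.6135, 0.0275, 0.2601]
orientation: [-1.074, 1.381, 1.078]
ft_force: [0.4, 0.5, -0.1]
grip_width: 0.0855
```

```bash
python3 -c "
from h import *
print(jaw()[1].round(4)[:,0],jaw()[2])"
```

```text
[-0.0651 -0.0499 -0.9966] [613.49867419  27.4995097  260.12732813]
```

```bash
python3 -c "
from h import *
plan([480,375,300],79)"
```

```text
slide [-48.4 201.1 312.1] twist -0.003 from [613.5  27.5 260.1] jaw 78.8 alt twist 3.139 q6 -1.46
```

Emit:
servo_tool(
  series=[
    {"slide": [-10, 25, 39], "twist": 0, "grip": 0},
    {"slide": [-20, 50, 78], "twist": 0, "grip": 0},
    {"slide": [-30, 75, 117], "twist": 0, "grip": 0},
    {"slide": [-40, 100, 156], "twist": 0, "grip": 0},
    {"slide": [-48, 125, 195], "twist": 0, "grip": 0},
  ],
)

```text
time_s: 38.75
position: [0.5323, 0.2474, 0.3068]
orientation: [-1.075, 1.375, 1.075]
ft_force: [0.1, 1.3, 0.3]
grip_width: 0.0857
```

Emit:
servo_tool(
  series=[
    {"slide": [0, 25, 39], "twist": 0, "grip": 0},
    {"slide": [0, 50, 78], "twist": 0, "grip": 0},
    {"slide": [0, 76, 117], "twist": 0, "grip": 0},
    {"slide": [0, 76, 117], "twist": 0, "grip": 0},
    {"slide": [0, 76, 117], "twist": 0, "grip": 0},
  ],
)

```text
time_s: 39.25
position: [0.4807, 0.3783, 0.3061]
orientation: [-1.077, 1.37, 1.075]
ft_force: [1.3, -0.9, 0.0]
grip_width: 0.0857
```

```bash
python3 -c "
from h import *
print(jaw()[1].round(4)[:,0],jaw()[2])"
```

```text
[-0.0551 -0.0469 -0.9974] [480.72644818 378.25879458 306.07098877]
```

Emit:
servo_tool(
  series=[
    {"slide": [50, 0, 0], "twist": 0, "grip": 0},
    {"slide": [100, 0, 0], "twist": 0, "grip": 0},
  ],
)

```text
time_s: 39.45
position: [0.4783, 0.3736, 0.2098]
orientation: [-1.077, 1.36, 1.071]
ft_force: [0.5, -0.6, -0.9]
grip_width: 0.0854
```

Emit:
servo_tool(
  series=[
    {"slide": [-50, 0, 0], "twist": 0, "grip": 0},
    {"slide": [-100, 0, 0], "twist": 0, "grip": 0},
    {"slide": [-100, 0, 0], "twist": 0, "grip": 0},
    {"slide": [-100, 0, 0], "twist": 0, "grip": 0},
  ],
)

```text
time_s: 39.85
position: [0.4854, 0.3773, 0.3146]
orientation: [-1.075, 1.352, 1.066]
ft_force: [0.3, -0.4, -0.2]
grip_width: 0.0854
```

```bash
python3 -c "
from h import *
print(jaw()[1].round(4)[:,0],jaw()[2])"
```

```text
[-0.0386 -0.0386 -0.9985] [485.37142771 377.29767207 314.58329394]
```

Emit:
servo_tool(
  series=[
    {"slide": [50, 0, 0], "twist": 0, "grip": 0},
    {"slide": [100, 0, 0], "twist": 0, "grip": 0},
  ],
)

```text
time_s: 40.05
position: [0.4842, 0.3733, 0.2172]
orientation: [-1.074, 1.345, 1.062]
ft_force: [1.1, 0.6, -0.6]
grip_width: 0.0854
```

Emit:
servo_tool(
  series=[
    {"slide": [-50, 0, 0], "twist": 0, "grip": 0},
    {"slide": [-100, 0, 0], "twist": 0, "grip": 0},
    {"slide": [-100, 0, 0], "twist": 0, "grip": 0},
    {"slide": [-100, 0, 0], "twist": 0, "grip": 0},
  ],
)

```text
time_s: 40.45
position: [0.4891, 0.3766, 0.3204]
orientation: [-1.074, 1.339, 1.059]
ft_force: [0.3, 0.2, -0.1]
grip_width: 0.0855
```

```bash
python3 -c "
from h import *
print(jaw()[1].round(4)[:,0],jaw()[2])"
```

```text
[-0.0254 -0.0319 -0.9992] [489.06172574 376.58776234 320.39095286]
```

Emit:
servo_tool(
  series=[
    {"slide": [50, 0, 0], "twist": 0, "grip": 0},
    {"slide": [100, 0, 0], "twist": 0, "grip": 0},
  ],
)

```text
time_s: 40.65
position: [0.4885, 0.3735, 0.2217]
orientation: [-1.073, 1.332, 1.056]
ft_force: [0.3, -0.6, -1.4]
grip_width: 0.0854
```

Emit:
servo_tool(
  series=[
    {"slide": [-50, 0, 0], "twist": 0, "grip": 0},
    {"slide": [-90, 0, 0], "twist": 0, "grip": 0},
    {"slide": [-90, 0, 0], "twist": 0, "grip": 0},
    {"slide": [-90, 0, 0], "twist": 0, "grip": 0},
  ],
)

```text
time_s: 41.05
position: [0.4913, 0.376, 0.3132]
orientation: [-1.073, 1.329, 1.054]
ft_force: [-0.4, 0.2, 0.4]
grip_width: 0.0853
```

Emit:
servo_tool(
  series=[
    {"slide": [50, 0, 0], "twist": 0, "grip": 0},
    {"slide": [100, 0, 0], "twist": 0, "grip": 0},
  ],
)

```text
time_s: 41.25
position: [0.4912, 0.3736, 0.2136]
orientation: [-1.072, 1.324, 1.052]
ft_force: [0.8, 0.6, -0.2]
grip_width: 0.0852
```

Emit:
servo_tool(
  series=[
    {"slide": [-50, 0, 0], "twist": 0, "grip": 0},
    {"slide": [-90, 0, 0], "twist": 0, "grip": 0},
    {"slide": [-90, 0, 0], "twist": 0, "grip": 0},
    {"slide": [-90, 0, 0], "twist": 0, "grip": 0},
  ],
)

```text
time_s: 41.65
position: [0.4932, 0.3759, 0.3047]
orientation: [-1.072, 1.322, 1.051]
ft_force: [0.3, -0.7, -0.4]
grip_width: 0.0854
```

```bash
python3 -c "
from h import *
print(jaw()[1].round(4)[:,0],jaw()[2])
plan([540,100,310],40)"
```

```text
[-0.0096 -0.0239 -0.9997] [493.19193783 375.94453106 304.67264028]
slide [   0.8 -101.6 -260.8] twist 0.669 from [493.2 375.9 304.7] jaw 78.3 alt twist -2.472 q6 -0.87
```

Emit:
servo_tool(
  series=[
    {"slide": [0, -18, -46], "twist": 0.13, "grip": 0},
    {"slide": [0, -35, -92], "twist": 0.26, "grip": 0},
    {"slide": [0, -50, -138], "twist": 0.39, "grip": 0},
    {"slide": [0, -65, -184], "twist": 0.52, "grip": 0},
    {"slide": [0, -80, -230], "twist": 0.65, "grip": 0},
  ],
)

```text
time_s: 42.15
position: [0.5249, 0.1326, 0.3086]
orientation: [-0.573, 1.517, 0.544]
ft_force: [0.6, 0.1, -0.1]
grip_width: 0.085
```

```bash
python3 -c "
from h import *
print(jaw()[1].round(4)[:,0],jaw()[2])
plan([490,-100,300],0)"
```

```text
[-0.0116 -0.0241 -0.9996] [524.86341109 132.61299458 308.58819022]
slide [  14.6 -153.2 -178.1] twist 0.712 from [524.9 132.6 308.6] jaw 40.8 alt twist -2.430 q6 -0.64
```

Emit:
servo_tool(
  series=[
    {"slide": [0, -31, -36], "twist": 0.14, "grip": 0},
    {"slide": [3, -62, -72], "twist": 0.28, "grip": 0},
    {"slide": [6, -93, -108], "twist": 0.42, "grip": 0},
    {"slide": [10, -124, -144], "twist": 0.56, "grip": 0},
    {"slide": [15, -153, -178], "twist": 0.71, "grip": 0},
  ],
)

```text
time_s: 42.65
position: [0.4892, -0.1019, 0.2983]
orientation: [-0.015, 1.583, -0.022]
ft_force: [0.5, -0.7, 0.9]
grip_width: 0.0856
```

```bash
python3 -c "
from h import *
print(jaw()[1].round(4)[:,0],jaw()[2])
plan([440,-340,210],-1)"
```

```text
[-0.0128 -0.0237 -0.9996] [ 489.21834832 -101.88123854  298.34201857]
slide [  94.6 -236.2  -47. ] twist 0.013 from [ 489.2 -101.9  298.3] jaw -0.3 alt twist -3.129 q6 -0.39
```

Emit:
servo_tool(
  series=[
    {"slide": [15, -45, -9], "twist": 0, "grip": 0},
    {"slide": [35, -90, -18], "twist": 0, "grip": 0},
    {"slide": [55, -135, -27], "twist": 0, "grip": 0},
    {"slide": [75, -180, -36], "twist": 0.013, "grip": 0},
    {"slide": [90, -225, -45], "twist": 0.013, "grip": 0},
  ],
)

```text
time_s: 43.15
position: [0.4406, -0.3301, 0.2114]
orientation: [-0.002, 1.586, -0.031]
ft_force: [0.3, 0.2, 0.1]
grip_width: 0.0855
```

Emit:
servo_tool(
  series=[
    {"slide": [0, 0, 0], "twist": 0, "grip": 0},
    {"slide": [0, 0, 0], "twist": 0, "grip": 0},
    {"slide": [0, 0, 0], "twist": 0, "grip": 0},
  ],
)

```text
time_s: 43.45
position: [0.4407, -0.3293, 0.2109]
orientation: [-0.002, 1.586, -0.03]
ft_force: [-0.8, -0.1, 0.1]
grip_width: 0.0854
```

```bash
python3 -c "
from h import *
g=boards('w28.png',(3,60,20),(15,210,130),.028,1500)
for c in comps(g,(85,10,60),(112,90,200),500): print('grey',cv2.boundingRect(c),rect(g,c,.028))"
```

```text
[ 0.4407 -0.3293  0.2109] vel 0.022 x [-0.015 -0.021 -1.   ]
(224, 128, 62, 91) [ 432.1 -340.8  101.3   63.1   88.6]
grey (314, 137, 51, 94) [ 522.2 -354.2  104.6   36.9   83.5]
```

View pics/w28.png

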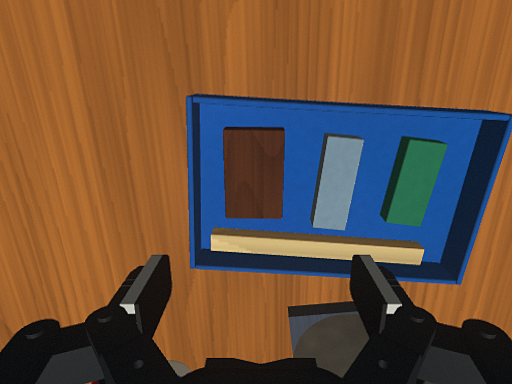

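Emit:
servo_tool(
  series=[
    {"slide": [0, 0, 0], "twist": 0, "grip": 25},
    {"slide": [0, 0, 0], "twist": 0, "grip": 25},
    {"slide": [0, 0, 0], "twist": 0, "grip": 25},
  ],
)

```text
time_s: 43.8
position: [0.4416, -0.3284, 0.212]
orientation: [-0.005, 1.585, -0.029]
ft_force: [-0.3, 0.0, -0.6]
grip_width: 0.077
```

```bash
python3 - <<'E'
from h import *
g=grab("wrist"); print(robot.sense()["grip_width"])
p=g["p"].astype(int)
for r in(150,190): print([(c,p[r,c].tolist()) for c in range(184,206,2)])
for r in (150,190):
  for c,z in((189,.045),(194,.045),(200,.045),(200,.006)): print(r,c,z,(plane(g,[(c,r)],z)[0]*1000).round(1))
plan([434,-341.5,60],-1.4);plan([434,-341.5,20],-1.4)
E
```

```text
0.07711465524826447
[(184, [150, 90, 43]), (186, [97, 63, 62]), (188, [31, 85, 161]), (190, [34, 84, 160]), (192, [23, 38, 59]), (194, [23, 37, 63]), (196, [23, 38, 64]), (198, [23, 38, 65]), (200, [33, 87, 171]), (202, [36, 86, 161]), (204, [31, 84, 162])]
[(184, [168, 103, 49]), (186, [161, 95, 44]), (188, [23, 76, 146]), (190, [34, 84, 161]), (192, [30, 70, 117]), (194, [24, 38, 61]), (196, [24, 39, 65]), (198, [25, 35, 56]), (200, [32, 91, 172]), (202, [34, 84, 161]), (204, [30, 82, 157])]
150 189 0.045 [ 369.4 -308.    45. ]
150 194 0.045 [ 374.3 -308.1   45. ]
150 200 0.045 [ 380.3 -308.1   45. ]
150 200 0.006 [ 372.1 -316.7    6. ]
190 189 0.045 [ 365.3 -350.3   45. ]
190 194 0.045 [ 370.5 -350.4   45. ]
190 200 0.045 [ 376.8 -350.4   45. ]
190 200 0.006 [ 368.1 -364.4    6. ]
slide [152.2  -9.7  -5.1] twist 0.008 from [ 441.5 -328.6  211.9] jaw -0.9 alt twist -3.133 q6 -0.79
slide [192.2  -8.8  -4.6] twist 0.008 from [ 441.5 -328.6  211.9] jaw -0.9 alt twist -3.133 q6 -0.79
```

Emit:
servo_tool(
  series=[
    {"slide": [40, -5, -3], "twist": 0.008, "grip": 25},
    {"slide": [80, -10, -5], "twist": 0.008, "grip": 25},
    {"slide": [120, -10, -5], "twist": 0.008, "grip": 25},
    {"slide": [150, -10, -5], "twist": 0.008, "grip": 25},
    {"slide": [150, -10, -5], "twist": 0.008, "grip": 25},
  ],
)

```text
time_s: 44.35
position: [0.4314, -0.3387, 0.0574]
orientation: [0.008, 1.592, -0.03]
ft_force: [0.3, 1.7, -0.6]
grip_width: 0.0773
```

```bash
python3 -c "
from h import *
g=boards('w29.png',(3,60,20),(15,210,130),.028,1500)
plan([433.3,-342.4,20],-1.4);plan([433.3,-342.4,9.5],-1.4)"
```

```text
[ 0.4314 -0.3387  0.0574] vel 0.065 x [-0.018 -0.018 -1.   ]
(204, 156, 114, 149) [ 431.4 -341.7  100.1   63.3   88.6]
slide [40.4 -1.3  1. ] twist 0.001 from [ 433.  -340.3   60.3] jaw -1.4 alt twist -3.141 q6 -0.80
slide [50.9 -1.1  1.2] twist 0.001 from [ 433.  -340.3   60.3] jaw -1.4 alt twist -3.141 q6 -0.80
```

View pics/w29.png

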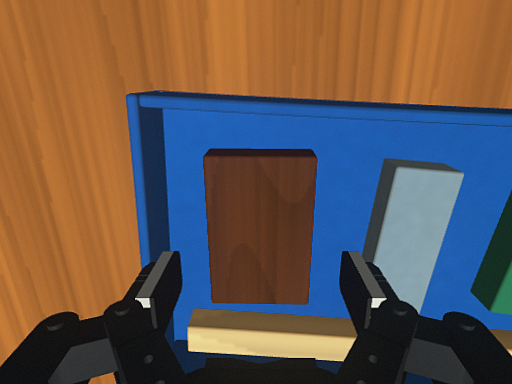

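Emit:
servo_tool(
  series=[
    {"slide": [20, -2.3, -0.5], "twist": 0, "grip": 25},
    {"slide": [38, -2.3, -0.5], "twist": 0, "grip": 25},
    {"slide": [46, -2.3, -0.5], "twist": 0, "grip": 25},
    {"slide": [50, -2.3, -0.5], "twist": 0, "grip": 25},
    {"slide": [50, -2.3, -0.5], "twist": 0, "grip": 25},
  ],
)

```text
time_s: 44.9
position: [0.4323, -0.344, 0.0115]
orientation: [0.003, 1.587, -0.033]
ft_force: [-0.2, -0.1, -0.2]
grip_width: 0.077
```

```bash
python3 -c "
from h import *
plan([432,-343.3,9],-1.4);print(robot.sense()['ft_force'])"
```

```text
slide [ 2.5  0.8 -0.2] twist 0.001 from [ 432.3 -344.    11.5] jaw -1.4 alt twist -3.141 q6 -0.80
[-0.18586841 -0.12078747 -0.17374171]
```

Emit:
servo_tool(
  series=[
    {"slide": [2.5, 0.5, 0], "twist": 0, "grip": 25},
    {"slide": [2.5, 0.5, 0], "twist": 0, "grip": 255},
    {"slide": [2.5, 0.5, 0], "twist": 0, "grip": 255},
    {"slide": [2.5, 0.5, 0], "twist": 0, "grip": 255},
    {"slide": [2.5, 0.5, 0], "twist": 0, "grip": 255},
  ],
)

```text
time_s: 45.4
position: [0.4331, -0.3446, 0.0104]
orientation: [0.002, 1.585, -0.035]
ft_force: [0.7, -0.4, 7.2]
grip_width: 0.0625
```

Emit:
servo_tool(
  series=[
    {"slide": [0, 0, 0], "twist": 0, "grip": 255},
    {"slide": [0, 0, 0], "twist": 0, "grip": 255},
  ],
)

```text
time_s: 45.6
position: [0.4331, -0.3445, 0.0104]
orientation: [0.002, 1.585, -0.035]
ft_force: [-0.8, -0.1, 1.0]
grip_width: 0.0625
```

```bash
python3 -c "
from h import *
g=boards('w30.png',(3,60,20),(15,210,130),.028,1500);print(robot.sense()['grip_width'],jaw()[0],robot.sense()['ft_force'])"
```

```text
[ 0.4331 -0.3445  0.0104] vel 0.003 x [-0.015 -0.021 -1.   ]
(185, 168, 154, 190) [ 434.5 -341.5  100.6   63.4   88.7]
0.062121810696303285 -1.3451684834142736 [0.15260828 1.10982805 2.56408381]
```

View pics/w30.png

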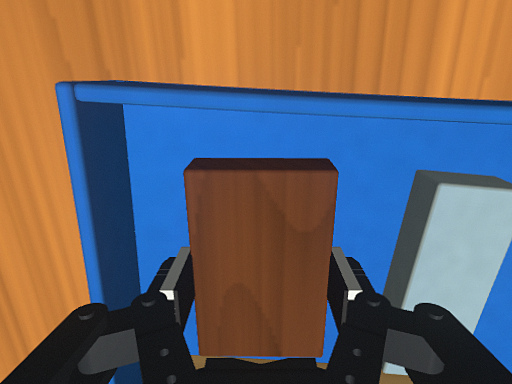

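Emit:
servo_tool(
  series=[
    {"slide": [-20, 0, 0], "twist": 0, "grip": 255},
    {"slide": [-60, 0, 0], "twist": 0, "grip": 255},
    {"slide": [-105, 0, 0], "twist": 0, "grip": 255},
    {"slide": [-150, 0, 0], "twist": 0, "grip": 255},
    {"slide": [-195, 0, 0], "twist": 0, "grip": 255},
  ],
)

```text
time_s: 46.15
position: [0.4354, -0.3397, 0.2061]
orientation: [0.003, 1.586, -0.034]
ft_force: [0.0, -1.3, -0.5]
grip_width: 0.0625
```

Emit:
servo_tool(
  series=[
    {"slide": [-40, 0, 0], "twist": 0, "grip": 255},
    {"slide": [-70, 0, 0], "twist": 0, "grip": 255},
    {"slide": [-70, 0, 0], "twist": 0, "grip": 255},
    {"slide": [-70, 0, 0], "twist": 0, "grip": 255},
  ],
)

```text
time_s: 46.55
position: [0.4363, -0.3382, 0.2755]
orientation: [0.003, 1.587, -0.034]
ft_force: [-0.8, 0.4, -1.0]
grip_width: 0.0625
```

```bash
python3 -c "
from h import *
print(robot.sense()['grip_width'],jaw()[1].round(3)[:,0]);plan([580,-150,280],38)"
```

```text
0.06245051070250968 [-0.016 -0.019 -1.   ]
slide [-10.5 191.3 139.1] twist -0.687 from [ 436.3 -338.2  275.5] jaw -1.3 alt twist 2.455 q6 -0.80
```

Emit:
servo_tool(
  series=[
    {"slide": [-2, 38, 28], "twist": -0.14, "grip": 255},
    {"slide": [-4, 76, 56], "twist": -0.28, "grip": 255},
    {"slide": [-6, 114, 84], "twist": -0.42, "grip": 255},
    {"slide": [-8, 152, 112], "twist": -0.56, "grip": 255},
    {"slide": [-10, 191, 139], "twist": -0.69, "grip": 255},
  ],
)

```text
time_s: 47.05
position: [0.5795, -0.1483, 0.2757]
orientation: [-0.535, 1.532, 0.521]
ft_force: [0.8, -0.6, -0.8]
grip_width: 0.0625
```

```bash
python3 -c "
from h import *
print(robot.sense()['grip_width'],jaw()[1].round(3)[:,0]);plan([639,17.6,250],79)"
```

```text
0.06246830869806114 [-0.022 -0.017 -1.   ]
slide [ 21.6  92.8 150.5] twist -0.707 from [ 579.5 -148.3  275.7] jaw 38.5 alt twist 2.435 q6 -1.08
```

Emit:
servo_tool(
  series=[
    {"slide": [4, 19, 30], "twist": -0.14, "grip": 255},
    {"slide": [8, 38, 60], "twist": -0.28, "grip": 255},
    {"slide": [12, 56, 90], "twist": -0.42, "grip": 255},
    {"slide": [18, 75, 120], "twist": -0.56, "grip": 255},
    {"slide": [22, 93, 150], "twist": -0.707, "grip": 255},
  ],
)

```text
time_s: 47.55
position: [0.6371, 0.0191, 0.245]
orientation: [-1.071, 1.325, 1.081]
ft_force: [0.9, -1.1, -0.1]
grip_width: 0.0625
```

Emit:
servo_tool(
  series=[
    {"slide": [0, 0, 0], "twist": 0, "grip": 255},
    {"slide": [0, 0, 0], "twist": 0, "grip": 255},
    {"slide": [0, 0, 0], "twist": 0, "grip": 255},
  ],
)

```text
time_s: 47.85
position: [0.6361, 0.0183, 0.243]
orientation: [-1.069, 1.328, 1.082]
ft_force: [0.3, -0.6, -0.2]
grip_width: 0.0625
```

```bash
python3 -c "
from h import *
print(robot.sense()['grip_width'],jaw()[1].round(3)[:,0]);plan([639,17.6,195],79)"
```

```text
0.06247455534305942 [-0.032 -0.016 -0.999]
slide [47.9 -4.3  0.9] twist 0.005 from [636.1  18.3 243. ] jaw 79.3 alt twist -3.137 q6 -1.50
```

Emit:
servo_tool(
  series=[
    {"slide": [20, -4, 1], "twist": 0.005, "grip": 255},
    {"slide": [36, -4, 1], "twist": 0.005, "grip": 255},
    {"slide": [44, -4, 1], "twist": 0.005, "grip": 255},
    {"slide": [47, -4, 1], "twist": 0.005, "grip": 255},
    {"slide": [47, -4, 1], "twist": 0.005, "grip": 255},
  ],
)

```text
time_s: 48.35
position: [0.6385, 0.0173, 0.1955]
orientation: [-1.064, 1.331, 1.078]
ft_force: [0.3, -0.4, 0.8]
grip_width: 0.0623
```

Emit:
servo_tool(
  series=[
    {"slide": [0, 0, 0], "twist": 0, "grip": 255},
    {"slide": [0, 0, 0], "twist": 0, "grip": 255},
    {"slide": [0, 0, 0], "twist": 0, "grip": 255},
  ],
)

```text
time_s: 48.65
position: [0.6388, 0.0174, 0.1964]
orientation: [-1.065, 1.33, 1.077]
ft_force: [0.3, 0.0, -0.4]
grip_width: 0.0622
```

```bash
python3 -c "
from h import *
g=crop('w31.png');plan([639,17.6,188],79.0);print(jaw()[1].round(3)[:,0])
for c in(215,260,310): print([int(x) for x in g['p'][130:172,c].sum(1)])"
```

```text
slide [ 8.2 -0.4  0.4] twist -0.001 from [638.7  17.4 196.2] jaw 78.9 alt twist 3.141 q6 -1.49
[-0.032 -0.016 -0.999]
[571, 574, 565, 418, 186, 206, 207, 247, 285, 205, 214, 214, 205, 306, 475, 531, 577, 581, 572, 580, 576, 570, 575, 579, 576, 580, 597, 541, 105, 61, 84, 89, 91, 91, 83, 84, 83, 99, 72, 99, 118, 129]
[326, 192, 212, 216, 223, 218, 208, 234, 285, 208, 214, 217, 206, 298, 468, 526, 574, 576, 572, 572, 571, 570, 574, 574, 567, 578, 597, 546, 108, 53, 81, 73, 80, 79, 84, 92, 72, 77, 74, 82, 114, 140]
[257, 250, 253, 259, 235, 203, 248, 350, 315, 192, 213, 213, 203, 303, 469, 522, 569, 570, 571, 569, 569, 573, 572, 568, 571, 572, 587, 549, 230, 50, 84, 91, 72, 83, 81, 87, 86, 77, 89, 77, 105, 128]
```

View pics/w31.png

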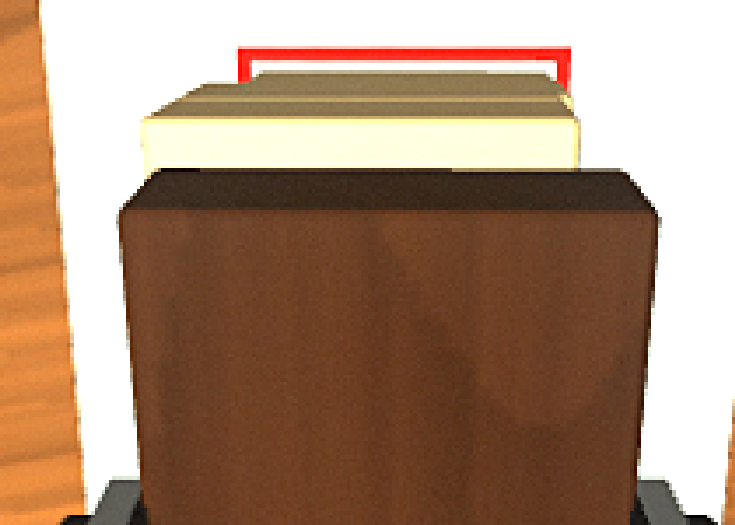

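```bash
python3 - <<'E'
from h import *
g=grab("wrist")
a=cv2.resize(g["p"][115:170,185:340,::-1],None,fx=5,fy=5,interpolation=cv2.INTER_CUBIC);cv2.imwrite("pics/w32.png",a)
for n,r,z in(("b4top",(143.3,143.3,143.3),.183),("wbot",(157.6,157.6,157.9),.192)):
    for c,rr in zip((215,260,310),r): pr(g,n,(c,rr),z)
for n,a,b,z in(("b4top",(150+143/3.5,110+118/3.5),(150+580/3.5,110+118/3.5),.183),("wbot",(150+158/3.5,110+169/3.5),(150+620/3.5,110+170/3.5),.192),("wtop",(150+120/3.5,110+211/3.5),(150+658/3.5,110+212/3.5),.214)):
    A,B=plane(g,[a,b],z)*1000; print(n,((A+B)/2).round(1),"across %.1f w %.1f"%((A+B)/2@Vv,(B-A)@Vv))
E
```

```text
b4top [580.2   6.7 183. ] along 568.2 across 117.3
b4top [584.5  29.  183. ] along 568.2 across 140.0
b4top [589.2  53.6 183. ] along 568.1 across 165.1
wbot [585.8   6.8 192. ] along 573.8 across 118.5
wbot [589.9  28.2 192. ] along 573.7 across 140.2
wbot [594.6  51.7 192. ] along 573.8 across 164.2
b4top [584.   25.5 183. ] across 136.5 w 62.9
wbot [590.4  28.5 192. ] across 140.6 w 63.5
wtop [591.1  28.8 214. ] across 141.0 w 63.8
```

View pics/w32.png

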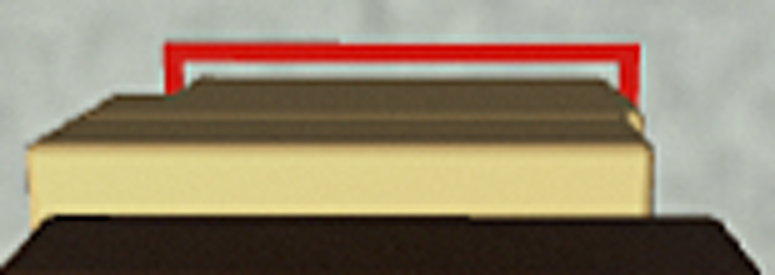

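```bash
python3 - <<'E'
from h import *
for n,b in(("scene",(240,160,360,260)),("side",(230,130,340,220))):
    g=grab(n);x0,y0,x1,y1=b
    cv2.imwrite(f"pics/{n}33.png",cv2.resize(g["p"][y0:y1,x0:x1,::-1],None,fx=6,fy=6,interpolation=cv2.INTER_CUBIC))
E
```

```text
(no output)
```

View pics/scene33.png

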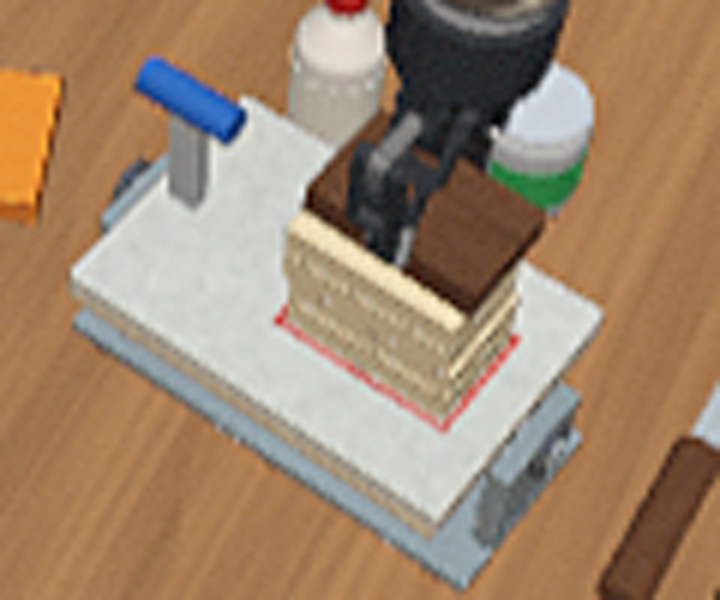

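View pics/side33.png

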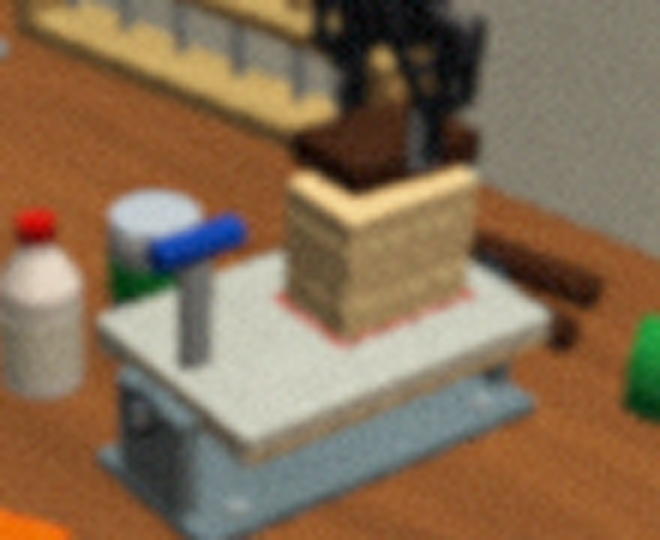

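Emit:
servo_tool(
  series=[
    {"slide": [-20, 0, 0], "twist": 0, "grip": 255},
    {"slide": [-35, -8, 40], "twist": 0, "grip": 255},
    {"slide": [-35, -16, 88], "twist": 0, "grip": 255},
    {"slide": [-35, -24, 136], "twist": 0, "grip": 255},
    {"slide": [-35, -32, 184], "twist": 0, "grip": 255},
  ],
)

```text
time_s: 49.35
position: [0.7069, 0.194, 0.2262]
orientation: [-1.064, 1.33, 1.077]
ft_force: [0.4, -0.2, -0.7]
grip_width: 0.0624
```

```bash
python3 -c "
from h import *
plan([642,333,110],79);plan([642,333,16],79)"
```

```text
slide [115.9  87.3 126.5] twist -0.001 from [706.9 194.  226.2] jaw 78.9 alt twist 3.140 q6 -1.24
slide [209.8  84.7 128.5] twist -0.001 from [706.9 194.  226.2] jaw 78.9 alt twist 3.140 q6 -1.24
```

Emit:
servo_tool(
  series=[
    {"slide": [0, 28, 42], "twist": 0, "grip": 255},
    {"slide": [10, 56, 84], "twist": 0, "grip": 255},
    {"slide": [40, 85, 127], "twist": 0, "grip": 255},
    {"slide": [80, 87, 127], "twist": 0, "grip": 255},
    {"slide": [116, 87, 127], "twist": 0, "grip": 255},
  ],
)

```text
time_s: 49.85
position: [0.6402, 0.3364, 0.1081]
orientation: [-1.067, 1.329, 1.081]
ft_force: [-0.3, -0.7, -1.5]
grip_width: 0.0627
```

Emit:
servo_tool(
  series=[
    {"slide": [40, 0, 0], "twist": 0, "grip": 255},
    {"slide": [70, 0, 0], "twist": 0, "grip": 255},
    {"slide": [85, 0, 0], "twist": 0, "grip": 255},
    {"slide": [90, 0, 0], "twist": 0, "grip": 255},
    {"slide": [90, 0, 0], "twist": 0, "grip": 255},
  ],
)

```text
time_s: 50.35
position: [0.6379, 0.335, 0.0186]
orientation: [-1.067, 1.329, 1.08]
ft_force: [-0.1, -0.9, -1.0]
grip_width: 0.0623
```

```bash
python3 -c "
from h import *
plan([642,333,5],79);print(robot.sense()['ft_force'],robot.sense()['grip_width'])"
```

```text
slide [13.5 -4.8 -0.9] twist 0.003 from [637.9 335.   18.6] jaw 79.1 alt twist -3.139 q6 -1.03
[-0.13030566 -0.86727165 -1.0144364 ] 0.06229153544570266
```

Emit:
servo_tool(
  series=[
    {"slide": [8, 0, 0], "twist": 0, "grip": 255},
    {"slide": [13, 0, 0], "twist": 0, "grip": 255},
    {"slide": [14.5, 0, 0], "twist": 0, "grip": 255},
    {"slide": [14.5, 0, 0], "twist": 0, "grip": 255},
  ],
)

```text
time_s: 50.75
position: [0.6387, 0.3351, 0.0063]
orientation: [-1.068, 1.326, 1.079]
ft_force: [-0.9, -0.9, 3.3]
grip_width: 0.0625
```

Emit:
servo_tool(
  series=[
    {"slide": [0, 0, 0], "twist": 0, "grip": 0},
    {"slide": [0, 0, 0], "twist": 0, "grip": 0},
    {"slide": [0, 0, 0], "twist": 0, "grip": 0},
    {"slide": [-10, 0, 0], "twist": 0, "grip": 0},
    {"slide": [-40, 0, 0], "twist": 0, "grip": 0},
  ],
)

```text
time_s: 51.25
position: [0.6368, 0.3346, 0.0425]
orientation: [-1.066, 1.334, 1.083]
ft_force: [0.1, 0.7, -0.1]
grip_width: 0.0854
```

Emit:
servo_tool(
  series=[
    {"slide": [-50, 0, 0], "twist": 0, "grip": 0},
    {"slide": [-100, 0, 0], "twist": 0, "grip": 0},
    {"slide": [-150, 0, 0], "twist": 0, "grip": 0},
    {"slide": [-190, 0, -40], "twist": 0, "grip": 0},
    {"slide": [-215, 0, -85], "twist": 0, "grip": 0},
  ],
)

```text
time_s: 51.75
position: [0.6306, 0.2624, 0.2602]
orientation: [-1.07, 1.327, 1.082]
ft_force: [0.7, -1.1, -0.8]
grip_width: 0.0853
```

```bash
python3 -c "
from h import *
plan([605,27,260],79);print(jaw()[1].round(3)[:,0])"
```

```text
slide [   4.9  -18.7 -236. ] twist 0.005 from [630.6 262.4 260.2] jaw 79.3 alt twist -3.136 q6 -1.13
[-0.031 -0.017 -0.999]
```

Emit:
servo_tool(
  series=[
    {"slide": [0, -4, -48], "twist": 0, "grip": 0},
    {"slide": [0, -8, -96], "twist": 0, "grip": 0},
    {"slide": [0, -12, -144], "twist": 0, "grip": 0},
    {"slide": [0, -16, -192], "twist": 0, "grip": 0},
    {"slide": [0, -19, -236], "twist": 0.005, "grip": 0},
  ],
)

```text
time_s: 52.25
position: [0.6049, 0.0249, 0.2658]
orientation: [-1.067, 1.329, 1.077]
ft_force: [-0.1, -0.2, 0.1]
grip_width: 0.0853
```

Emit:
servo_tool(
  series=[
    {"slide": [0, 0, 0], "twist": 0, "grip": 0},
    {"slide": [0, 0, 0], "twist": 0, "grip": 0},
    {"slide": [0, 0, 0], "twist": 0, "grip": 0},
  ],
)

```text
time_s: 52.55
position: [0.6049, 0.0259, 0.2661]
orientation: [-1.067, 1.328, 1.077]
ft_force: [-0.5, -0.1, 0.0]
grip_width: 0.0854
```

```bash
python3 -c "
from h import *
redboard('w34.png',.183);crop('w34c.png',(170,120,350,320),3)
g=measure()"
```

```text
[0.6049 0.0259 0.2661] vel 0.019 x [-0.03  -0.016 -0.999]
(214, 177, 84, 115) [633.7  16.2  99.3  63.  -10.6]
red (295, 227, 2, 23) [683.5  47.6  26.6   1.1  -9.1]
red (296, 201, 2, 23) [653.5  53.5  25.2   1.1  -9. ]
red (228, 152, 72, 45) [606.   26.6  72.9  46.8  79.2]
red (449, 24, 35, 36) [520.1 227.1  28.2  28.2  62.1]
[0.6049 0.0264 0.2658] vel 0.003977836104036306
blue (244, 0, 34, 96) [499.7  46.3  57.9  21.9 -11.2]
blue (0, 135, 46, 130) [ 577.5 -158.5  110.1   35.9  -24.6]
white (295, 199, 44, 72) [684.4  70.7  85.5  42.8 -11.1]
white (198, 67, 60, 82) [535.2   7.5  76.2  47.    6.1]
red (295, 212, 2, 38) [674.6  49.6  44.    1.1  -9.1]
red (227, 152, 73, 59) [613.3  24.9  73.4  62.3  79. ]
red (449, 25, 34, 35) [519.9 227.1  28.1  27.4  78.1]
```

View pics/w34.png

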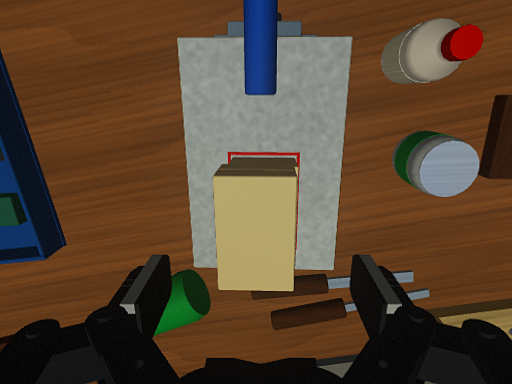

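View pics/w34c.png

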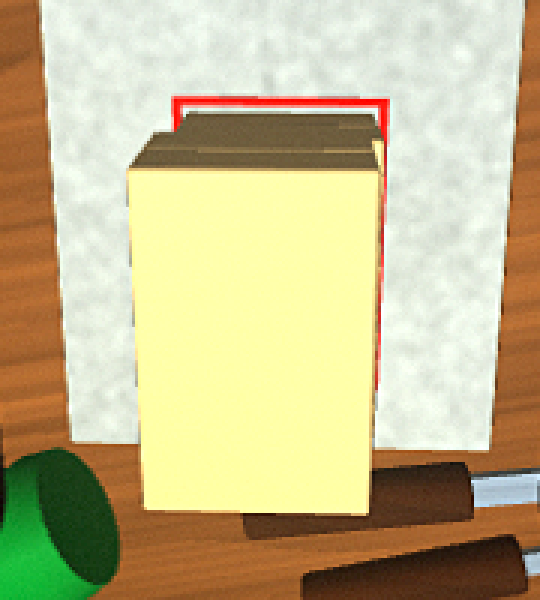

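```bash
python3 -c "
from h import *
plan([634.8,14.2,200],79.3);plan([634.8,14.2,144.5],79.3)"
```

```text
slide [ 65.  -33.4  -4.9] twist -0.003 from [604.9  26.4 265.7] jaw 79.1 alt twist 3.138 q6 -1.49
slide [120.5 -34.8  -3.7] twist -0.003 from [604.9  26.4 265.7] jaw 79.1 alt twist 3.138 q6 -1.49
```

Emit:
servo_tool(
  series=[
    {"slide": [20, -25, -5], "twist": -0.003, "grip": 0},
    {"slide": [45, -33, -5], "twist": -0.003, "grip": 0},
    {"slide": [60, -33, -5], "twist": -0.003, "grip": 0},
    {"slide": [65, -33, -5], "twist": -0.003, "grip": 0},
    {"slide": [65, -33, -5], "twist": -0.003, "grip": 0},
  ],
)

```text
time_s: 53.2
position: [0.6336, 0.015, 0.199]
orientation: [-1.07, 1.328, 1.083]
ft_force: [-0.0, 0.1, 0.8]
grip_width: 0.0854
```

```bash
python3 -c "
from h import *
boards('w35.png',z=.183);plan([634.8,14.2,144.5],79.3)"
```

```text
[0.6336 0.015  0.199 ] vel 0.032 x [-0.03  -0.017 -0.999]
(201, 154, 120, 162) [633.7  15.8  98.6  62.4 -10.7]
slide [55.8 -2.1  0.8] twist 0.001 from [634.2  14.8 200.3] jaw 79.3 alt twist -3.141 q6 -1.51
```

View pics/w35.png

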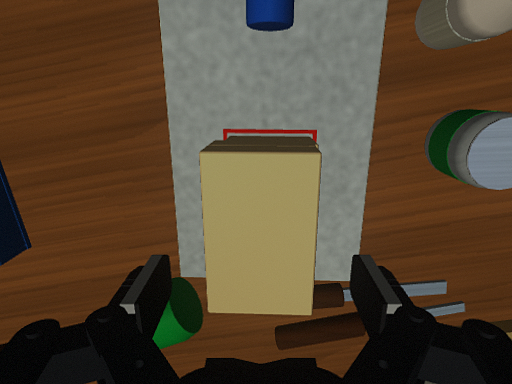

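Board cols 203–320 sit centred between the fingers. I'll go down to grip b3 and b4 together.

Emit:
servo_tool(
  series=[
    {"slide": [20, -2, 0.5], "twist": 0, "grip": 0},
    {"slide": [40, -2, 0.5], "twist": 0, "grip": 0},
    {"slide": [52, -2, 0.5], "twist": 0, "grip": 0},
    {"slide": [55, -2, 0.5], "twist": 0, "grip": 0},
    {"slide": [55, -2, 0.5], "twist": 0, "grip": 0},
  ],
)

```text
time_s: 53.75
position: [0.6348, 0.014, 0.1459]
orientation: [-1.071, 1.326, 1.081]
ft_force: [0.1, 0.2, 1.4]
grip_width: 0.0851
```

Emit:
servo_tool(
  series=[
    {"slide": [0, 0, 0], "twist": 0, "grip": 0},
    {"slide": [0, 0, 0], "twist": 0, "grip": 255},
    {"slide": [0, 0, 0], "twist": 0, "grip": 255},
    {"slide": [0, 0, 0], "twist": 0, "grip": 255},
    {"slide": [0, 0, 0], "twist": 0, "grip": 255},
  ],
)

```text
time_s: 54.25
position: [0.6359, 0.0138, 0.1476]
orientation: [-1.072, 1.324, 1.079]
ft_force: [-0.2, -0.6, 6.4]
grip_width: 0.0631
```

```bash
python3 -c "
from h import *
s=robot.sense();print(s['ft_force'],s['position'],s['grip_width']);
g=crop('w36.png',(150,90,360,240));"
```

```text
[-0.17223663 -0.60830888  6.44861432] [0.63592864 0.01383917 0.14762902] 0.06307982785158713
```

View pics/w36.png

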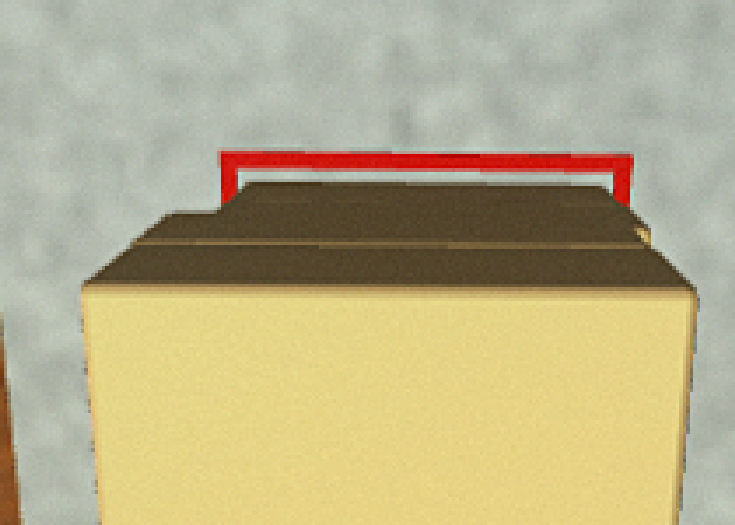

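Emit:
servo_tool(
  series=[
    {"slide": [-3, 0, 0], "twist": 0, "grip": 255},
    {"slide": [-6, -1, 2], "twist": 0, "grip": 255},
    {"slide": [-7, -2.6, 4.8], "twist": 0, "grip": 255},
    {"slide": [-7, -2.6, 4.8], "twist": 0, "grip": 255},
    {"slide": [-7, -2.6, 4.8], "twist": 0, "grip": 255},
  ],
)

```text
time_s: 54.8
position: [0.6393, 0.0184, 0.1538]
orientation: [-1.072, 1.325, 1.08]
ft_force: [0.0, -0.4, -1.6]
grip_width: 0.0633
```

Emit:
servo_tool(
  series=[
    {"slide": [0, 0, 0], "twist": 0, "grip": 255},
    {"slide": [0, 0, 0], "twist": 0, "grip": 255},
  ],
)

```text
time_s: 55.0
position: [0.639, 0.0184, 0.1533]
orientation: [-1.072, 1.325, 1.081]
ft_force: [0.8, 0.3, -2.1]
grip_width: 0.0635
```

```bash
python3 -c "
from h import *
s=robot.sense();print(s['ft_force'],s['position'],s['grip_width']);
g=crop('w37.png',(150,90,360,240));"
```

```text
[ 0.84302037  0.31164413 -2.1070189 ] [0.63895188 0.0184381  0.1533368 ] 0.06352005241076412
```

View pics/w37.png

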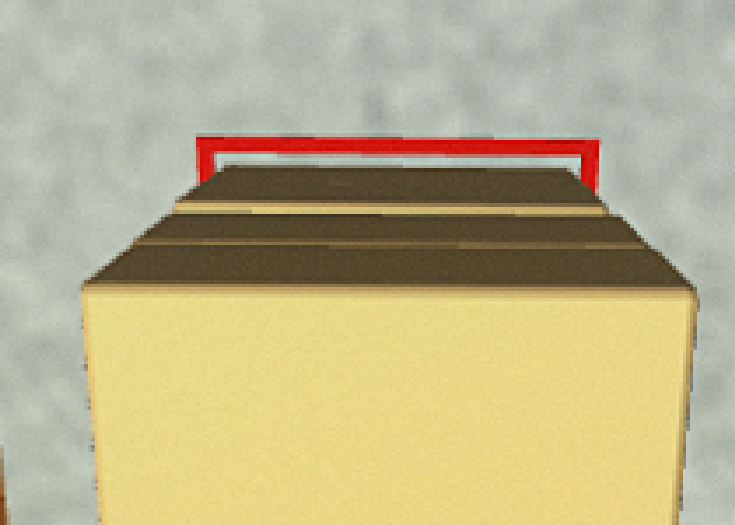

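```bash
python3 - <<'E'
from h import *
g=grab("wrist")
for c in(215,260,310): print([int(x) for x in g["p"][140:176,c].sum(1)])
for n,a,b,z in(("b2top",(150+175/3.5,90+204/3.5),(150+608/3.5,90+206/3.5),.139),("b3bot",(150+168/3.5,90+213/3.5),(150+621/3.5,90+215/3.5),.1447),("b4top",(150+81/3.5,90+286/3.5),(150+697/3.5,90+289/3.5),.1887)):
    A,B=plane(g,[a,b],z)*1000; print(n,((A+B)/2).round(1),"along %.1f across %.1f w %.1f yaw %.2f"%((A+B)/2@U,(A+B)/2@Vv,(B-A)@Vv,np.degrees(np.arctan2(-(B-A)[0],(B-A)[1]))))
E
```

```text
[124, 130, 126, 126, 123, 123, 138, 215, 308, 342, 272, 101, 120, 125, 131, 121, 126, 120, 164, 205, 119, 131, 125, 123, 130, 123, 124, 128, 130, 125, 139, 222, 283, 309, 345, 376]
[121, 129, 127, 129, 136, 124, 112, 159, 265, 329, 323, 142, 112, 119, 125, 127, 126, 124, 135, 182, 151, 112, 124, 132, 127, 130, 122, 130, 127, 128, 128, 192, 269, 299, 329, 364]
[125, 125, 127, 130, 126, 125, 127, 132, 200, 307, 308, 201, 109, 121, 124, 132, 129, 125, 129, 162, 167, 121, 117, 121, 129, 131, 130, 126, 122, 127, 122, 163, 236, 286, 316, 353]
b2top [587.6  29.9 139. ] along 571.1 across 141.5 w 62.9 yaw -10.75
b3bot [588.   30.4 144.7] along 571.4 across 142.0 w 63.6 yaw -10.73
b4top [587.7  30.5 188.7] along 571.1 across 142.0 w 63.0 yaw -10.67
```

Emit:
servo_tool(
  series=[
    {"slide": [2, 0.3, -0.3], "twist": 0, "grip": 255},
    {"slide": [4, 0.3, -0.3], "twist": 0, "grip": 255},
    {"slide": [5.5, 0.3, -0.3], "twist": 0, "grip": 255},
    {"slide": [6.5, 0.3, -0.3], "twist": 0, "grip": 255},
    {"slide": [6.5, 0.3, -0.3], "twist": 0, "grip": 255},
  ],
)

```text
time_s: 55.6
position: [0.6387, 0.0181, 0.1477]
orientation: [-1.072, 1.325, 1.08]
ft_force: [-0.9, -0.6, 2.0]
grip_width: 0.0634
```

```bash
python3 -c "
from h import *
s=robot.sense();print(s['ft_force'],s['position'],s['grip_width']);
g=crop('w38.png',(150,90,360,240));"
```

```text
[-0.8610759  -0.63323028  2.03695057] [0.63867188 0.01807933 0.14772358] 0.06340141750431079
```

View pics/w38.png

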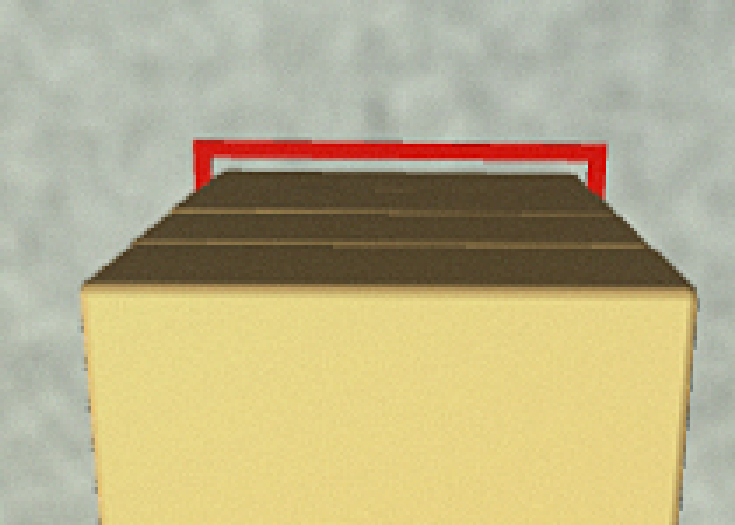

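Emit:
servo_tool(
  series=[
    {"slide": [0, 0, 0], "twist": 0, "grip": 0},
    {"slide": [0, 0, 0], "twist": 0, "grip": 0},
    {"slide": [0, 0, 0], "twist": 0, "grip": 0},
    {"slide": [-15, 0, 0], "twist": 0, "grip": 0},
    {"slide": [-40, 0, 0], "twist": 0, "grip": 0},
  ],
)

```text
time_s: 56.15
position: [0.6386, 0.0188, 0.1865]
orientation: [-1.07, 1.328, 1.083]
ft_force: [0.4, -0.1, -0.0]
grip_width: 0.0852
```

Emit:
servo_tool(
  series=[
    {"slide": [-40, 0, 0], "twist": 0, "grip": 0},
    {"slide": [-75, 25, 0], "twist": 0, "grip": 0},
    {"slide": [-75, 25, 0], "twist": 0, "grip": 0},
    {"slide": [-75, 25, 0], "twist": 0, "grip": 0},
    {"slide": [-75, 25, 0], "twist": 0, "grip": 0},
  ],
)

```text
time_s: 56.65
position: [0.616, 0.0247, 0.2613]
orientation: [-1.069, 1.329, 1.084]
ft_force: [1.3, 0.3, -0.7]
grip_width: 0.0854
```

```bash
python3 -c "
from h import *
redboard('w39.png',.183);plan([640,336,200],79);print(jaw()[1].round(3)[:,0])"
```

```text
[0.616  0.0247 0.2613] vel 0.022 x [-0.035 -0.016 -0.999]
(218, 168, 87, 119) [637.2  20.8  98.9  63.  -10.5]
(415, 26, 32, 40) [529.  150.4  24.   18.   11. ]
red (226, 142, 74, 15) [589.1  29.7  73.   13.   78. ]
red (454, 9, 36, 37) [518.7 227.5  28.8  27.8  78.4]
slide [ 54.7  32.1 311.7] twist 0.006 from [615.9  24.7 260.5] jaw 79.3 alt twist -3.136 q6 -1.50
[-0.035 -0.016 -0.999]
```

View pics/w39.png

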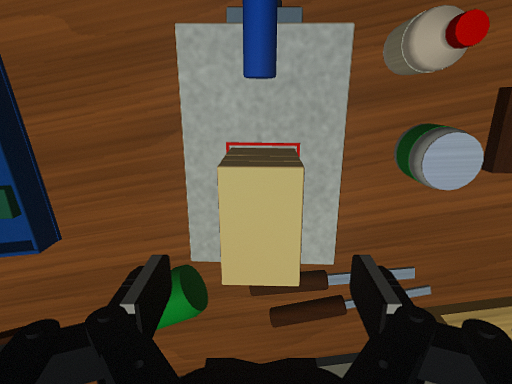

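The pile is flush again, with its top at (637.2, 20.8). Now I'll fetch the walnut.

Emit:
servo_tool(
  series=[
    {"slide": [0, 5, 48], "twist": 0, "grip": 0},
    {"slide": [5, 10, 96], "twist": 0, "grip": 0},
    {"slide": [20, 16, 146], "twist": 0, "grip": 0},
    {"slide": [35, 21, 196], "twist": 0, "grip": 0},
    {"slide": [50, 26, 246], "twist": 0, "grip": 0},
  ],
)

```text
time_s: 57.2
position: [0.6329, 0.2649, 0.2054]
orientation: [-1.067, 1.333, 1.086]
ft_force: [1.3, -0.4, 0.2]
grip_width: 0.0854
```

Emit:
servo_tool(
  series=[
    {"slide": [5, 4, 40], "twist": 0, "grip": 0},
    {"slide": [5, 6, 65], "twist": 0, "grip": 0},
    {"slide": [5, 6, 65], "twist": 0, "grip": 0},
    {"slide": [5, 6, 65], "twist": 0, "grip": 0},
  ],
)

```text
time_s: 57.6
position: [0.6384, 0.3298, 0.197]
orientation: [-1.068, 1.336, 1.088]
ft_force: [0.6, -0.2, 0.3]
grip_width: 0.0856
```

```bash
python3 -c "
from h import *
g=boards('w40.png',(3,60,20),(15,210,110),.022,1500);print(jaw()[1].round(3)[:,0])
plan([640,334,15],79)"
```

```text
[0.6384 0.3298 0.197 ] vel 0.029 x [-0.04  -0.018 -0.999]
(240, 124, 64, 96) [638.9 337.7 101.7  64.6 -10.8]
[-0.04  -0.018 -0.999]
slide [182.3  -6.9   9.8] twist 0.006 from [638.7 329.  197.7] jaw 79.3 alt twist -3.136 q6 -1.05
```

View pics/w40.png

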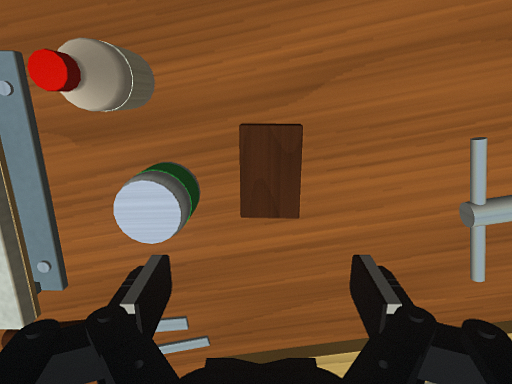

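```bash
python3 -c "
from h import *
plan([638,335.3,15],79.1)"
```

```text
slide [182.4  -4.7  10.7] twist 0.004 from [638.7 329.  197.7] jaw 79.3 alt twist -3.138 q6 -1.05
```

Emit:
servo_tool(
  series=[
    {"slide": [45, -1, 3], "twist": 0.004, "grip": 0},
    {"slide": [90, -2, 6], "twist": 0.004, "grip": 0},
    {"slide": [135, -3.5, 8], "twist": 0.004, "grip": 0},
    {"slide": [168, -4.5, 10], "twist": 0.004, "grip": 0},
    {"slide": [180, -4.7, 10.7], "twist": 0.004, "grip": 0},
  ],
)

```text
time_s: 58.15
position: [0.6353, 0.3325, 0.0121]
orientation: [-1.062, 1.347, 1.086]
ft_force: [-0.7, 0.9, -0.4]
grip_width: 0.0855
```

Emit:
servo_tool(
  series=[
    {"slide": [0, 0, 0], "twist": 0, "grip": 0},
    {"slide": [0, 0, 0], "twist": 0, "grip": 0},
    {"slide": [0, 0, 0], "twist": 0, "grip": 0},
  ],
)

```text
time_s: 58.45
position: [0.6372, 0.3326, 0.015]
orientation: [-1.062, 1.343, 1.083]
ft_force: [-0.4, -0.2, -0.9]
grip_width: 0.0855
```

```bash
python3 -c "
from h import *
plan([638.5,335.3,3],79.1)"
```

```text
slide [11.9 -1.3  3.2] twist -0.003 from [637.2 332.6  15. ] jaw 78.9 alt twist 3.139 q6 -1.03
```

Emit:
servo_tool(
  series=[
    {"slide": [6, -1.3, 3], "twist": -0.003, "grip": 0},
    {"slide": [12, -1.3, 3], "twist": -0.003, "grip": 0},
    {"slide": [12, -1.3, 3], "twist": -0.003, "grip": 255},
    {"slide": [12, -1.3, 3], "twist": -0.003, "grip": 255},
    {"slide": [12, -1.3, 3], "twist": -0.003, "grip": 255},
  ],
)

```text
time_s: 58.95
position: [0.6389, 0.3353, 0.0034]
orientation: [-1.064, 1.34, 1.085]
ft_force: [-0.2, 0.3, 0.2]
grip_width: 0.0624
```

Emit:
servo_tool(
  series=[
    {"slide": [0, 0, 0], "twist": 0, "grip": 255},
    {"slide": [0, 0, 0], "twist": 0, "grip": 255},
    {"slide": [0, 0, 0], "twist": 0, "grip": 255},
  ],
)

```text
time_s: 59.25
position: [0.6386, 0.3353, 0.0031]
orientation: [-1.064, 1.341, 1.086]
ft_force: [0.1, -0.4, -0.1]
grip_width: 0.0622
```

```bash
python3 -c "
from h import *
g=boards('w41.png',(3,60,20),(15,210,110),.022,5000);print(robot.sense()['grip_width'],jaw()[0],robot.sense()['ft_force'])"
```

```text
[0.6386 0.3353 0.0031] vel 0.002 x [-0.044 -0.02  -0.999]
(185, 159, 154, 206) [637.5 337.7 104.2  63.9 -10.8]
0.062310158956247204 79.12022541658622 [-0.3133937   0.01368267 -0.23840546]
```

Emit:
servo_tool(
  series=[
    {"slide": [-20, 0, 0], "twist": 0, "grip": 255},
    {"slide": [-65, 0, 0], "twist": 0, "grip": 255},
    {"slide": [-115, 0, 0], "twist": 0, "grip": 255},
    {"slide": [-165, 0, 0], "twist": 0, "grip": 255},
    {"slide": [-215, 0, -20], "twist": 0, "grip": 255},
  ],
)

```text
time_s: 59.8
position: [0.6445, 0.3228, 0.2194]
orientation: [-1.066, 1.336, 1.086]
ft_force: [1.2, -0.2, -1.2]
grip_width: 0.0625
```

```bash
python3 -c "
from h import *
plan([639,18,235],79.2);print(robot.sense()['grip_width'])"
```

```text
slide [ -10.   -51.2 -300.7] twist 0.001 from [644.5 322.8 219.4] jaw 79.2 alt twist -3.141 q6 -1.06
0.06253058752169653
```

Emit:
servo_tool(
  series=[
    {"slide": [-10, -8, -48], "twist": 0, "grip": 255},
    {"slide": [-10, -16, -96], "twist": 0, "grip": 255},
    {"slide": [-10, -24, -144], "twist": 0, "grip": 255},
    {"slide": [-10, -33, -193], "twist": 0, "grip": 255},
    {"slide": [-10, -41, -242], "twist": 0, "grip": 255},
  ],
)

```text
time_s: 60.3
position: [0.6398, 0.0758, 0.236]
orientation: [-1.067, 1.334, 1.085]
ft_force: [1.6, -0.0, -0.4]
grip_width: 0.0622
```

Emit:
servo_tool(
  series=[
    {"slide": [0, -6, -35], "twist": 0, "grip": 255},
    {"slide": [0, -10, -58], "twist": 0, "grip": 255},
    {"slide": [0, -10, -58], "twist": 0, "grip": 255},
    {"slide": [0, -10, -58], "twist": 0, "grip": 255},
  ],
)

```text
time_s: 60.7
position: [0.6388, 0.0168, 0.2383]
orientation: [-1.067, 1.333, 1.083]
ft_force: [0.3, -0.4, -0.3]
grip_width: 0.0622
```

```bash
python3 -c "
from h import *
plan([639,18,193],79.2);print(robot.sense()['grip_width'])"
```

```text
slide [45.3 -1.4  2.3] twist -0.000 from [638.8  16.8 238.3] jaw 79.2 alt twist 3.141 q6 -1.50
0.06219458582733522
```

Emit:
servo_tool(
  series=[
    {"slide": [20, -1.4, 2.3], "twist": 0, "grip": 255},
    {"slide": [35, -1.4, 2.3], "twist": 0, "grip": 255},
    {"slide": [42, -1.4, 2.3], "twist": 0, "grip": 255},
    {"slide": [45, -1.4, 2.3], "twist": 0, "grip": 255},
    {"slide": [45, -1.4, 2.3], "twist": 0, "grip": 255},
  ],
)

```text
time_s: 61.2
position: [0.6387, 0.0185, 0.1927]
orientation: [-1.066, 1.334, 1.085]
ft_force: [-0.8, -0.5, -0.0]
grip_width: 0.0622
```

Emit:
servo_tool(
  series=[
    {"slide": [0, 0, 0], "twist": 0, "grip": 255},
    {"slide": [0, 0, 0], "twist": 0, "grip": 255},
    {"slide": [0, 0, 0], "twist": 0, "grip": 255},
  ],
)

```text
time_s: 61.5
position: [0.6391, 0.0185, 0.1934]
orientation: [-1.067, 1.333, 1.084]
ft_force: [0.3, -0.6, -0.9]
grip_width: 0.0625
```

```bash
python3 -c "
from h import *
g=crop('w42.png',(150,110,360,260));plan([639,18,187],79.2)
for c in(215,260,310): print([int(x) for x in g['p'][135:168,c].sum(1)])"
```

```text
slide [ 6.3 -0.3 -0.3] twist 0.000 from [639.   18.4 193.3] jaw 79.2 alt twist -3.141 q6 -1.50
[541, 322, 214, 252, 205, 209, 202, 252, 300, 206, 211, 213, 197, 238, 387, 497, 553, 582, 574, 571, 576, 582, 566, 382, 34, 77, 88, 85, 75, 83, 83, 84, 99]
[210, 207, 235, 290, 203, 215, 209, 231, 277, 201, 212, 210, 202, 225, 359, 487, 538, 583, 571, 569, 564, 575, 601, 541, 7, 63, 76, 70, 83, 73, 75, 70, 85]
[250, 216, 218, 234, 212, 214, 209, 249, 285, 208, 222, 214, 217, 212, 322, 474, 527, 579, 574, 567, 571, 578, 592, 532, 100, 60, 78, 84, 66, 79, 88, 74, 69]
```

View pics/w42.png

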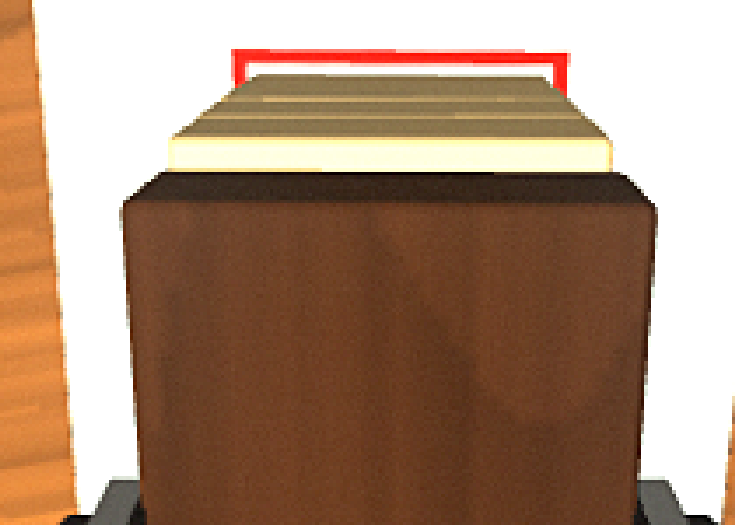

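```bash
python3 - <<'E'
from h import *
g=grab("wrist")
for n,r,z in(("b4top",(148.6,148.8,149.),.183),("wbot",(158.1,158.5,158.5),.1903)):
    for c,rr in zip((215,260,310),r): pr(g,n,(c,rr),z)
for n,a,b,z in(("b4top",(150+171/3.5,110+139/3.5),(150+612/3.5,110+141/3.5),.183),("wbot",(150+163/3.5,110+172/3.5),(150+622/3.5,110+173/3.5),.1903),("wtop",(150+123/3.5,110+204/3.5),(150+656/3.5,110+206/3.5),.2123)):
    A,B=plane(g,[a,b],z)*1000; print(n,((A+B)/2).round(1),"along %.1f across %.1f w %.1f"%((A+B)/2@U,(A+B)/2@Vv,(B-A)@Vv))
E
```

```text
b4top [582.7   7.4 183. ] along 570.6 across 118.4
b4top [586.9  29.4 183. ] along 570.5 across 140.9
b4top [591.6  53.7 183. ] along 570.5 across 165.6
wbot [586.2   7.8 190.3] along 574.0 across 119.5
wbot [590.3  29.  190.3] along 574.0 across 141.1
wbot [594.7  52.4 190.3] along 573.8 across 164.9
b4top [587.7  30.1 183. ] along 571.1 across 141.6 w 62.7
wbot [590.9  29.7 190.3] along 574.4 across 141.9 w 62.7
wtop [590.4  29.9 212.3] along 573.9 across 142.0 w 62.6
```

Emit:
servo_tool(
  series=[
    {"slide": [0, 3.3, -0.2], "twist": 0.002, "grip": 255},
    {"slide": [2, 3.3, -0.2], "twist": 0.002, "grip": 255},
    {"slide": [4, 3.2, -0.2], "twist": 0.002, "grip": 255},
    {"slide": [5.5, 3.2, -0.2], "twist": 0.002, "grip": 255},
    {"slide": [5.5, 3.2, -0.2], "twist": 0.002, "grip": 255},
  ],
)

```text
time_s: 62.1
position: [0.6353, 0.0188, 0.1872]
orientation: [-1.065, 1.335, 1.083]
ft_force: [0.2, 0.4, -0.7]
grip_width: 0.0625
```

```bash
python3 -c "
from h import *
s=robot.sense();print(s['ft_force'],s['position']);crop('w43.png',(150,110,360,260))"
```

```text
[ 0.23725813  0.36785561 -0.67049086] [0.63531075 0.01878344 0.18723599]
```

View pics/w43.png

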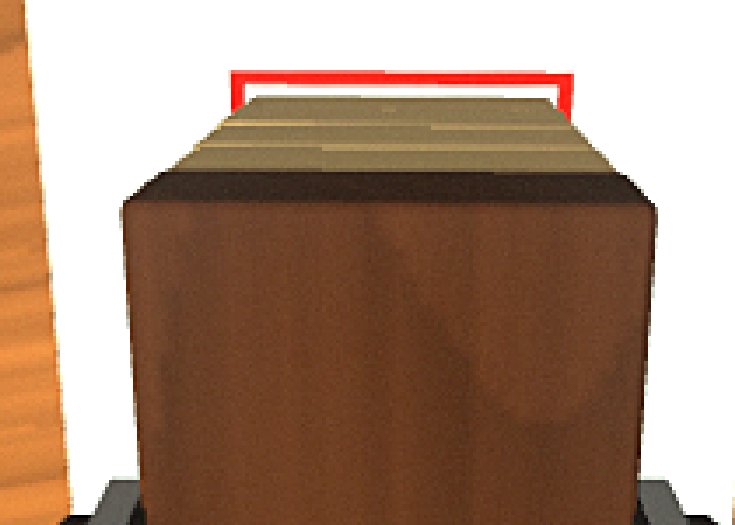

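Emit:
servo_tool(
  series=[
    {"slide": [1, -0.2, -0.1], "twist": 0, "grip": 255},
    {"slide": [1.8, -0.2, -0.1], "twist": 0, "grip": 255},
    {"slide": [2, -0.2, -0.1], "twist": 0, "grip": 255},
    {"slide": [2, -0.2, -0.1], "twist": 0, "grip": 255},
  ],
)

```text
time_s: 62.55
position: [0.6359, 0.0186, 0.1863]
orientation: [-1.065, 1.334, 1.082]
ft_force: [-0.2, -0.1, 3.2]
grip_width: 0.0624
```

```bash
python3 -c "
from h import *
s=robot.sense();print(s['ft_force'],s['position']);crop('w44.png',(150,110,360,260))"
```

```text
[-0.22429193 -0.05482949  3.15159677] [0.63585752 0.01860799 0.18628661]
```

View pics/w44.png

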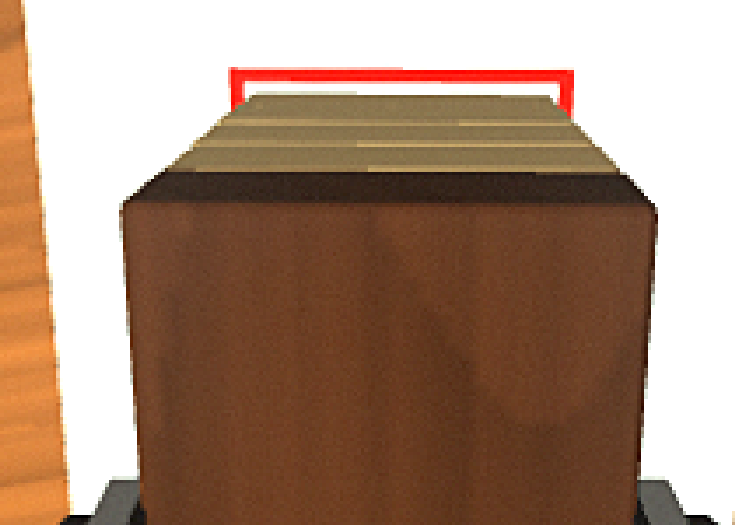

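The walnut is flush and in contact. Release and back away.

Emit:
servo_tool(
  series=[
    {"slide": [0, 0, 0], "twist": 0, "grip": 0},
    {"slide": [0, 0, 0], "twist": 0, "grip": 0},
    {"slide": [0, 0, 0], "twist": 0, "grip": 0},
    {"slide": [-15, 0, 0], "twist": 0, "grip": 0},
    {"slide": [-45, 0, 0], "twist": 0, "grip": 0},
  ],
)

```text
time_s: 63.1
position: [0.6358, 0.0195, 0.229]
orientation: [-1.062, 1.338, 1.087]
ft_force: [0.3, -0.3, 0.3]
grip_width: 0.0857
```

Emit:
servo_tool(
  series=[
    {"slide": [-40, 0, 0], "twist": 0, "grip": 0},
    {"slide": [-80, 10, 0], "twist": 0, "grip": 0},
    {"slide": [-90, 40, 0], "twist": 0, "grip": 0},
    {"slide": [-90, 40, 0], "twist": 0, "grip": 0},
    {"slide": [-90, 40, 0], "twist": 0, "grip": 0},
  ],
)

```text
time_s: 63.6
position: [0.6005, 0.0287, 0.3216]
orientation: [-1.063, 1.337, 1.085]
ft_force: [-0.7, -0.4, -0.2]
grip_width: 0.0853
```

```bash
python3 - <<'E'
from h import *
g=measure('w45.png')
for c in comps(g,(0,60,10),(15,230,120),3000): print("walnut",cv2.boundingRect(c),rect(g,c,.205))
for n,b in(("scene",(240,160,360,260)),("side",(230,130,340,220))):
    g=grab(n,n+"45full.png");x0,y0,x1,y1=b
    cv2.imwrite(f"pics/{n}45.png",cv2.resize(g["p"][y0:y1,x0:x1,::-1],None,fx=6,fy=6,interpolation=cv2.INTER_CUBIC))
E
```

```text
[0.6005 0.0287 0.3216] vel 0.041083629891219095
blue (0, 27, 76, 226) [ 541.3 -171.8  212.8   71.7  -24.5]
blue (248, 25, 27, 78) [498.5  46.7  60.3  21.7 -11.2]
white (193, 55, 145, 199) [598.9  29.1 238.7 158.1 -11. ]
red (233, 150, 61, 17) [592.8  29.2  72.2  19.3  79.3]
red (409, 45, 34, 30) [520.2 220.8  34.2  28.1  84.7]
walnut (216, 172, 296, 117) [657.2 111.  271.2 114.1  79.4]
walnut (268, 0, 244, 64) [490.6 143.9 172.8  42.5  89. ]
walnut (41, 46, 152, 76) [494.4 -65.9 122.9  39.   87.9]
walnut (0, 0, 311, 41) [455.5 -25.1 230.   26.4  78.9]
walnut (334, 59, 178, 64) [545.4 164.4 134.6  22.4 -89.6]
walnut (161, 284, 195, 49) [ 7.248e+02 -5.000e-01  1.923e+02  4.780e+01  8.860e+01]
```

View pics/w45.png

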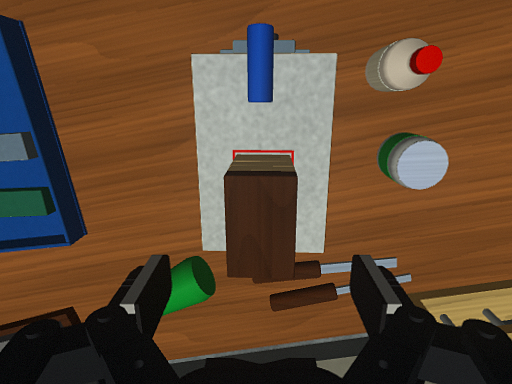

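View pics/scene45.png

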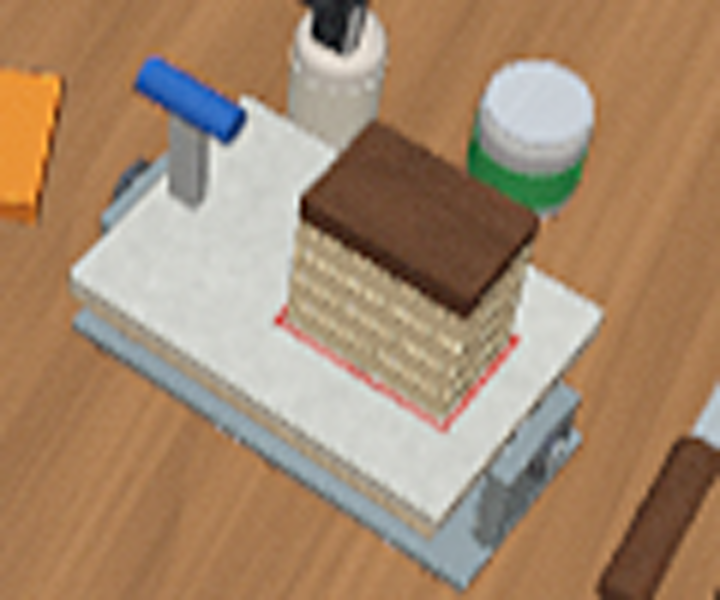

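View pics/side45.png

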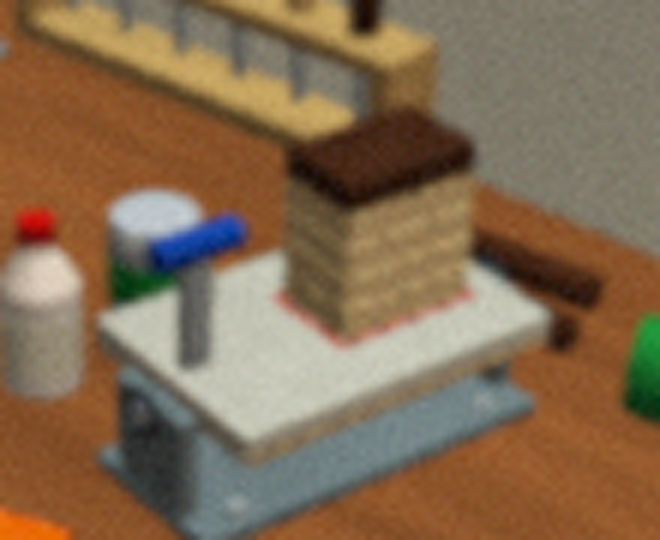

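View pics/scene45full.png

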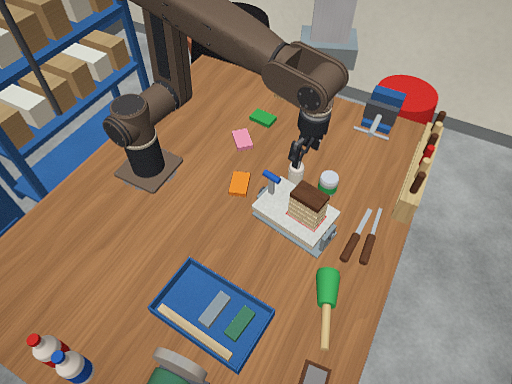

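```bash
python3 -c "
from h import *
print(robot.sense()['joint_velocities'].round(3),robot.hand_in())"
```

```text
the job is handed in; nothing more can be done
[-0.002  0.008 -0.     0.001  0.    -0.001] None
```

The job is done and handed in at about 64 s. I rocked the work board left, then right, then set it level. The four limewood boards are stacked flush on the red outline, with the walnut board on top.

**Rocking:** at each side I pushed until the force rose to 30–33 N with no further movement. The total travel was 62.3 mm, against about 62.1 mm expected for ±0.30 rad. I set level at the midpoint of the two stops. In the last picture the handle was within about 0.5 mm of the line over the axle, or about 0.005 rad.

**Upset pile:** while I fetched the walnut, the third and fourth boards shifted about 5 mm, probably by the knock the task warned of. I set the walnut down on the bench, lifted those two back flush, then picked the walnut up again and laid it last.

**Last checks:** the overhead, side and wrist pictures show all five layers flush and no pale boards left on the bench. The other offcuts and the batten are still in the crate, the glue and tin look undisturbed, and the gripper is clear of everything.

- **Small offsets:** the wrist camera put the board centres about 0.5–1 mm off the outline's centre. That is within the 1.5 mm outline margin and the camera's 2 mm accuracy.
- **Failed check:** my automatic measurement of the walnut's final position did not work, because its colour mask merged with the dark bench. For the walnut I relied on the pictures and the flush check just before letting go.

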